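# Hang the flat grater on the rail with an S-hook through its hole

### The arm

A 7-joint arm with a two-finger parallel gripper is mounted at the origin on a cart in front of the work surface, level with it; the furniture and walls round the work are solid. World frame = base frame: x ahead of the robot, y to its left, z up, the work surface at z = 0. Lengths are in mm, angles in rad, forces in N, time in s.
With the tool pointing down it reaches from about 425 to 950 mm from the base axis. Payload 16.7 kg.
Tool frame: the origin (TCP) lies between the finger pads; the fingertips stand 25 mm ahead of it and the grasp point (between the pads) lies 6 mm ahead of it (bot.tips_ahead is the distance from the TCP to the fingertips, in mm); x points along the fingers, y is the direction in which the jaws open and shut, and the axes are right-handed (so a half turn about x gives the same grasp; the last joint's range is limited). The gripper opens to 94 mm and grips with 3 to 60 N. Pads are 16 mm wide; open, the fingers measure 119 mm over their backs; the gripper's body (75 mm by 177 mm) begins 78 mm behind the grasp point.
Start: joints at [0.997, 0.426, 0.074, 1.606, -0.034, 1.111, -0.067], TCP at [278.159, -614.983, 230.467] pointing down, gripper open.
Joint ranges: [-2.85, 2.85], [-0.5, 2.14], [-1.23, 1.37], [0.21, 2.46], [-1.02, 4.16], [0.16, 2.05], [-2.73, 2.73]. Speed limits (rad/s): [1.89, 1.89, 2.39, 2.39, 3.01, 3.01, 3.01].

### API

Orientations are given as a rotation vector (axis times angle).
In Python, from bench import read_state, camera, get_calibration, job, bot gives the robot as it stands. The module is installed in compiled form; this text tells all that it offers.
- The arm moves only by the tool step_arm, never from a script. Its argument "targets" is a list of rows, each a list of 3 entries, a list of its own where there are three numbers: the opening, from 0 (shut) to 1 (fully open), then the shift along the tool's x, y, z in mm, then the turn, a rotation vector about the tool's x, y, z in rad. A call has 1 to 5 rows; each row shifts and turns the commanded pose from where the row before left it, along the tool's axes as they then stand; what a row does not reach is not made up. A row lasts 1/12 s, in which the tool goes at most 41.7 mm and 7.16 degrees, less where a joint would pass 70% of its speed; a pose out of reach is approached as far as the arm can. A call is refused whole if a number of a shift passes 41.7 or a number of a turn 0.125, either way. A call with a gripper value outside its range is refused whole. The fingers move at their own pace and stop on an object; "squeeze" is the grip in N (left out, the last holds). Time passes only in rows, so rows that do not move let the fingers close. It gives the time, the measured TCP pose, the force and the opening at its end, in the units of the state.
- read_state(): the state, without advancing time (a new reading comes with each control period).
- camera(name): name is "scene" or "top" or "wrist"; returns (picture, depth): 384x512x3 uint8, blue, green, red; 384x512 float32, mm along the optical axis (not along the pixel's ray), 0 where there is no reading.
- get_calibration(name): a dict with "fx", "fy", "cx", "cy" (pixels), "cam_to_world" (4x4, takes a point from camera to world coordinates); the wrist camera has in their place "mount" (4x4, takes a point from camera to tool coordinates, whose origin is the TCP and whose axes are the tool frame's). Camera axes: x right, y down, z forward; pixel columns grow to the right and rows downward; lengths in mm; the calibration is good to about 2 mm. A picture is of the moment at which its call begins: read the wrist's pose just before it. get_calibration takes no time and is no camera call.
- job.sign_off(): hands the job in, once; it reports no verdict.
The state is a dict: "clock": time; "joint_positions": joint angles; "dq": joint speeds; "joint_torque": joint torques, N m; "ee_pos": TCP position; "tool_rot": TCP orientation; "contact_force": force on the tool from outside, world axes, zero at the start; "moment": the same for the moment, N m; "grip_width": finger opening in mm.
Only numpy, scipy, OpenCV 4.12 (cv2) and the standard library are available. Lean on these libraries where they do the work, as an engineer would, in place of code of your own. Each camera call takes 0.05 s, during which the arm holds its last target.

### The job

Hang the freshly washed flat grater up to dry: take the loose S-hook with the black grip off the rail, feel its capped tip through the hole in the grater's neck from behind while the grater still stands in its rack, lift the grater out by the hook, and hang the hook back on the same rail so that the grater hangs free and still. The hook's end is bent a little to one side and the grater's sheet is thin, so press only lightly; touch the grater with nothing but the hook, and leave the timer and the roll of tape where they stand.

Things in the scene. Friction and masses are not known exactly. Their poses are not given: they have to be found in the camera images.
- hook: loose S-hook of 5 mm wire, 119 mm tall, about 80 g; on its shank a black flat-sided sleeve to grip, 10 mm thick in the hook's y, 13 wide, 30 long. Origin: middle of the sleeve. It hangs on the rail: z up, x across the rail away from the robot, y along it. The shank slopes 14 degrees, lower end to +x. Both bends have 11 mm radius (wire middle), centred 46 mm above and below the origin. None while held.
- hook_top (a point): centre of the hook's upper bend, 46 mm above the hook's origin (fixed to the sleeve, same axes). The bend passes over the rail from the shank on the robot's side (-x) and ends on the +x side, 3 mm above this level; hung up, the rail's middle is 3.5 mm above this point; the hook comes off when raised 12 mm and drawn 35 mm toward -x
- hook_tip (a point): where the tip would be if the hook were true: x -13.6, z -50.1 mm from the hook's origin. The lower bend (lowest wire middle x 0, z -57) opens up on the -x side; its last 9 mm rise at 34 degrees to -x into a black end cap, 9 mm thick and long, flat end 4 mm past this point. Really the end, from 20 mm under the origin, is bent sideways: tip up to 7 mm off in y, either way, not reported; it stays so.
- grater: stainless sheet grater, 3 mm thick: toothed blade 84 wide, 93 mm tall, above it a 36 mm wide neck whose top is 133 mm from the foot edge. Stands foot down in the rack's middle slot, leaning back about 20 to 22 degrees, top away from the robot, loosely: pushed at the neck it gives some 2 to 4 mm. Origin: middle of the foot edge; z up along the sheet, x out of its back. 0.19 to 0.34 kg.
- grater_hole (a point): centre of the 12 mm round hanging hole through the grater's neck, mid-thickness, 120 mm up from the foot edge, 13 mm below the neck's top; axes as the grater's. The sheet is bent if the hook presses on it with more than about 10 N
- rail: fixed hanging stand: drip base 290 (y) x 120 mm, 20 mm high, two posts, and a 10 mm tube rail along y, 255 mm long, its middle 270 mm above the table. Origin: on the table under the rail's middle; x away from the robot, z up. A dough card on a plain hook hangs fixed at y +55 to +120 mm; the loose hook hangs between y -90 and 0. The grater has room with its hook between y -75 and +5 mm.
- rack: fixed wire rack, 190 mm deep (x), 98 mm wide, its three slots each between two wire hoops leaning back 20 degrees, tops 97 mm above the table, 4.5 mm clear gap. The grater stands in the middle slot, its lowest 90 mm between the hoops, and is drawn out up along the slope. The hoops' lower cross wires stop its foot. Origin: on the table under its middle; x away from the robot, z up.
- timer: small round kitchen timer, 68 mm across and 36 mm high, near the front edge of the table; leave it alone. Origin: middle of its underside
- tape_roll: roll of tape lying flat, 100 mm across, 25 mm high, behind the work; leave it alone. Origin: middle of its underside

How it is judged:
By the outcome, as a careful person would: the job done as asked, in the order asked, and still so for the second after the job is handed in, with the robot touching nothing.
It also fails if it takes over 72 s, if anything falls off the work surface, if the arm or the gripper's body presses on something with over 40 N, if the wrist force passes 120 N, or if a joint passes its speed limit or range.

## Working session

There is one attempt and no reset: what is moved stays moved. The work goes in short steps, Python scripts to look and compute and a tool call to move; the robot and the scene stay as the last step left them, time stands still between calls to the robot, and variables do not carry over. Pictures are saved under pics/ and viewed, and the job is handed in when it is done.

Besides the shell and the picture viewer there is one more tool, called after ">>>" as name(argument=value, ...) on one line, values as JSON. step_arm: Moves the arm, as the interface text tells. Its arguments: {"type":"object","properties":{"targets":{"type":"array","items":{"type":"array"}},"squeeze":{"type":"number"}},"required":["targets"]}

```bash
mkdir -p pics; cat > h.py <<'E'
import numpy as np,cv2
from bench import read_state,camera,get_calibration,job,bot
from scipy.spatial.transform import Rotation as R
def snap(n,f):
    s=read_state();im,d=camera(n);cv2.imwrite(f'pics/{f}.png',im);np.savez(f'pics/{f}.npz',d=d,p=s['ee_pos'],r=s['tool_rot']);return im,d,s
def crop(f,x0,y0,x1,y1,k,o):
    im=cv2.imread(f'pics/{f}.png')[y0:y1,x0:x1];cv2.imwrite(f'pics/{o}.png',cv2.resize(im,None,fx=k,fy=k,interpolation=cv2.INTER_CUBIC))
def cam(n,f):
    c=get_calibration(n)
    if 'cam_to_world' in c:T=np.array(c['cam_to_world'])
    else:
        z=np.load(f'pics/{f}.npz');T=np.eye(4);T[:3,:3]=R.from_rotvec(z['r']).as_matrix();T[:3,3]=z['p'];T=T@np.array(c['mount'])
    return c,T
def px(n,f,u,v,dep=None):
    c,T=cam(n,f);d=np.load(f'pics/{f}.npz')['d']
    if dep is None:dep=d[int(round(v)),int(round(u))]
    return (T@[ (u-c['cx'])/c['fx']*dep,(v-c['cy'])/c['fy']*dep,dep,1])[:3]
def proj(n,f,p):
    c,T=cam(n,f);q=np.linalg.inv(T)@[*p,1];return np.array([q[0]/q[2]*c['fx']+c['cx'],q[1]/q[2]*c['fy']+c['cy'],q[2]])
E
python3 - <<'E'
from h import *
print(read_state())
for n in('scene','top','wrist'):
    snap(n,n+'0');c=get_calibration(n);print(n,c)
E
```

```text
{'clock': 0.0, 'joint_positions': array([ 0.99653726,  0.42668877,  0.07386802,  1.60662561, -0.03408398,
        1.1107744 , -0.0671058 ]), 'dq': array([-0.00045279, -0.00078778,  0.00082894, -0.00024388,  0.00136233,
       -0.00143587,  0.00114141]), 'joint_torque': array([-2.55316509e-04, -9.35818505e+01,  3.66636537e+00, -4.54201519e+01,
       -4.87414724e-02,  2.00606411e-02,  1.45971812e-04]), 'ee_pos': array([ 277.95937907, -614.66544632,  229.79673544]), 'tool_rot': array([ 1.98702136,  0.42969651, -1.98776758]), 'contact_force': array([ 0.54816507, -0.12621663,  0.40892712]), 'moment': array([-0.00429541,  0.00928891, -0.0040116 ]), 'grip_width': 93.90550506768258}
scene {'fx': 357.1223648844842, 'fy': 357.1223648844842, 'cx': 252.8318628948154, 'cy': 189.25452442462617, 'cam_to_world': array([[-7.23841672e-01, -5.24320882e-01,  4.48487286e-01,
         1.33976133e+02],
       [-6.89917347e-01,  5.42296919e-01, -4.79508192e-01,
         4.23855552e+02],
       [ 8.20288461e-03, -6.56507170e-01, -7.54275180e-01,
         8.40641928e+02],
       [ 0.00000000e+00,  0.00000000
[... 275 characters left out ...]
65e-01, -2.21845769e-02,  1.32967240e-02,
        -2.02012992e+01],
       [-9.60037450e-03, -1.59100284e-01, -9.87215748e-01,
         1.30453735e+03],
       [ 0.00000000e+00,  0.00000000e+00,  0.00000000e+00,
         1.00000000e+00]])}
wrist {'fx': 317.00757040612507, 'fy': 317.00757040612507, 'cx': 255.47309760902445, 'cy': 195.1111018755144, 'mount': array([[ 5.76525714e-04, -2.37035586e-01,  9.71500797e-01,
        -1.53496620e+02],
       [ 9.99999712e-01, -3.41994417e-04, -6.76880963e-04,
        -3.78784159e-01],
       [ 4.92692724e-04,  9.71500908e-01,  2.37035320e-01,
        -6.86753145e+01],
       [ 0.00000000e+00,  0.00000000e+00,  0.00000000e+00,
         1.00000000e+00]])}
```

View pics/scene0.png

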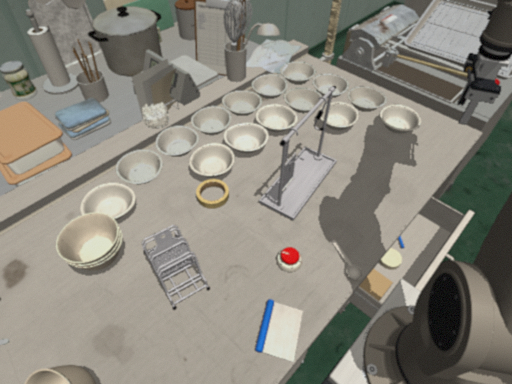

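View pics/top0.png

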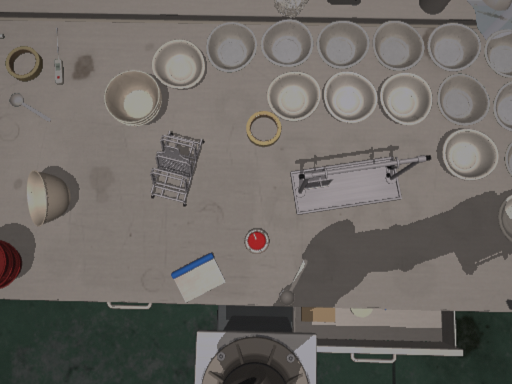

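View pics/wrist0.png

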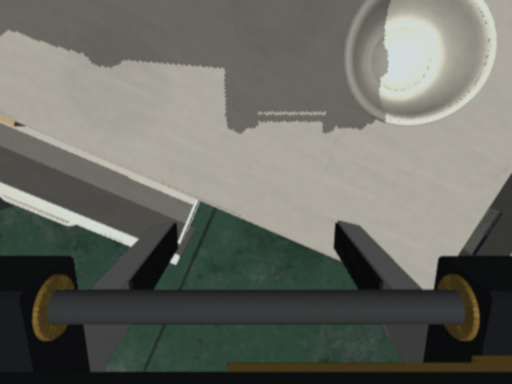

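The scene camera shows the rack around (175,265), the stand around (300,170) and the timer at (289,259). In the top view the rack is at (177,168), the stand at (345,185), the tape at (264,128) and the timer at (257,240). I'll enlarge these areas.

```bash
python3 - <<'E'
from h import *
crop('scene0',255,75,350,225,4,'c1');crop('scene0',135,215,220,315,6,'c2')
crop('top0',280,135,440,225,5,'c3');crop('top0',140,120,215,215,6,'c4')
E
```

```text
(no output)
```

View pics/c1.png

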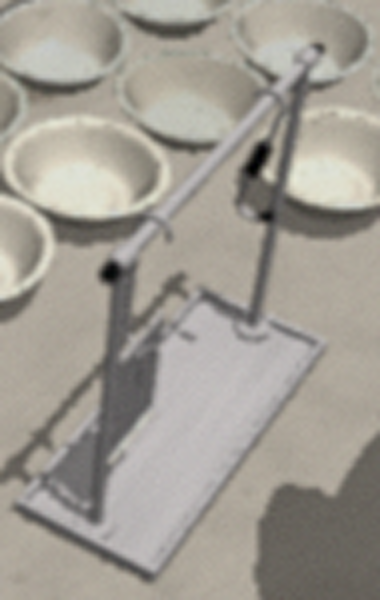

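View pics/c2.png

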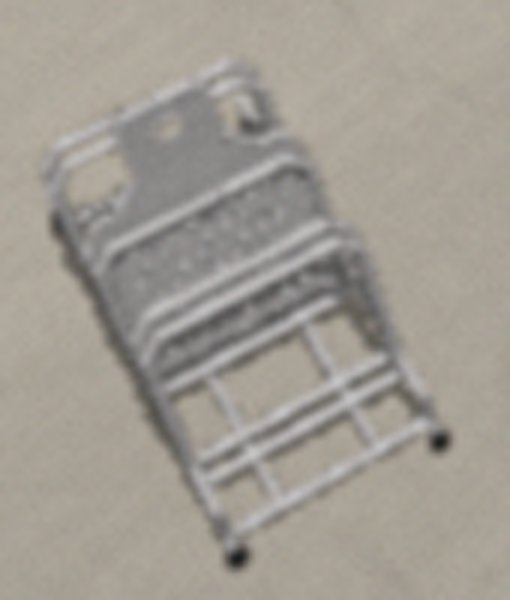

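View pics/c3.png

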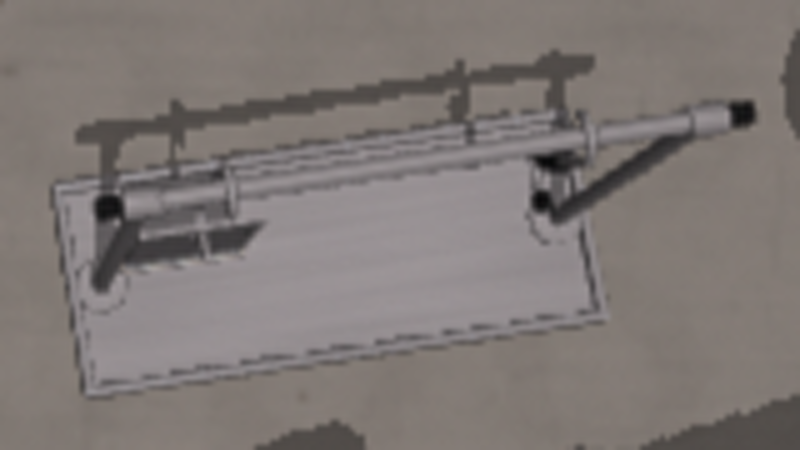

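View pics/c4.png

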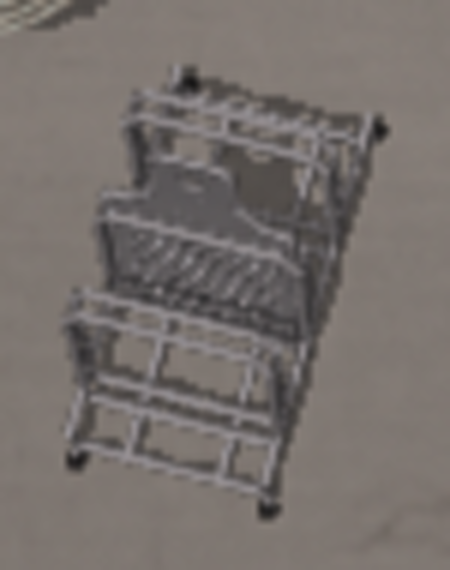

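c1 and c3 show the rail from about (283,142) to (335,88) in scene, and (302,176) to (428,157) in top. The black sleeve is at scene (319,114). c2 and c4 show the grater hole at scene (163.3,235.8) and top (172.5,151.2). The next step is 3D positions.

```bash
cat >> h.py <<'E'
def ray(n,f,u,v):
    a=px(n,f,u,v,100.);c,T=cam(n,f);o=T[:3,3];d=a-o;return o,d/np.linalg.norm(d)
def tri(*obs):
    A=np.zeros((3,3));b=np.zeros(3)
    for n,f,u,v in obs:
        o,d=ray(n,f,u,v);P=np.eye(3)-np.outer(d,d);A+=P;b+=P@o
    x=np.linalg.solve(A,b);return x,[np.linalg.norm((np.eye(3)-np.outer(ray(*o)[1],ray(*o)[1]))@(x-ray(*o)[0])) for o in obs]
E
python3 - <<'E'
from h import *
np.set_printoptions(precision=1,suppress=True)
S=('scene','scene0');T=('top','top0')
print('hole',tri((*S,163.3,235.8),(*T,172.5,151.2)))
print('railL',tri((*S,255+110/4,75+270/4),(*T,280+108/5,135+205/5)))
print('railR',tri((*S,255+318/4,75+48/4),(*T,280+740/5,135+112/5)))
def plane(n,f,u,v,z):
    o,d=ray(n,f,u,v);return o+d*(z-o[2])/d[2]
print('sleeve',px(*S,319,114),px(*S,320,113.))
print('sleeve',tri((*S,319.2,114),(*T,280+553/5,135+160/5)))
# rack feet
for u,v in((75,458),(268,507),(380,127),(188,80)):print('foot',plane(*T,140+u/6,120+v/6,4))
for u,v in((237,556),(440,440)):print('footS',plane(*S,135+u/6,215+v/6,4))
for u,v in((88,395),(605,318),(548,110),(52,185)):print('base',plane(*T,280+u/5,135+v/5,20))
for u,v in((155,578),(326,343),(198,290),(18,505)):print('baseS',plane(*S,255+u/4,75+v/4,20))
E
```

```text
hole (array([609.9, 222.9, 125.7]), [np.float64(1.129760842508849), np.float64(1.1297608425089372)])
railL (array([526. , -97.1, 268.3]), [np.float64(0.31016156331149997), np.float64(0.3101615633115681)])
railR (array([ 573.2, -377.6,  269.6]), [np.float64(1.184844960195666), np.float64(1.184844960195399)])
sleeve [ 559.8 -299.4  224.9] [ 555.6 -296.6  232. ]
sleeve (array([ 562. , -306.4,  219.6]), [np.float64(1.1370812017411431), np.float64(1.1370812017410936)])
foot [507.7 295.8   4. ]
foot [487.  205.4   4. ]
foot [667.8 161.5   4. ]
foot [688.6 253.2   4. ]
footS [506.4 296.4   4. ]
footS [484.9 206.9   4. ]
base [ 466.2 -105.5   20. ]
base [ 514.8 -386.2   20. ]
base [ 629.9 -357.5   20. ]
base [581.7 -84.4  20. ]
baseS [459.8 -96.2  20. ]
baseS [ 510.  -378.6   20. ]
baseS [ 625.5 -356.    20. ]
baseS [575.2 -77.5  20. ]
```

```bash
python3 - <<'E'
from h import *
np.set_printoptions(precision=2,suppress=True)
s=read_state();M=R.from_rotvec(s['tool_rot']).as_matrix();print(M)
def des(psi,al):
    p,a=np.radians([psi,al]);x=np.array([np.cos(a)*np.cos(p),np.cos(a)*np.sin(p),-np.sin(a)]);y=np.array([np.sin(p),-np.cos(p),0]);return np.c_[x,y,np.cross(x,y)]
for al in(35,45):
  D=des(9.5,al);print(D);print('rel rotvec(tool)',R.from_matrix(M.T@D).as_rotvec())
E
```

```text
[[-0.    0.41 -0.91]
 [ 0.   -0.91 -0.41]
 [-1.   -0.    0.  ]]
[[ 0.81  0.17 -0.57]
 [ 0.14 -0.99 -0.09]
 [-0.57  0.   -0.82]]
rel rotvec(tool) [0.24 0.95 0.13]
[[ 0.7   0.17 -0.7 ]
 [ 0.12 -0.99 -0.12]
 [-0.71  0.   -0.71]]
rel rotvec(tool) [0.25 0.78 0.1 ]
```

```bash
cat >> h.py <<'E'
np.set_printoptions(precision=2,suppress=True)
def des(psi,al):
    p,a=np.radians([psi,al]);x=np.array([np.cos(a)*np.cos(p),np.cos(a)*np.sin(p),-np.sin(a)]);y=np.array([np.sin(p),-np.cos(p),0]);return np.c_[x,y,np.cross(x,y)]
def plan(pos,M2,n,op=1.0,p0=None,M0=None,dec=1):
    """straight-line, const-rate rows from current measured pose; returns text"""
    s=read_state();p=np.array(s['ee_pos'] if p0 is None else p0,float);M=R.from_rotvec(s['tool_rot']).as_matrix() if M0 is None else M0
    pos=np.array(pos,float);rv=R.from_matrix(M2@M.T).as_rotvec();out=[];ps=p.copy();Ms=M.copy()
    for i in range(1,n+1):
        tp=p+(pos-p)*i/n;tM=R.from_rotvec(rv*i/n).as_matrix()@M
        sh=np.round(Ms.T@(tp-ps),dec);tu=np.round(R.from_matrix(Ms.T@tM).as_rotvec(),3)
        out.append([op,sh.tolist(),tu.tolist()]);ps=ps+Ms@sh;Ms=Ms@R.from_rotvec(tu).as_matrix()
    for k in range(0,n,5):print(out[k:k+5])
    return ps,Ms
def st():
    s=read_state();M=R.from_rotvec(s['tool_rot']).as_matrix();print('t',round(s['clock'],2),'p',np.array(s['ee_pos']),'x',M[:,0],'y',M[:,1],'F',np.array(s['contact_force']),'Mo',np.array(s['moment']),'w',round(s['grip_width'],1));print('q',np.array(s['joint_positions']))
    return s,M
E
python3 - <<'E'
from h import *
D=des(9.5,38)
plan(np.array([557,-302,222])-D[:,0]*150,D,12)
E
```

```text
[[1.0, [-7.0, -16.7, -22.4], [0.02, 0.075, 0.01]], [1.0, [-5.5, -17.1, -22.5], [0.02, 0.075, 0.01]], [1.0, [-4.0, -17.5, -22.6], [0.02, 0.076, 0.01]], [1.0, [-2.5, -17.9, -22.4], [0.02, 0.075, 0.009]], [1.0, [-0.9, -18.3, -22.2], [0.02, 0.075, 0.01]]]
[[1.0, [0.5, -18.8, -21.8], [0.02, 0.075, 0.01]], [1.0, [2.0, -19.2, -21.4], [0.02, 0.075, 0.01]], [1.0, [3.3, -19.7, -20.8], [0.02, 0.076, 0.01]], [1.0, [4.7, -20.1, -20.0], [0.02, 0.075, 0.01]], [1.0, [6.0, -20.5, -19.3], [0.02, 0.075, 0.01]]]
[[1.0, [7.2, -21.0, -18.4], [0.02, 0.075, 0.01]], [1.0, [8.3, -21.5, -17.3], [0.021, 0.075, 0.01]]]
```

>>> step_arm(targets=[[1.0,[-7.0,-16.7,-22.4],[0.02,0.075,0.01]],[1.0,[-5.5,-17.1,-22.5],[0.02,0.075,0.01]],[1.0,[-4.0,-17.5,-22.6],[0.02,0.076,0.01]],[1.0,[-2.5,-17.9,-22.4],[0.02,0.075,0.009]],[1.0,[-0.9,-18.3,-22.2],[0.02,0.075,0.01]]])

```text
clock: 0.57
ee_pos: [346.3, -491.8, 266.1]
tool_rot: [2.421, 0.362, -1.629]
contact_force: [0.6, -0.0, 0.2]
grip_width: 94.0
```

>>> step_arm(targets=[[1.0,[0.5,-18.8,-21.8],[0.02,0.075,0.01]],[1.0,[2.0,-19.2,-21.4],[0.02,0.075,0.01]],[1.0,[3.3,-19.7,-20.8],[0.02,0.076,0.01]],[1.0,[4.7,-20.1,-20.0],[0.02,0.075,0.01]],[1.0,[6.0,-20.5,-19.3],[0.02,0.075,0.01]]])

```text
clock: 0.98
ee_pos: [413.7, -369.9, 301.1]
tool_rot: [2.787, 0.276, -1.193]
contact_force: [0.2, -0.7, 0.5]
grip_width: 94.0
```

>>> step_arm(targets=[[1.0,[7.2,-21.0,-18.4],[0.02,0.075,0.01]],[1.0,[8.3,-21.5,-17.3],[0.021,0.075,0.01]],[1.0,[0,0,0],[0,0,0]]])

```text
clock: 1.23
ee_pos: [418.6, -358.7, 299.9]
tool_rot: [2.816, 0.275, -1.159]
contact_force: [0.1, -1.2, -0.3]
grip_width: 93.7
```

```bash
python3 - <<'E'
from h import *
st();snap('wrist','w1');im=cv2.imread('pics/w1.png');cv2.imwrite('pics/w1b.png',cv2.resize(im,(768,576),interpolation=cv2.INTER_CUBIC))
E
```

```text
t 1.23 p [ 418.58 -358.69  299.88] x [ 0.7   0.13 -0.7 ] y [ 0.2  -0.98  0.01] F [ 0.12 -1.17 -0.33] Mo [-0.11  0.66  0.03] w 93.7
q [ 1.39  0.1  -0.4   2.12 -0.98  0.86  0.27]
```

View pics/w1b.png

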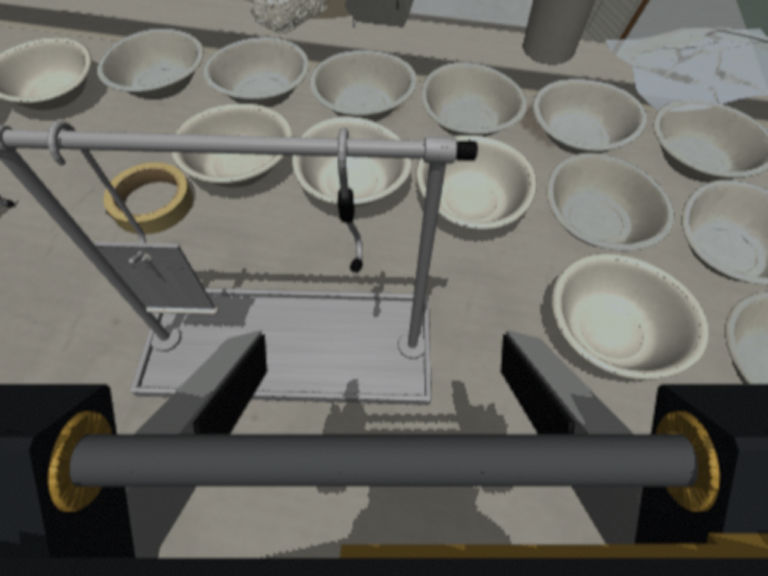

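The wrist view shows the loose hook's sleeve at about (346,205)/1.5 px and its capped tip at (356,265)/1.5. The cap is off to the right, so it is bent toward -y. Joint 5 is near its limit, so moving outward should relieve it. First I'll measure the hook.

```bash
python3 - <<'E'
from h import *
crop('w1',200,75,300,190,5,'w1c')
E
```

```text
(no output)
```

View pics/w1c.png

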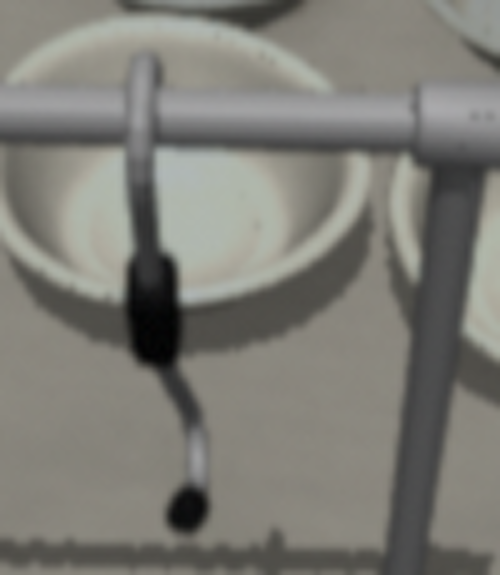

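```bash
python3 - <<'E'
from h import *
W=('wrist','w1')
d=np.load('pics/w1.npz')['d'];print(d[130:144,226:236].astype(int));print(d[172:181,232:243].astype(int))
for u,v in((230.6,136.6),(237.4,176.6)):
  print(px(*W,u,v))
print(tri((*W,230.6,136.6),('scene','scene0',319.6,114.3)))
# rail points by depth
for u in(205,260,280):
  c=[v for v in range(85,110)];
  print(u,[int(d[v,u]) for v in c])
E
```

```text
[[298 296 294 293 293 293 297 299 298 301]
 [298 296 296 294 294 295 297 298 298 301]
 [297 297 296 298 296 297 298 298 298 302]
 [297 296 296 296 297 297 297 297 299 300]
 [296 297 297 296 297 296 297 297 298 300]
 [297 298 298 296 297 297 297 296 298 302]
 [300 297 296 297 297 298 298 297 300 303]
 [298 298 299 299 297 298 298 299 300 305]
 [300 300 300 300 300 300 300 300 302 306]
 [304 302 302 302 303 302 302 303 305 309]
 [306 304 303 304 303 304 303 304 306 309]
 [307 307 305 305 305 306 306 306 308 312]
 [311 308 306 308 308 308 307 309 309 313]
 [311 312 309 310 310 310 311 310 310 313]]
[[561 562 562 560 561 348 349 353 354 358 562]
 [560 560 560 349 348 346 346 347 350 358 559]
 [559 559 351 345 342 344 346 347 347 350 560]
 [559 558 344 342 342 342 343 343 345 349 559]
 [556 346 342 343 341 343 341 343 343 348 557]
 [556 342 343 344 342 344 343 342 341 346 556]
 [555 345 343 344 344 342 344 343 342 347 554]
 [553 345 345 346 345 344 344 344 343 555 553]
 [552 552 344 345 345 345 345 344 344 553 553]]
[ 552.99 -307.99  230.5 ]
[ 548.05 -313.36  173.24]
(array([ 561.41, -305.23,  220.18]), [np.float64(0.3635575912778246), np.float64(0.36355759127783954)])
205 [680, 679, 611, 609, 607, 608, 608, 267, 265, 265, 264, 265, 264, 264, 265, 266, 268, 267, 268, 608, 608, 610, 606, 609, 608]
260 [679, 680, 679, 612, 611, 612, 612, 612, 612, 266, 264, 264, 263, 264, 264, 265, 266, 267, 266, 266, 268, 619, 619, 618, 620]
280 [683, 684, 679, 677, 675, 674, 672, 672, 670, 267, 264, 265, 265, 265, 264, 263, 267, 266, 267, 266, 268, 589, 586, 584, 584]
```

```bash
python3 - <<'E'
from h import *
W=('wrist','w1')
for u,v in((205,97.5),(260,99.5),(280,99.5),(10,92.5),(100,94)): 
  d=np.load('pics/w1.npz')['d'];v0=int(v);print(u,d[v0-10:v0+10,u].astype(int),px(*W,u,v,np.median(d[v0-2:v0+3,u])+5))
print(px(*W,230.6,136.6,305.5))
for dep in (345,347.5):print('tip',px(*W,237.4,176.6,dep))
E
```

```text
205 [611 609 607 608 608 267 265 265 264 265 264 264 265 266 268 267 268 608
 608 610] [ 557.67 -286.8   269.49]
260 [611 612 612 612 612 266 264 264 263 264 264 265 266 267 266 266 268 619
 619 618] [ 565.76 -332.89  268.73]
280 [675 674 672 672 670 267 264 265 265 265 264 263 267 266 267 266 268 589
 586 584] [ 569.32 -349.57  268.69]
10 [680 678 676 676 674 266 267 267 265 266 265 265 266 266 266 269 269 277
 281 280] [ 529.42 -122.36  269.38]
100 [681 678 676 672 672 268 266 266 265 265 265 266 265 267 268 267 268 271
 647 646] [ 543.44 -197.99  269.42]
[ 557.64 -306.53  225.1 ]
tip [ 548.52 -313.22  172.53]
tip [ 549.9  -312.82  170.47]
```

```bash
python3 - <<'E'
from h import *
D=des(9.7,40)
plan(np.array([561,-306.0,220.5])-D[:,0]*70,D,4)
E
```

```text
[[1.0, [23.3, -6.8, -11.1], [0.006, 0.021, 0.003]], [1.0, [23.5, -6.9, -10.5], [0.007, 0.021, 0.004]], [1.0, [23.7, -7.1, -10.0], [0.006, 0.021, 0.003]], [1.0, [23.9, -7.2, -9.4], [0.007, 0.021, 0.003]]]
```

>>> step_arm(targets=[[0.35,[23.3,-6.8,-11.1],[0.006,0.021,0.003]],[0.35,[23.5,-6.9,-10.5],[0.007,0.021,0.004]],[0.35,[23.7,-7.1,-10.0],[0.006,0.021,0.003]],[0.35,[23.9,-7.2,-9.4],[0.007,0.021,0.003]],[0.35,[0,0,0],[0,0,0]]])

```text
clock: 1.7
ee_pos: [484.6, -324.3, 268.6]
tool_rot: [2.865, 0.269, -1.094]
contact_force: [-0.8, 0.8, -1.2]
grip_width: 64.0
```

```bash
python3 - <<'E'
from h import *
st();snap('wrist','w2');im=cv2.imread('pics/w2.png');cv2.imwrite('pics/w2b.png',cv2.resize(im,(768,576),interpolation=cv2.INTER_CUBIC))
E
```

```text
t 1.7 p [ 484.62 -324.32  268.57] x [ 0.73  0.14 -0.67] y [ 0.18 -0.98 -0.  ] F [-0.77  0.78 -1.18] Mo [-0.06  0.76  0.04] w 64.0
q [ 1.7   0.24 -0.93  2.14 -1.    0.6   0.23]
```

View pics/w2b.png

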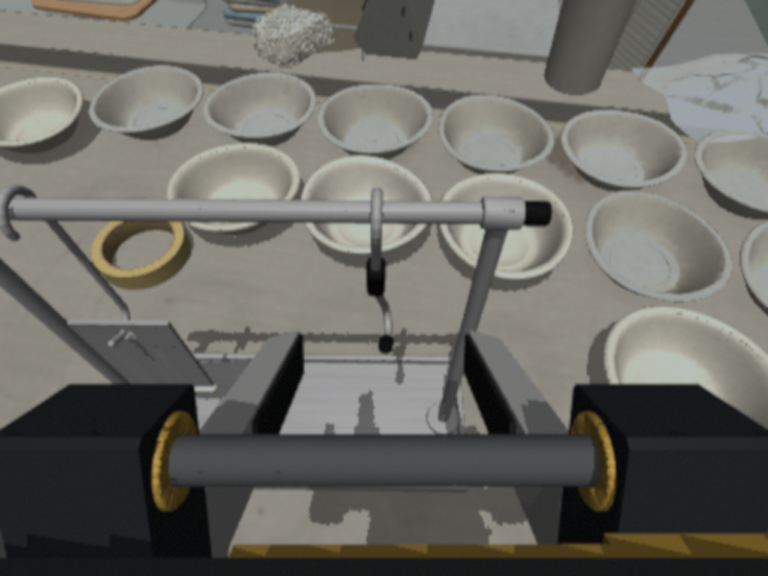

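```bash
cat > k.py <<'E'
from h import *
from scipy.optimize import least_squares
Q=np.array([[0.99653726,0.42668877,0.07386802,1.60662561,-0.03408398,1.1107744,-0.0671058]]);
s=read_state()
import json,os
data=[]
if os.path.exists('kd.json'):data=json.load(open('kd.json'))
else:data=[[Q[0].tolist(),[277.95937907,-614.66544632,229.79673544],[1.98702136,0.42969651,-1.98776758]]]
E
cat > rec.py <<'E'
from k import *
s=read_state();q=s['joint_positions'].tolist()
if all(np.abs(np.array(q)-d[0]).max()>.01 for d in data):data.append([q,s['ee_pos'].tolist(),s['tool_rot'].tolist()])
json.dump(data,open('kd.json','w'))
E
cat > fk.py <<'E'
from k import *
rz=lambda a:R.from_euler('z',a).as_matrix();ry=lambda a:R.from_euler('y',a).as_matrix()
def fk(q,P):
    th,h,a,b,c,e1,e2,e3,bx,by,bz=P[:11];p=np.array([bx,by,0]);M=rz(th)
    M=M@rz(q[0]);p=p+M@[e3,0,h];M=M@ry(q[1])@rz(q[2]);p=p+M@[e1,0,a];M=M@ry(q[3]);p=p+M@[e2,0,b];M=M@rz(q[4])@ry(q[5])@rz(q[6]);p=p+M@[bz,0,c];return p,M@R.from_rotvec(P[11:14]).as_matrix()
def res(P):
    r=[]
    for q,p,rv in data:
        pp,M=fk(q,P);r+=list((pp-p));r+=list(300*R.from_matrix(M.T@R.from_rotvec(rv).as_matrix()).as_rotvec())
    return r+list(np.array(P[5:11])*.02)
def fit():
    best=None
    for th in (-2.14,-1,0,1,2):
      for r0 in((0,-np.pi/2,0),(2.2,0,-2.2),(1.2,1.2,-1.2),(1.2,-1.2,1.2)):
        f=least_squares(res,[th,300,400,400,250,0,0,0,0,0,0,*r0])
        if best is None or f.cost<best.cost:best=f
    return best
E
python3 rec.py; python3 - <<'E'
from fk import *
print(len(data))
# orientation consistency
f=fit();print(f.cost,f.x);print(np.array(f.fun).reshape(-1)[:12*len(data)])
E
```

```text
2
4467.0907724317885 [   0.61 1099.13 -833.63 -168.02  182.79  -30.32   16.79  -26.07  230.85
   -5.99   54.43    2.61    2.31    2.39]
[ -0.08  -0.02  -0.01 -60.79   3.16 -27.39  -0.02   0.02   0.01  60.79
  -3.16  27.39  -0.61   0.34  -0.52   4.62  -0.12   1.09]
```

```bash
python3 - <<'E'
from fk import *
import itertools
data.append([[1.39,.1,-.4,2.12,-.98,.86,.27],[418.58,-358.69,299.88],[2.816,.275,-1.159]])
Ds=[(np.array(q),R.from_rotvec(rv).as_matrix()) for q,p,rv in data]
out=[]
for sg in itertools.product((1,-1),repeat=7):
    def ori(q):
        q=q*np.array(sg);return rz(q[0])@ry(q[1])@rz(q[2])@ry(q[3])@rz(q[4])@ry(q[5])@rz(q[6])
    O=[ori(q) for q,_ in Ds]
    def r(x):
        A=rz(x[0]);B=R.from_rotvec(x[1:]).as_matrix();return np.concatenate([R.from_matrix((A@o@B).T@m).as_rotvec() for o,(_,m) in zip(O,Ds)])
    b=min((least_squares(r,[t,*v]) for t in(-2,0,2) for v in((0,-1.5,0),(2.2,0,-2.2),(1.2,1.2,-1.2))),key=lambda f:f.cost)
    out.append((b.cost,sg,b.x))
out.sort(key=lambda o:o[0])
for o in out[:6]:print(o)
E
```

```text
(np.float64(5.783759048274642e-06), (-1, 1, -1, 1, -1, 1, -1), array([-0.  , -2.42,  2.42, -2.42]))
(np.float64(5.783759048274649e-06), (-1, -1, -1, -1, -1, -1, -1), array([-3.14, -1.21, -1.21, -1.21]))
(np.float64(0.03096767003495315), (1, 1, 1, -1, 1, -1, 1), array([-1.77, -1.03,  1.7 , -2.82]))
(np.float64(0.03096767003495399), (1, -1, 1, 1, 1, 1, 1), array([ 1.37, -1.04, -0.63, -0.33]))
(np.float64(0.059802945471808165), (1, -1, 1, 1, -1, 1, -1), array([ 3.69,  1.18, -0.76,  0.37]))
(np.float64(0.059802945473761124), (1, 1, 1, -1, -1, -1, -1), array([ 0.55, -0.99, -1.54, -2.13]))
```

```bash
sed -i 's/^def fk(q,P):/SG=np.array([-1,1,-1,1,-1,1,-1])\ndef fk(q,P):\n    q=np.array(q)*SG/' fk.py; python3 - <<'E'
from fk import *
data.append([[1.39,.1,-.4,2.12,-.98,.86,.27],[418.58,-358.69,299.88],[2.816,.275,-1.159]])
json.dump(data,open('kd.json','w'))
f=least_squares(res,[0,300,400,400,250,0,0,0,0,0,0,-2.42,2.42,-2.42]);print(f.cost,f.x);print(f.fun)
np.save('P.npy',f.x)
E
```

```text
2.9562808093578687 [ -0.   253.03 585.16 532.87 341.39  10.42 -30.05  22.58 -84.65   9.72
  41.95  -2.42   2.42  -2.42]
[ 0.06  0.    0.01  0.33  0.13  0.2   0.14 -0.06  0.54  0.44  0.13 -0.06
 -0.16  0.05 -0.55 -0.76 -0.27 -0.14  0.21 -0.6   0.45 -1.69  0.19  0.84]
```

```bash
cat > ik.py <<'E'
from fk import *
P=np.load('P.npy')
lo=np.array([-2.85,-.5,-1.23,.21,-1.02,.16,-2.73]);hi=np.array([2.85,2.14,1.37,2.46,4.16,2.05,2.73])
def ik(pos,M,q0,w=0):
    def r(q):
        p,m=fk(q,P);return np.r_[(p-pos)/10,R.from_matrix(m.T@M).as_rotvec()*30,(q-q0)*w]
    return least_squares(r,np.clip(q0,lo+.001,hi-.001),bounds=(lo,hi),x_scale=1.)
def margin(q):return np.minimum(q-lo,hi-q).min()
def search(pos,M,n=40,seed=0):
    g=np.random.default_rng(seed);sol=[]
    for i in range(n):
        f=ik(pos,M,g.uniform(lo,hi))
        if f.cost<.01:sol.append(f.x)
    sol.sort(key=lambda q:-margin(q));return sol
E
python3 - <<'E'
from ik import *
S=np.array([561,-306,220.5])
H=np.array([610,223,126.])
for name,C,psi,als in(('rail',S,9.7,(35,42,50,60)),('hang',np.array([545,-275,225]),9.7,(42,50)),('rack',H+np.array([.97*13,-.23*13,50]),-13.3,(25,37,47))):
  for al in als:
    D=des(psi,al)
    for roll in(1,-1):
      M=D*np.array([1,roll,roll]);s=search(C-6*D[:,0],M,24)
      print(name,al,roll,len(s),[(round(margin(q),2),q.round(2).tolist()) for q in s[:2]])
E
```

```text
rail 35 1 8 [(np.float64(0.0), [1.76, 0.61, -1.23, 2.17, -1.02, 0.2, 0.34]), (np.float64(0.0), [1.76, 0.61, -1.23, 2.17, -1.02, 0.2, 0.34])]
rail 35 -1 0 []
rail 42 1 10 [(np.float64(0.13), [1.6, 0.43, -1.03, 2.12, -0.89, 0.34, 0.11]), (np.float64(0.09), [1.58, 0.41, -1.0, 2.12, -0.93, 0.35, 0.14])]
rail 42 -1 0 []
rail 50 1 12 [(np.float64(0.27), [1.45, 0.35, -0.88, 2.06, -0.59, 0.43, -0.25]), (np.float64(0.24), [1.27, 0.29, -0.64, 2.06, -0.78, 0.49, -0.08])]
rail 50 -1 6 [(np.float64(0.01), [1.64, 0.36, -1.22, 2.17, -0.32, 0.3, 2.56]), (np.float64(0.0), [1.64, 0.37, -1.23, 2.17, -0.3, 0.3, 2.54])]
rail 60 1 12 [(np.float64(0.44), [1.02, 0.27, -0.42, 1.97, -0.47, 0.6, -0.42]), (np.float64(0.42), [1.18, 0.29, -0.62, 1.97, -0.35, 0.58, -0.53])]
rail 60 -1 11 [(np.float64(0.04), [1.54, 0.36, -1.19, 2.07, 0.09, 0.49, 2.11]), (np.float64(0.03), [1.54, 0.37, -1.2, 2.07, 0.1, 0.49, 2.1])]
hang 42 1 10 [(np.float64(0.04), [1.65, 0.38, -1.08, 2.18, -0.98, 0.33, 0.17]), (np.float64(0.03), [1.72, 0.44, -1.2, 2.18, -0.77, 0.27, -0.01])]
hang 42 -1 0 []
hang 50 1 12 [(np.float64(0.28), [1.41, 0.
[... 284 characters left out ...]
oat64(0.19), [-1.5, 0.7, 1.08, 2.27, 2.28, 0.37, -1.66]), (np.float64(0.19), [-1.41, 0.61, 0.94, 2.27, 2.15, 0.47, -1.48])]
rack 37 1 12 [(np.float64(0.15), [0.3, 0.41, -0.97, 2.31, 1.86, 0.93, 2.41]), (np.float64(0.14), [-0.95, 0.28, 0.53, 2.32, 1.96, 0.46, 2.16])]
rack 37 -1 13 [(np.float64(0.26), [0.12, 0.49, -0.93, 2.2, 1.78, 1.03, -0.69]), (np.float64(0.26), [0.06, 0.45, -0.84, 2.2, 1.77, 0.98, -0.71])]
rack 47 1 8 [(np.float64(0.02), [0.37, 0.37, -0.99, 2.23, 1.56, 0.77, 2.71]), (np.float64(0.02), [0.46, 0.44, -1.13, 2.22, 1.59, 0.86, 2.71])]
rack 47 -1 14 [(np.float64(0.34), [0.15, 0.43, -0.89, 2.12, 1.51, 0.85, -0.44]), (np.float64(0.34), [0.09, 0.4, -0.81, 2.12, 1.49, 0.81, -0.43])]
```

```bash
python3 - <<'E'
from ik import *
H=np.array([610,223,126.])
for dz in(50,150):
  for al in (47,52,57,62,67):
    D=des(-13.3,al)
    for roll in(1,-1):
      M=D*np.array([1,roll,roll]);s=search(H+np.array([.97*13,-.23*13,dz])-6*D[:,0],M,30)
      print(dz,al,roll,len(s),[(round(margin(q),2),q.round(2).tolist()) for q in s[:3]])
S=np.array([561,-306,220.5])
for al in (55,62,67):
    D=des(9.7,al)
    for roll in(1,-1):
      M=D*np.array([1,roll,roll]);s=search(S-6*D[:,0],M,30)
      print('rail',al,roll,len(s),[(round(margin(q),2),q.round(2).tolist()) for q in s[:3]])
E
```

```text
50 47 1 12 [(np.float64(0.02), [0.37, 0.37, -0.99, 2.23, 1.56, 0.77, 2.71]), (np.float64(0.02), [0.46, 0.44, -1.13, 2.22, 1.59, 0.86, 2.71]), (np.float64(0.0), [-0.21, 0.22, -0.28, 2.24, 1.47, 0.51, 2.73])]
50 47 -1 20 [(np.float64(0.34), [0.15, 0.43, -0.89, 2.12, 1.51, 0.85, -0.44]), (np.float64(0.34), [0.09, 0.4, -0.81, 2.12, 1.49, 0.81, -0.43]), (np.float64(0.33), [-0.14, 0.33, -0.51, 2.13, 1.42, 0.69, -0.41])]
50 52 1 14 [(np.float64(0.07), [-1.39, 0.5, 1.24, 2.17, -0.62, 0.23, -1.58]), (np.float64(0.06), [-1.38, 0.49, 1.22, 2.17, -0.55, 0.22, -1.65]), (np.float64(0.05), [-1.43, 0.58, 1.32, 2.17, -0.89, 0.29, -1.33])]
50 52 -1 20 [(np.float64(0.39), [0.13, 0.4, -0.83, 2.07, 1.34, 0.78, -0.27]), (np.float64(0.38), [-0.08, 0.33, -0.56, 2.08, 1.25, 0.67, -0.22]), (np.float64(0.38), [-0.09, 0.33, -0.55, 2.08, 1.24, 0.67, -0.22])]
50 57 1 14 [(np.float64(0.16), [-1.3, 0.44, 1.14, 2.12, -0.38, 0.32, -1.78]), (np.float64(0.16), [-1.33, 0.48, 1.21, 2.12, -0.54, 0.35, -1.63]), (np.float64(0.14), [-1.15, 0.34, 0.92, 2.13, 0.08, 0.3, -2.2])]
50 57 -1 19 [(np.float64(0.43), [-0.02, 0.34, -0.
[... 3659 characters left out ...]
0.59]), (np.float64(0.37), [0.52, 0.25, 0.17, 1.95, -0.65, 0.71, -0.27])]
rail 62 -1 16 [(np.float64(0.25), [1.38, 0.27, -0.98, 2.06, -0.11, 0.53, 2.29]), (np.float64(0.23), [1.11, 0.2, -0.64, 2.06, -0.34, 0.56, 2.5]), (np.float64(0.19), [1.05, 0.19, -0.57, 2.06, -0.38, 0.56, 2.54])]
rail 67 1 16 [(np.float64(0.55), [0.85, 0.27, -0.27, 1.9, -0.32, 0.71, -0.59]), (np.float64(0.54), [0.95, 0.28, -0.39, 1.9, -0.26, 0.7, -0.64]), (np.float64(0.52), [1.11, 0.31, -0.59, 1.9, -0.14, 0.68, -0.74])]
rail 67 -1 17 [(np.float64(0.43), [1.2, 0.25, -0.8, 2.01, -0.09, 0.63, 2.25]), (np.float64(0.27), [1.32, 0.3, -0.96, 2.0, 0.04, 0.63, 2.13]), (np.float64(0.25), [1.33, 0.3, -0.98, 2.0, 0.06, 0.63, 2.12])]
```

```bash
cat > sim.py <<'E'
from ik import *
def jac(q):
    p0,m0=fk(q,P);J=np.zeros((6,7))
    for i in range(7):
        d=q.copy();d[i]+=1e-5;p,m=fk(d,P);J[:3,i]=(p-p0)/1e-5/300;J[3:,i]=R.from_matrix(m@m0.T).as_rotvec()/1e-5
    return p0,m0,J
def follow(q,way,steps):
    """way: list of (pos,M); clamped DLS"""
    q=np.array(q,float)
    for (pos,M),n in zip(way,steps):
        p0,m0=fk(q,P);rv=R.from_matrix(M@m0.T).as_rotvec()
        for i in range(1,n+1):
            tp=p0+(pos-p0)*i/n;tM=R.from_rotvec(rv*i/n).as_matrix()@m0
            for k in range(4):
                p,m,J=jac(q);e=np.r_[(tp-p)/300,R.from_matrix(tM@m.T).as_rotvec()];q=np.clip(q+J.T@np.linalg.solve(J@J.T+1e-4*np.eye(6),e),lo,hi)
        p,m=fk(q,P);print('q',q,'err',np.linalg.norm(p-pos),np.degrees(R.from_matrix(m.T@M).magnitude()))
    return q
def rollm(D):return D*np.array([1,-1,-1])
E
python3 rec.py;python3 - <<'E'
from sim import *
S=np.array([561,-306,214.5])
q=read_state()['joint_positions']
A=des(9.7,80);p1=np.array([470,-330,330]);
h=A@R.from_rotvec([-np.pi/2,0,0]).as_matrix()
G=rollm(des(9.7,63));
U=rollm(des(9.7,80));V=rollm(des(-13.3,80))
B=rollm(des(-13.3,50))
H=np.array([610,223,126.])
print('rail')
q=follow(q,[(p1,A),(p1,h),(p1,rollm(A)),(S-76*G[:,0],G),(S-6*G[:,0],G),(S+[-40,-7,15],G),(np.array([450,-320,300]),U),(np.array([500,-50,330]),V),(np.array([600,215,330]),V),(H+np.array([40,-9,150]),B),(H+np.array([40,-9,50]),B),(H+np.array([13,-3,50]),B),(H+np.array([40,-9,150]),B)],[10,10,10,10,10,10,10,20,20,20,20,10,10])
E
```

```text
rail
q [ 1.2   0.21 -0.66  1.77  0.01  1.08 -0.84] err 2.452041929471903e-10 9.088894745546677e-11
q [ 1.35  0.27 -0.99  1.75  0.15  1.09  0.51] err 2.3454506633885455e-11 7.269363445974976e-12
q [ 1.61  0.22 -1.23  1.86  0.13  1.06  2.08] err 6.266766322135958 0.5709985003277085
q [ 1.65  0.23 -1.23  2.02 -0.1   0.66  2.27] err 3.354469664483616 0.2835577584090205
q [ 1.43  0.32 -1.07  2.05  0.04  0.54  2.15] err 3.6879289969676914e-12 1.0833416636765853e-12
q [ 1.58  0.28 -1.17  2.09 -0.03  0.56  2.24] err 8.362746908279855e-12 2.0708008911547523e-12
q [ 1.57  0.14 -1.14  1.94  0.04  0.99  2.17] err 2.1868912514095546e-11 5.81557035054015e-12
q [ 1.16  0.06 -1.23  1.93  0.12  1.02  1.21] err 0.08308246327851038 0.008284366675130564
q [ 0.37  0.42 -1.05  1.65  0.53  1.2   0.54] err 3.2375807827288877e-12 9.81947776045918e-13
q [ 0.16  0.3  -0.83  1.97  1.15  0.79 -0.04] err 6.896819295593214e-12 2.6659709876729845e-12
q [ 0.08  0.42 -0.74  2.05  1.4   0.75 -0.3 ] err 4.98798976161204e-13 1.8777117317963045e-13
q [ 0.06  0.39 -0.75  2.09  1.39  0.76 -0.34] err 2.898457019905882e-13 2.1153669994008071e-13
q [ 0.16  0.3  -0.82  1.97  1.15  0.79 -0.04] err 4.785999831208704e-12 1.9483517517631743e-12
```

```bash
python3 - <<'E'
from sim import *
S=np.array([561,-306,214.5])
q0=read_state()['joint_positions']
G=rollm(des(9.7,63));A=des(9.7,90);h=A@R.from_rotvec([-np.pi/2,0,0]).as_matrix()
for p1 in ([400,-420,300],[480,-400,330],[350,-500,280],[560,-420,330]):
  p1=np.array(p1);print(p1)
  q=follow(q0,[(p1,A),(p1,h),(p1,rollm(A)),(S-76*G[:,0],G),(S-6*G[:,0],G)],[10,10,10,10,10])
E
```

```text
[ 400 -420  300]
q [ 1.19  0.29 -0.55  1.71  0.16  1.19 -0.8 ] err 1.1862377142173978e-10 4.305569932482448e-11
q [ 1.36  0.35 -0.9   1.72  0.29  1.21  0.55] err 5.847969600659637e-12 1.9423817304581963e-12
q [ 1.64  0.36 -1.23  1.83  0.36  1.22  2.03] err 7.275500720776048 0.6820055219996639
q [ 1.65  0.23 -1.23  2.02 -0.09  0.66  2.26] err 7.593439151646945 0.6419137863735177
q [ 1.43  0.33 -1.07  2.05  0.04  0.54  2.15] err 3.4017117524131846e-12 9.600412833254543e-13
[ 480 -400  330]
q [ 1.06  0.35 -0.54  1.57  0.19  1.27 -0.91] err 1.6618003128376212e-10 5.4986887163307084e-11
q [ 1.21  0.43 -0.89  1.56  0.35  1.31  0.44] err 2.9250896500954257e-12 9.824831474527814e-13
q [ 1.46  0.46 -1.23  1.68  0.45  1.32  1.88] err 7.184333427788583 0.6514156115386415
q [ 1.66  0.23 -1.23  2.02 -0.09  0.66  2.26] err 12.776289893404423 1.0803287631874758
q [ 1.43  0.33 -1.07  2.05  0.05  0.54  2.14] err 3.033143737766411e-12 8.280039823210735e-13
[ 350 -500  280]
q [ 1.26  0.33 -0.49  1.68  0.17  1.17 -0.67] err 7.527283565723234e-11 2.634508343725273e-11
q [ 1.44  0.39 -0.85  1.7   0.31  1.19  0.68] err 2.0321025353632055e-12 8.028414298118197e-13
q [ 1.75  0.43 -1.23  1.82  0.44  1.21  2.12] err 7.453630353611959 0.6807411560539154
q [ 1.65  0.23 -1.23  2.02 -0.09  0.66  2.26] err 7.424786989885518 0.6276553403302164
q [ 1.43  0.33 -1.07  2.05  0.04  0.54  2.15] err 3.605526573590474e-12 9.776048168542294e-13
[ 560 -420  330]
q [ 0.92  0.47 -0.46  1.39  0.21  1.33 -0.95] err 2.757014811315256e-10 8.248953169248327e-11
q [ 1.05  0.56 -0.82  1.38  0.4   1.38  0.4 ] err 9.646648066153113e-13 3.7715453648771693e-13
q [ 1.3   0.62 -1.23  1.51  0.59  1.42  1.78] err 0.5061556355055394 0.04442961046781424
q [ 1.67  0.24 -1.23  2.02 -0.07  0.66  2.25] err 21.859714232420327 1.8501106249243706
q [ 1.44  0.33 -1.08  2.05  0.05  0.54  2.13] err 1.6428141426124995e-12 5.807893112356268e-13
```

```bash
python3 - <<'E'
from sim import *
S=np.array([561,-306,214.5])
q0=read_state()['joint_positions'];H=np.array([610,223,126.])
for ag in(58,64):
 for dp in(8,):
  print(ag)
  G=des(9.7,ag);U=des(9.7,85);V=des(-13.3,85);B=des(-13.3,ag-dp)
  q=follow(q0,[(S-76*G[:,0],G),(S-6*G[:,0],G),(S+[-40,-7,15],G),(np.array([450,-320,300]),U),(np.array([500,-50,330]),V),(np.array([600,215,330]),V),(H+np.array([40,-9,150]),B),(H+np.array([40,-9,50]),B),(H+np.array([13,-3,50]),B),(H+np.array([40,-9,150]),B)],[10,10,10,10,20,20,20,20,10,10])
E
```

```text
58
q [ 1.34  0.2  -0.71  1.98 -0.45  0.67 -0.43] err 7.244182481805432e-11 3.3077918192403384e-11
q [ 1.24  0.31 -0.68  1.99 -0.39  0.53 -0.48] err 1.3012053321130676e-12 7.09681168570866e-13
q [ 1.33  0.26 -0.72  2.03 -0.44  0.57 -0.4 ] err 3.5040636720219573e-13 1.63670343867301e-13
q [ 1.08  0.21 -0.54  1.8   0.05  1.09 -0.87] err 1.3850911196577728e-11 5.192076531582032e-12
q [ 0.79  0.04 -0.67  1.91  0.04  1.11 -1.69] err 4.7049734227301266e-12 1.7669793406113747e-12
q [ 0.35  0.29 -0.78  1.69  0.28  1.18 -2.31] err 2.5549520180412745e-12 8.221319421501584e-13
q [-0.11  0.14 -0.32  2.08  0.96  0.55 -2.73] err 10.13046239785421 13.87283577248427
q [-1.09  0.37  0.85  2.15  0.6   0.17 -2.73] err 0.12129686922575376 0.1661894809522182
q [-1.21  0.36  0.95  2.2   0.58  0.16 -2.73] err 0.03604775688356677 0.04929992323521069
q [-1.14  0.21  0.87  2.07  0.55  0.38 -2.59] err 1.3738979080304567e-11 6.4803440464963365e-12
64
q [ 1.23  0.22 -0.65  1.91 -0.27  0.75 -0.62] err 2.0858806214265364e-10 9.313224422046175e-11
q [ 1.15  0.31 -0.63  1.93 -0.21  0.62 -0.67] err 1.2777131128694363e-12 5.291803637175059e-13
q [ 1.24  0.26 -0.66  1.98 -0.27  0.65 -0.59] err 4.582862941503293e-13 2.3718623378334e-13
q [ 1.09  0.21 -0.55  1.8   0.06  1.09 -0.87] err 2.8681997290602484e-12 9.593741417718434e-13
q [ 0.8   0.04 -0.67  1.91  0.04  1.11 -1.69] err 4.986699073733378e-12 1.7951634277869805e-12
q [ 0.35  0.29 -0.79  1.69  0.28  1.18 -2.31] err 2.187548648736749e-12 8.118402870192e-13
q [ 0.14  0.18 -0.59  2.01  0.8   0.64 -2.73] err 2.8568234762472375 3.91190886672372
q [-0.66  0.27  0.35  2.1   0.69  0.35 -2.73] err 1.0204354136430294 1.4024502246019377
q [-0.82  0.25  0.5   2.14  0.65  0.33 -2.73] err 0.3706269364394151 0.5078297846016617
q [-0.72  0.16  0.41  2.01  0.5   0.52 -2.52] err 3.53220906635728e-11 2.1665831724794912e-11
```

```bash
python3 - <<'E'
from h import *
A=des(9.7,80);p1=np.array([480,-340,320])
plan(p1,A,7)
E
```

```text
[[1.0, [-5.5, 1.8, -5.0], [0.001, -0.095, 0.001]], [1.0, [-5.9, 1.8, -4.4], [0.002, -0.095, 0.002]], [1.0, [-6.3, 1.8, -3.9], [0.002, -0.095, 0.001]], [1.0, [-6.6, 1.8, -3.2], [0.001, -0.096, 0.002]], [1.0, [-6.9, 1.8, -2.6], [0.001, -0.095, 0.001]]]
[[1.0, [-7.1, 1.8, -2.0], [0.002, -0.095, 0.001]], [1.0, [-7.3, 1.8, -1.2], [0.002, -0.095, 0.002]]]
```

>>> step_arm(targets=[[0.35,[-5.5,1.8,-5.0],[0.001,-0.095,0.001]],[0.35,[-5.9,1.8,-4.4],[0.002,-0.095,0.002]],[0.35,[-6.3,1.8,-3.9],[0.002,-0.095,0.001]],[0.35,[-6.6,1.8,-3.2],[0.001,-0.096,0.002]],[0.35,[-6.9,1.8,-2.6],[0.001,-0.095,0.001]]])

```text
clock: 2.17
ee_pos: [478.4, -338.0, 303.3]
tool_rot: [2.533, 0.216, -1.679]
contact_force: [-0.4, 1.0, 0.2]
grip_width: 33.1
```

>>> step_arm(targets=[[0.35,[-7.1,1.8,-2.0],[0.002,-0.095,0.001]],[0.35,[-7.3,1.8,-1.2],[0.002,-0.095,0.002]],[0.35,[0,0,0],[-0.12,0,0]],[0.35,[0,0,0],[-0.12,0,0]],[0.35,[0,0,0],[-0.12,0,0]]])

```text
clock: 2.58
ee_pos: [478.3, -340.1, 316.9]
tool_rot: [2.113, 0.502, -1.69]
contact_force: [-0.1, 0.1, 0.3]
grip_width: 32.7
```

>>> step_arm(targets=[[0.35,[0,0,0],[-0.12,0,0]],[0.35,[0,0,0],[-0.12,0,0]],[0.35,[0,0,0],[-0.12,0,0]],[0.35,[0,0,0],[-0.12,0,0]],[0.35,[0,0,0],[-0.12,0,0]]])

```text
clock: 3.0
ee_pos: [477.5, -340.8, 316.6]
tool_rot: [1.671, 0.88, -1.319]
contact_force: [0.2, -0.1, 0.2]
grip_width: 32.9
```

```bash
python3 rec.py; python3 - <<'E'
from h import *
st()
E
```

```text
t 3.0 p [ 477.49 -340.76  316.59] x [ 0.21  0.04 -0.98] y [ 0.89 -0.43  0.17] F [ 0.24 -0.09  0.21] Mo [-0.07  0.15 -0.03] w 32.9
q [ 1.31  0.22 -0.82  1.78  0.03  1.05  0.06]
```

```bash
python3 - <<'E'
from h import *
s,M=st()
D=des(9.7,78)*np.array([1,-1,-1]);rv=R.from_matrix(M.T@D).as_rotvec();print(rv)
E
```

```text
t 3.0 p [ 477.49 -340.76  316.59] x [ 0.21  0.04 -0.98] y [ 0.89 -0.43  0.17] F [ 0.24 -0.09  0.21] Mo [-0.07  0.15 -0.03] w 32.9
q [ 1.31  0.22 -0.82  1.78  0.03  1.05  0.06]
[-2.18  0.   -0.01]
```

>>> step_arm(targets=[[0.35,[0,0,0],[-0.12,0,0]],[0.35,[0,0,0],[-0.12,0,0]],[0.35,[0,0,0],[-0.12,0,0]],[0.35,[0,0,0],[-0.12,0,0]],[0.35,[0,0,0],[-0.12,0,0]]])

```text
clock: 3.42
ee_pos: [477.5, -340.8, 316.4]
tool_rot: [1.196, 1.138, -0.926]
contact_force: [-0.1, -0.7, 0.2]
grip_width: 33.2
```

>>> step_arm(targets=[[0.35,[0,0,0],[-0.12,0,0]],[0.35,[0,0,0],[-0.12,0,0]],[0.35,[0,0,0],[-0.12,0,0]],[0.35,[0,0,0],[-0.12,0,0]],[0.35,[0,0,0],[-0.12,0,0]]])

```text
clock: 3.83
ee_pos: [477.5, -340.8, 316.2]
tool_rot: [0.703, 1.295, -0.521]
contact_force: [-0.1, -0.5, 0.8]
grip_width: 32.7
```

>>> step_arm(targets=[[0.35,[0,0,0],[-0.12,0,0]],[0.35,[0,0,0],[-0.12,0,0]],[0.35,[0,0,0],[-0.12,0,0]],[0.35,[0,0,0],[-0.12,0,0]],[0.35,[0,0,0],[-0.12,0,0]]])

```text
clock: 4.25
ee_pos: [477.4, -340.9, 315.9]
tool_rot: [0.202, 1.359, -0.113]
contact_force: [-0.0, 0.2, -0.4]
grip_width: 33.0
```

```bash
python3 rec.py; python3 - <<'E'
from h import *
st()
G=des(9.7,64)*np.array([1,-1,-1])
plan(np.array([561,-306,214.5])-60*G[:,0],G,6)
E
```

```text
t 4.25 p [ 477.45 -340.89  315.9 ] x [ 0.21  0.04 -0.98] y [0.2  0.98 0.08] F [-0.03  0.19 -0.38] Mo [0.01 0.04 0.1 ] w 33.0
q [ 1.55  0.31 -1.15  1.77  0.19  1.07  1.73]
[[1.0, [9.9, 6.2, 6.6], [-0.062, -0.04, 0.007]], [1.0, [10.2, 5.8, 6.5], [-0.063, -0.039, 0.008]], [1.0, [10.6, 5.2, 6.5], [-0.062, -0.04, 0.007]], [1.0, [10.8, 4.8, 6.4], [-0.063, -0.04, 0.008]], [1.0, [11.1, 4.3, 6.3], [-0.062, -0.039, 0.007]]]
[[1.0, [11.4, 3.9, 6.0], [-0.062, -0.04, 0.007]]]
```

>>> step_arm(targets=[[0.35,[9.9,6.2,6.6],[-0.062,-0.04,0.007]],[0.35,[10.2,5.8,6.5],[-0.063,-0.039,0.008]],[0.35,[10.6,5.2,6.5],[-0.062,-0.04,0.007]],[0.35,[10.8,4.8,6.4],[-0.063,-0.04,0.008]],[0.35,[11.1,4.3,6.3],[-0.062,-0.039,0.007]]])

```text
clock: 4.67
ee_pos: [526.2, -315.4, 276.0]
tool_rot: [-0.045, 1.156, 0.106]
contact_force: [-0.3, -0.8, -1.2]
grip_width: 33.0
```

>>> step_arm(targets=[[0.35,[11.4,3.9,6.0],[-0.062,-0.04,0.007]],[0.35,[0,0,0],[0,0,0]]])

```text
clock: 4.83
ee_pos: [535.1, -309.5, 266.4]
tool_rot: [-0.091, 1.114, 0.15]
contact_force: [-0.8, -0.1, 0.1]
grip_width: 32.9
```

```bash
python3 rec.py; python3 - <<'E'
from h import *
st();snap('wrist','w3');im=cv2.imread('pics/w3.png');cv2.imwrite('pics/w3b.png',cv2.resize(im,(768,576),interpolation=cv2.INTER_CUBIC))
E
```

```text
t 4.83 p [ 535.12 -309.5   266.4 ] x [ 0.43  0.07 -0.9 ] y [-0.17  0.99  0.  ] F [-0.83 -0.05  0.13] Mo [ 0.09  0.29 -0.01] w 32.9
q [ 1.57  0.37 -1.18  1.91  0.11  0.71  2.15]
```

View pics/w3b.png

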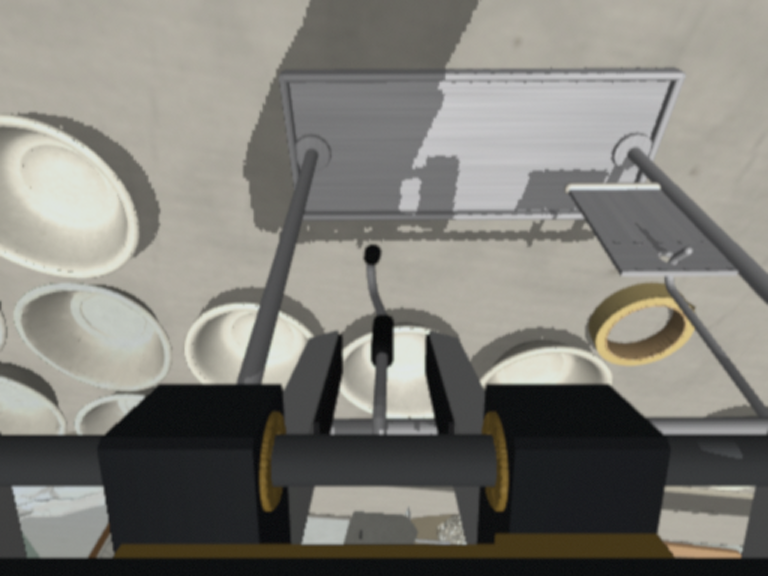

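```bash
python3 - <<'E'
from h import *
W=('wrist','w3');d=np.load('pics/w3.npz')['d'];c=get_calibration('wrist');T=np.array(c['mount'])
def tool(u,v,dep):return (T@[(u-c['cx'])/c['fx']*dep,(v-c['cy'])/c['fy']*dep,dep,1])[:3]
for v in range(206,250,3):print(v,d[v,248:262].astype(int))
crop('w3',225,150,295,300,4,'w3c')
for u,v in((254.7,214),(254.7,226),(255,240)):
  print(tool(u,v,d[int(v),int(u)]),px(*W,u,v))
for u in(225,290):print('rail',[ (v,int(d[v,u])) for v in range(275,295,2)])
E
```

```text
206 [503 502 244 242 242 241 241 242   0 500 502 502 501 501]
209 [508 506 506 240 238 237 236 237 236 237 505 505 506 506]
212 [510 510 225 224 224 225 224 224 224 224 224 224 226 225]
215 [513 222 220 219 219 219 220 220 219 219 220 220 221 221]
218 [221 218 218 217 215 215 215 216 216 216 216 216 218 219]
221 [216 215 212 213 211 211 212 212 213 211 213 213 213 216]
224 [212 211 210 209 208 209 208 208 210 209 209 209 209 211]
227 [207 206 206 204 206 205 205 205 206 204 205 206 208 208]
230 [205 203 205 203 202 203 203 204 203 203 203 204 203 205]
233 [205 204 203 203 204 203 204 203 203 204 203 204 203 204]
236 [206 205 205 204 204 203 203 203 203 203 204 204 205 206]
239 [207 206 205 201 199 199 199 200 199 201 205 205 205 205]
242 [205 207 205 198 198 196 196 196 197 198 207 207 206 208]
245 [554 556 196 194 194 195 193 194 194 196 556 556 557 558]
248 [555 555 193 192 190 189 190 191 193 191 560 560 561 559]
[57.45 -0.09 -3.66] [ 557.56 -305.69  212.28]
[43.28 -0.06  0.19] [ 553.7  -306.34  227.9 ]
[33.91  0.14  6.21] [ 555.26 -305.9   238.66]
rail [(275, 616), (277, 620), (279, 181), (281, 178), (283, 177), (285, 176), (287, 175), (289, 175), (291, 75), (293, 75)]
rail [(275, 152), (277, 150), (279, 151), (281, 150), (283, 150), (285, 176), (287, 175), (289, 174), (291, 74), (293, 73)]
```

View pics/w3c.png

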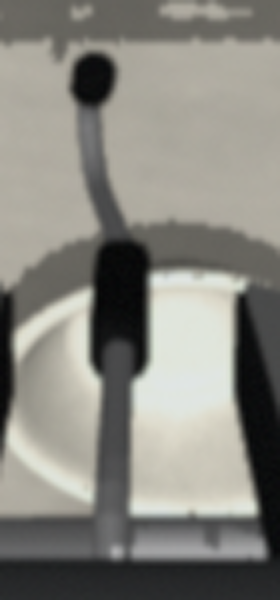

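>>> step_arm(targets=[[0.35,[10,0,1.5],[0,0,0]],[0.35,[11,0,1.5],[0,0,0]],[0.35,[11,0,0],[0,0,0]],[0.35,[11,0,0],[0,0,0]],[0.35,[0,0,0],[0,0,0]]])

```text
clock: 5.3
ee_pos: [557.4, -305.7, 230.7]
tool_rot: [-0.089, 1.115, 0.147]
contact_force: [-0.5, 0.5, 0.1]
grip_width: 32.8
```

```bash
python3 rec.py; python3 - <<'E'
from h import *
st();snap('wrist','w4');crop('w4',195,120,315,300,3,'w4b')
snap('scene','s4');crop('s4',255,20,375,150,5,'s4b')
E
```

```text
t 5.3 p [ 557.37 -305.74  230.71] x [ 0.43  0.07 -0.9 ] y [-0.16  0.99  0.  ] F [-0.46  0.47  0.06] Mo [ 0.    0.3  -0.03] w 32.8
q [ 1.45  0.42 -1.1   1.92  0.19  0.64  2.07]
```

View pics/w4b.png

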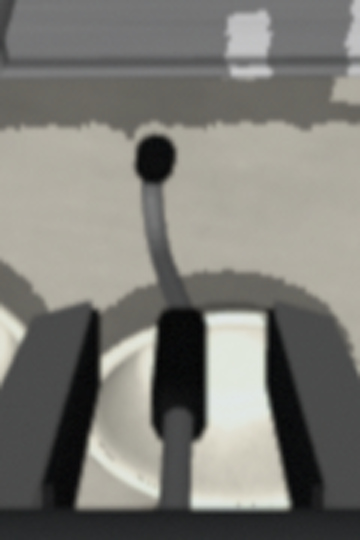

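View pics/s4b.png

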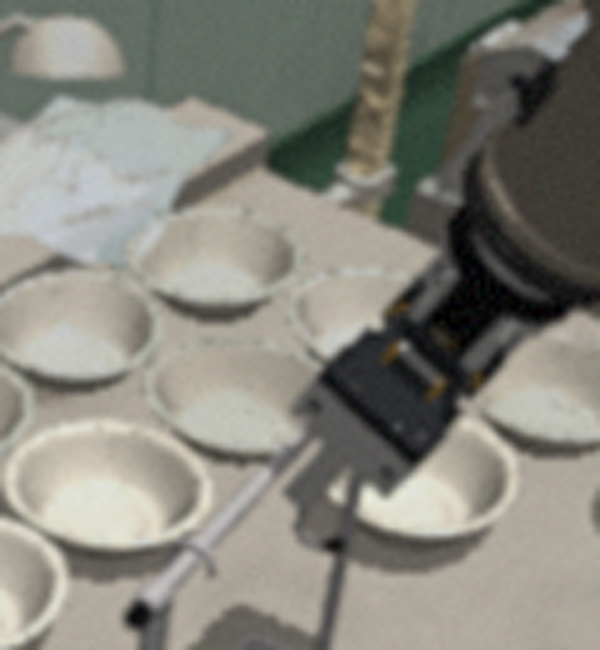

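The wrist view shows the sleeve centred between the fingers, with their tips level with its lower end. Next I close the gripper.

>>> step_arm(targets=[[0.0,[0,0,0],[0,0,0]],[0.0,[0,0,0],[0,0,0]],[0.0,[0,0,0],[0,0,0]],[0.0,[0,0,0],[0,0,0]],[0.0,[0,0,0],[0,0,0]]], squeeze=40)

```text
clock: 5.82
ee_pos: [557.8, -305.6, 232.4]
tool_rot: [-0.091, 1.111, 0.148]
contact_force: [-0.7, -0.5, 2.2]
grip_width: 10.0
```

```bash
python3 - <<'E'
from h import *
st();snap('wrist','w5');crop('w5',195,120,315,300,3,'w5b')
E
```

```text
t 5.82 p [ 557.75 -305.55  232.38] x [ 0.44  0.07 -0.9 ] y [-0.16  0.99  0.  ] F [-0.71 -0.53  2.21] Mo [-0.06  0.17 -0.06] w 10.0
q [ 1.46  0.42 -1.11  1.92  0.18  0.64  2.07]
```

View pics/w5b.png

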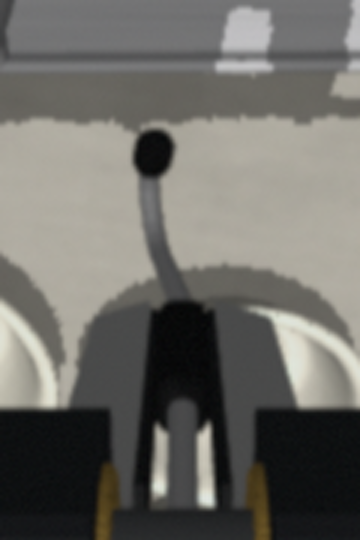

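```bash
cat >> h.py <<'E'
def toolpt(u,v,dep):
    c=get_calibration('wrist');T=np.array(c['mount']);return (T@[(u-c['cx'])/c['fx']*dep,(v-c['cy'])/c['fy']*dep,dep,1])[:3]
E
python3 - <<'E'
from h import *
d=np.load('pics/w5.npz')['d'];print(d[160:182,238:256:2].astype(int))
z=np.load('pics/w5.npz');M=R.from_rotvec(z['r']).as_matrix()
print('cap',toolpt(246,171,np.median(d[166:176,243:250])))
x_h=np.array([.986,.168,0]);y_h=np.array([-.168,.986,0]);z_h=np.array([0,0,1.])
for o in ([561,-306,220.5],):
  o=np.array(o);f=lambda w:M.T@(w-z['p'])
  print('origin in tool',f(o),'tip true',f(o-13.6*x_h-50.1*z_h),'cap end',f(o-16.9*x_h-47.9*z_h),'bottom',f(o-57*z_h))
  print('hook axes in tool',(M.T@np.c_[x_h,y_h,z_h]))
for u,v in((246,171),(255.5,195)):print(u,v,d[v,int(u)])
# sleeve bottom pixel etc
print(toolpt(255,222,d[222,255]),d[218:228,253:257].astype(int))
# wire offsets
for v in range(182,222,4):
  r=d[v,235:270];m=r<300
  if m.any():
    u=np.where(m)[0].mean()+235;dd=np.median(r[m]);print(v,u,toolpt(u,v,dd))
E
```

```text
[[406 407 406 405 404 406 407 405 407]
 [408 407 406 409 407 407 408 406 407]
 [408 408 408 408 408 408 407 407 408]
 [408 409 411 204 204 205 410 409 410]
 [409 410 204 204 205 204 205 412 409]
 [410 411 205 204 203 204 204 409 409]
 [412 203 203 205 203 204 204 204 412]
 [413 203 204 205 204 204 205 204 413]
 [414 201 204 204 204 203 204 203 414]
 [415 203 202 204 202 203 205 206 416]
 [416 203 203 205 204 202 204 203 417]
 [417 203 204 203 203 202 204 203 418]
 [417 205 202 204 202 203 202 203 417]
 [419 206 203 202 203 203 204 206 418]
 [420 206 203 202 202 202 201 421 421]
 [422 209 204 204 203 202 205 421 420]
 [421 208 206 204 204   0 207 422 422]
 [423 210 207 207 206   0 209 423 423]
 [425 424 210 208 207 209 426 424 423]
 [427 425 215 210 210 426 426 426 426]
 [428 426 217 217 218 426 426 427 426]
 [428 427 218 218 218 429 427 427 428]]
cap [ 48.21  -5.62 -35.38]
origin in tool [12.04 -0.99 -2.44] tip true [ 50.97  -1.1  -36.77] cap end [ 47.54  -1.12 -38.76] bottom [ 63.17  -1.06 -27.62]
hook axes in tool [[ 0.44 -0.   -0.9 ]
 [ 0.    1.    0.  ]
 [ 0.9  -0.    0.44]]
246 171 203.92603
255.5 195 443.4695
[22.01  0.17 -9.7 ] [[197 197 198 197]
 [195 195 196 196]
 [186 186 187 187]
 [185 185 185 185]
 [184 184 184 183]
 [182 184 184 184]
 [183   0 180 182]
 [182 181 181 182]
 [179 179 179 180]
 [179 179 179 178]]
182 244.0 [ 61.41  -7.46 -25.53]
186 244.5 [ 63.06  -7.2  -22.36]
190 245.0 [ 63.22  -6.88 -19.46]
194 246.33333333333334 [ 62.09  -5.93 -16.84]
198 246.0 [ 60.2   -6.13 -14.44]
202 247.0 [ 56.68  -5.36 -12.5 ]
206 248.5 [ 51.55  -4.23 -11.09]
210 250.5 [ 45.64  -2.8  -10.02]
214 252.0 [40.83 -1.77 -8.77]
218 253.0 [35.14 -1.09 -7.92]
```

```bash
cat >> h.py <<'E'
def lin(steps,op=0.0):
    """steps: list of (dworld, n) constant orientation"""
    M=R.from_rotvec(read_state()['tool_rot']).as_matrix();rows=[]
    for d,n in steps:
        for i in range(n):rows.append([op,(M.T@np.array(d,float)/n).round(1).tolist(),[0,0,0]])
    for k in range(0,len(rows),5):print(rows[k:k+5])
E
python3 - <<'E'
from h import *
xr=np.array([.986,.168,0])
lin([(np.r_[-2*xr[:2],14],4),([0,0,0],1),(-45*xr,5),(-20*xr+[0,0,20],2)])
E
```

```text
[[0.0, [-3.4, 0.0, 1.1], [0, 0, 0]], [0.0, [-3.4, 0.0, 1.1], [0, 0, 0]], [0.0, [-3.4, 0.0, 1.1], [0, 0, 0]], [0.0, [-3.4, 0.0, 1.1], [0, 0, 0]], [0.0, [0.0, 0.0, 0.0], [0, 0, 0]]]
[[0.0, [-4.0, -0.0, -8.1], [0, 0, 0]], [0.0, [-4.0, -0.0, -8.1], [0, 0, 0]], [0.0, [-4.0, -0.0, -8.1], [0, 0, 0]], [0.0, [-4.0, -0.0, -8.1], [0, 0, 0]], [0.0, [-4.0, -0.0, -8.1], [0, 0, 0]]]
[[0.0, [-13.4, -0.0, -4.6], [0, 0, 0]], [0.0, [-13.4, -0.0, -4.6], [0, 0, 0]]]
```

>>> step_arm(targets=[[0.0,[-3.4,0.0,1.1],[0,0,0]],[0.0,[-3.4,0.0,1.1],[0,0,0]],[0.0,[-3.4,0.0,1.1],[0,0,0]],[0.0,[-3.4,0.0,1.1],[0,0,0]],[0.0,[0.0,0.0,0.0],[0,0,0]]])

```text
clock: 6.28
ee_pos: [556.0, -305.7, 247.1]
tool_rot: [-0.091, 1.11, 0.148]
contact_force: [0.1, 0.2, -0.9]
grip_width: 9.6
```

```bash
python3 - <<'E'
from h import *
st()
E
```

```text
t 6.28 p [ 555.97 -305.72  247.1 ] x [ 0.44  0.07 -0.9 ] y [-0.16  0.99  0.  ] F [ 0.05  0.22 -0.91] Mo [ 0.05  0.35 -0.05] w 9.6
q [ 1.48  0.4  -1.13  1.91  0.16  0.67  2.09]
```

>>> step_arm(targets=[[0.0,[-4.0,0.0,-8.1],[0,0,0]],[0.0,[-4.0,0.0,-8.1],[0,0,0]],[0.0,[-4.0,0.0,-8.1],[0,0,0]],[0.0,[-4.0,0.0,-8.1],[0,0,0]],[0.0,[-4.0,0.0,-8.1],[0,0,0]]])

```text
clock: 6.7
ee_pos: [510.8, -313.0, 246.2]
tool_rot: [-0.091, 1.111, 0.149]
contact_force: [-0.3, 0.6, -1.3]
grip_width: 9.7
```

```bash
python3 rec.py; python3 - <<'E'
from h import *
st();snap('wrist','w6');im=cv2.imread('pics/w6.png');cv2.imwrite('pics/w6b.png',im)
E
```

```text
t 6.7 p [ 510.78 -312.96  246.23] x [ 0.44  0.07 -0.9 ] y [-0.16  0.99  0.  ] F [-0.34  0.64 -1.33] Mo [-0.05  0.37  0.  ] w 9.7
q [ 1.61  0.35 -1.17  1.97  0.06  0.67  2.22]
```

View pics/w6b.png

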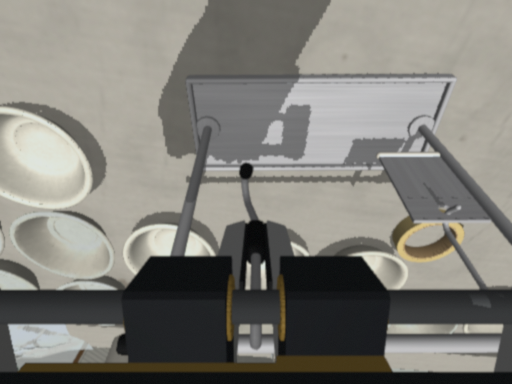

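```bash
python3 - <<'E'
from fk import *
f=least_squares(res,np.load('P.npy'));print(f.cost,f.x,len(data));np.save('P.npy',f.x)
E
python3 - <<'E'
from sim import *
q0=read_state()['joint_positions'];H=np.array([610,223,126.])
Ct=np.array([48,-5.8,-36])
psi=-13.3;B=rollm(des(psi,51));xg=np.array([np.cos(np.radians(psi)),np.sin(np.radians(psi)),0])
print('B',B)
pre=H+60*xg+[0,0,60]-B@Ct; print('pre',pre)
ins=H-B@Ct;print('ins',ins)
V1=rollm(des(5,75));V2=rollm(des(-8,70))
q=follow(q0,[(np.array([490,-280,345]),V1),(np.array([490,-60,370]),V2),(np.array([600,190,340]),rollm(des(psi,60))),(pre,B),(H+25*xg-B@Ct,B),(ins,B),(ins+[20,-5,110],B)],[10]*7)
B2=rollm(des(psi,64))
follow(q,[(ins+[-60,10,140],B2),(np.array([480,-60,400]),rollm(des(0,66))),(np.array([500,-240,380]),rollm(des(9.7,64))),(np.array([490,-280,256]),rollm(des(9.7,64))),(np.array([550,-271,256]),rollm(des(9.7,64)))],[10]*5)
E
```

```text
182.35691451291 [ -0.01 301.84 567.16 520.66 343.6  -10.72  28.02  -2.28 -47.86 -31.4
   3.98  -2.41   2.44  -2.41] 8
B [[ 0.61  0.23  0.76]
 [-0.14  0.97 -0.18]
 [-0.78 -0.    0.63]]
pre [667.55 215.35 245.96]
ins [609.16 229.16 185.96]
q [ 1.57  0.17 -1.18  1.82  0.04  1.03  2.05] err 2.8090082879784486e-12 9.943093971493992e-13
q [ 1.46 -0.37 -1.14  1.96 -0.46  1.03  1.9 ] err 2.2192783102449822e-10 5.193169731481115e-11
q [ 1.46 -0.5  -1.23  1.88 -0.51  0.82  1.36] err 216.0262239866721 19.16252497325744
q [ 1.21 -0.5  -1.23  2.22 -0.36  0.38  1.18] err 262.1115546518505 16.418935200605635
q [-1.68  0.2   1.26  2.07 -0.23  0.52  0.83] err 154.90799794702954 25.564886479713994
q [-1.47  0.63  1.11  1.97 -0.23  0.34  0.93] err 5.076916104696143e-12 2.0532762275212766e-12
q [-1.54  0.53  1.25  1.86 -0.15  0.54  0.96] err 1.7062496931207118e-12 5.448410867840198e-13
q [-1.64  0.39  1.28  1.81 -0.13  0.85  0.96] err 2.000048435293045e-12 4.161039345743554e-13
q [-1.43 -0.5   1.01  1.98  0.68  1.12  0.98] err 4.2951185456565675 2.2701044659208964
q [-1.22 -0.5   1.29  1.9   0.44  0.97  1.71] err 1.9881685326146854 1.4588870544946109
q [-1.32 -0.5   1.37  2.05  0.51  0.73  1.77] err 108.02644229265003 11.130564159363942
q [-1.49 -0.5   1.37  2.    0.6   0.74  1.66] err 172.42462515957078 16.433764346869875
```

```bash
python3 - <<'E'
from fk import *
P=np.load('P.npy');r=np.array(res(P))[:-6].reshape(-1,6);print(r)
# drop rounded sample #2
data.pop(2)
best=None
g=np.random.default_rng(0)
for i in range(15):
  x0=np.array([0,300,550,500,300,0,0,0,0,0,0,-2.42,2.42,-2.42])+g.normal(0,1,14)*[.01,60,60,60,60,20,20,20,20,20,20,.01,.01,.01]
  f=least_squares(res,x0)
  if best is None or f.cost<best.cost:best=f
print(best.cost,best.x);print(np.array(best.fun)[:-6].reshape(-1,6))
E
```

```text
[[ 1.85 -2.9  -7.63 -0.2  -0.05  0.03]
 [ 3.18 -0.66 -1.61  0.75 -0.04 -2.1 ]
 [ 3.4  -0.05 -8.21 -0.54 -0.42 -2.09]
 [-2.09  5.89 -1.47 -0.14  0.46 -0.31]
 [ 0.82 -3.23  4.11 -0.14  0.18  0.6 ]
 [-1.48 -0.9   4.9   0.09 -0.04  1.29]
 [-4.26  3.7   6.14  0.09 -0.04  1.29]
 [-1.4  -1.85  3.78  0.09 -0.04  1.3 ]]
114.70393184856135 [ -0.01 322.96 551.05 535.28 351.4  -26.59  23.74  10.53 -49.28 -23.49
   3.97  -2.41   2.44  -2.41]
[[ 2.34 -1.56 -5.1  -0.36 -0.14 -0.35]
 [ 4.62 -0.3  -5.36  0.88 -0.13 -3.13]
 [-1.02  3.59 -2.4  -0.28  0.52 -0.8 ]
 [-0.45 -4.57  3.67 -0.28  0.16  0.39]
 [-1.06 -0.62  3.23  0.01 -0.14  1.29]
 [-3.13  4.81  4.71  0.01 -0.13  1.29]
 [-1.29 -1.35  1.25  0.02 -0.14  1.3 ]]
```

```bash
cat > fk2.py <<'E'
from k import *
rz=lambda a:R.from_euler('z',a).as_matrix();ry=lambda a:R.from_euler('y',a).as_matrix()
SG=np.array([-1,1,-1,1,-1,1,-1])
# P: th, T1(3) after q1, T3(3) after q3, T4(3) after q4, T5(3) after q5, T6(3) after q6..q7(tool) , rot(3)
def fk(q,P):
    q=np.array(q)*SG;M=rz(P[0])@rz(q[0]);p=M@P[1:4];M=M@ry(q[1])@rz(q[2]);p=p+M@P[4:7];M=M@ry(q[3]);p=p+M@[P[7],P[8],P[9]];M=M@rz(q[4]);p=p+M@[P[10],P[11],0];M=M@ry(q[5]);p=p+M@[P[12],0,P[15]];M=M@rz(q[6]);p=p+M@[P[13],P[14],0];return p,M@R.from_rotvec(P[16:19]).as_matrix()
off=[1,2,4,5,7,8,10,11,12,13,14]
def res(P,w=.02):
    r=[]
    for q,p,rv in data:
        pp,M=fk(q,P);r+=list((pp-p));r+=list(300*R.from_matrix(M.T@R.from_rotvec(rv).as_matrix()).as_rotvec())
    return r+list(np.array(P)[off]*w)
E
python3 - <<'E'
from fk2 import *
data.pop(2)
x0=np.zeros(19);x0[[3,6,9,15]]=300,550,530,350;x0[16:]=-2.42,2.42,-2.42
for w in(.1,.02):
  f=least_squares(lambda P:res(P,w),x0);print(f.cost);print(f.x.round(1));print(np.array(f.fun)[:-11].reshape(-1,6))
E
```

```text
6.859528936916625
[ -0.   -1.4 -26.1 278.1  -0.4 -17.8 561.6   1.1 -17.8 492.1  -0.4  -1.3
   0.5  -1.   -0.5 341.2  -2.4   2.4  -2.4]
[[ 0.11  0.26 -0.07 -0.03 -0.01 -0.02]
 [ 0.05  0.09 -0.12  0.06 -0.01 -0.22]
 [ 0.09 -0.25  0.1  -0.02  0.04 -0.06]
 [ 0.11  0.25 -0.01 -0.02  0.01  0.03]
 [-0.08 -0.04  0.    0.   -0.01  0.09]
 [ 0.1  -0.29  0.01  0.   -0.01  0.09]
 [-0.12  0.1   0.1   0.   -0.01  0.09]]
0.28553716581013544
[ -0.   -0.1 -28.  283.4  -0.  -17.9 555.    0.1 -17.9 493.4  -0.   -0.4
   0.   -0.1  -0.  340.3  -2.4   2.4  -2.4]
[[ 0.    0.01 -0.   -0.   -0.   -0.  ]
 [-0.    0.01 -0.    0.   -0.   -0.01]
 [ 0.01 -0.01  0.01 -0.    0.   -0.  ]
 [ 0.    0.01 -0.   -0.    0.    0.  ]
 [-0.   -0.   -0.    0.   -0.    0.  ]
 [ 0.01 -0.01 -0.    0.   -0.    0.  ]
 [-0.01  0.01  0.    0.   -0.    0.  ]]
```

```bash
sed -i 's/from fk import/from fk2 import/; s/P.npy/P2.npy/' ik.py; python3 - <<'E'
from fk2 import *
data.pop(2)
x0=np.zeros(19);x0[[3,6,9,15]]=300,550,530,350;x0[16:]=-2.42,2.42,-2.42
f=least_squares(lambda P:res(P,.003),x0);print(f.cost,f.x);np.save('P2.npy',f.x)
E
cat > t1.py <<'E'
from sim import *
q0=read_state()['joint_positions'];H=np.array([610,223,126.])
print(q0,fk(q0,P)[0]-read_state()['ee_pos'])
Ct=np.array([48,-5.8,-36])
psi=-13.3
for ai in(51,56):
  B=rollm(des(psi,ai));xg=np.array([np.cos(np.radians(psi)),np.sin(np.radians(psi)),0])
  pre=H+60*xg+[0,0,60]-B@Ct; print('pre',pre)
  ins=H-B@Ct;print('ins',ins)
  V1=rollm(des(5,75));V2=rollm(des(-8,75))
  q=follow(q0,[(np.array([490,-280,345]),V1),(np.array([520,-60,370]),V2),(np.array([600,190,340]),rollm(des(psi,65))),(pre,B),(H+25*xg-B@Ct,B),(ins,B),(ins+[20,-5,110],B)],[10]*7)
  B2=rollm(des(psi,ai+13));print('back')
  follow(q,[(ins+[-30,10,140],B2),(np.array([520,-60,380]),rollm(des(0,70))),(np.array([500,-240,350]),rollm(des(9.7,64))),(np.array([490,-280,256]),rollm(des(9.7,64))),(np.array([550,-271,256]),rollm(des(9.7,64)))],[10]*5)
E
python3 t1.py
```

```text
0.006437193466968359 [ -0.    -0.   -28.1  283.69  -0.   -17.9  554.59   0.   -17.9  493.47
  -0.    -0.35   0.    -0.    -0.   340.23  -2.42   2.42  -2.42]
[ 1.62  0.35 -1.17  1.97  0.06  0.67  2.22] [-0.  0.  0.]
pre [667.55 215.35 245.96]
ins [609.16 229.16 185.96]
q [ 1.56  0.18 -1.17  1.82  0.04  1.03  2.05] err 5.7211708008645164e-12 1.8489477904101584e-12
q [ 1.3  -0.06 -1.23  1.88 -0.04  1.02  1.5 ] err 4.864808399544588 0.5055479129846604
q [ 0.45  0.25 -1.18  1.82  0.68  1.04  0.35] err 7.632418959713694e-10 2.0548626219489423e-10
q [ 0.15  0.41 -0.97  1.95  1.24  0.93 -0.17] err 1.9144041520442064e-11 6.604278950421646e-12
q [ 0.08  0.46 -0.94  2.05  1.36  0.93 -0.37] err 1.2918597096090152e-12 4.694041632335086e-13
q [ 0.06  0.44 -0.96  2.08  1.35  0.94 -0.4 ] err 1.449228509952941e-13 6.875072630506827e-14
q [ 0.19  0.3  -1.03  1.95  1.1   0.95 -0.09] err 5.492380446040062e-12 1.642673825572773e-12
back
q [ 0.3   0.27 -1.15  1.84  0.74  1.06  0.21] err 2.2519824485366234e-11 6.364641304027929e-12
q [ 0.95 -0.12 -0.85  1.94 -0.15  0.94  1.73] err 8.830810419772335e-10 2.8
[... 790 characters left out ...]
11592209e-12 7.422343383923292e-13
q [ 0.11  0.44 -0.97  2.03  1.22  0.92 -0.25] err 1.632702903446565e-13 6.82020291049002e-14
q [ 0.23  0.33 -1.06  1.89  0.99  0.98  0.04] err 5.511173932764369e-12 1.65789320072097e-12
back
q [ 0.33  0.32 -1.16  1.78  0.68  1.12  0.28] err 1.4235418264736291e-11 4.1767487185581985e-12
q [ 1.03 -0.13 -0.91  1.93 -0.17  0.94  1.75] err 1.444661623304808e-09 4.3064878718259413e-10
q [ 1.13 -0.01 -0.62  1.96 -0.38  0.87  2.45] err 1.758980079511357e-11 7.279363258752798e-12
q [ 1.15  0.12 -0.6   2.05 -0.37  0.68  2.56] err 3.344113356452619e-12 1.2935057156339349e-12
q [ 1.04  0.2  -0.6   1.97 -0.26  0.65  2.39] err 1.1773588071951042e-12 4.708613423747725e-13
```

```bash
python3 - <<'E'
from h import *
r=np.array([1,-1,-1])
p,M=plan([490,-280,345],des(5,75)*r,6,0.0)
p,M=plan([520,-60,370],des(-8,75)*r,9,0.0,p,M)
p,M=plan([600,185,340],des(-13.3,65)*r,11,0.0,p,M)
E
```

```text
[[0.0, [-15.8, 6.1, 5.2], [0.012, 0.032, -0.005]], [0.0, [-16.0, 6.0, 4.7], [0.012, 0.033, -0.005]], [0.0, [-16.2, 6.1, 4.0], [0.012, 0.032, -0.004]], [0.0, [-16.4, 6.0, 3.5], [0.012, 0.033, -0.005]], [0.0, [-16.4, 5.9, 2.9], [0.012, 0.032, -0.005]]]
[[0.0, [-16.6, 5.9, 2.2], [0.012, 0.032, -0.005]]]
[[0.0, [-1.3, 24.1, 6.0], [0.024, 0.0, -0.007]], [0.0, [-1.4, 24.2, 5.4], [0.025, 0.0, -0.006]], [0.0, [-1.6, 24.3, 4.8], [0.024, 0.0, -0.007]], [0.0, [-1.8, 24.4, 4.2], [0.024, 0.0, -0.006]], [0.0, [-1.9, 24.5, 3.6], [0.025, 0.0, -0.007]]]
[[0.0, [-2.0, 24.5, 3.1], [0.024, 0.0, -0.006]], [0.0, [-2.3, 24.6, 2.4], [0.024, 0.0, -0.007]], [0.0, [-2.4, 24.7, 1.8], [0.025, 0.0, -0.006]], [0.0, [-2.5, 24.6, 1.2], [0.024, 0.0, -0.007]]]
[[0.0, [3.7, 23.1, 3.3], [0.008, -0.016, -0.003]], [0.0, [3.7, 23.1, 3.0], [0.008, -0.016, -0.003]], [0.0, [3.6, 23.1, 2.8], [0.008, -0.015, -0.003]], [0.0, [3.6, 23.2, 2.5], [0.008, -0.016, -0.002]], [0.0, [3.6, 23.2, 2.3], [0.008, -0.016, -0.003]]]
[[0.0, [3.6, 23.2, 2.0], [0.008, -0.016, -0.003]], [0.0, [3.5, 23.3, 1.8], [0.008, -0.016, -0.003]], [0.0, [3.5, 23.3, 1.6], [0.007, -0.016, -0.003]], [0.0, [3.5, 23.3, 1.3], [0.008, -0.015, -0.003]], [0.0, [3.4, 23.3, 1.2], [0.008, -0.016, -0.002]]]
[[0.0, [3.3, 23.3, 0.8], [0.008, -0.016, -0.003]]]
```

>>> step_arm(targets=[[0.0,[-15.8,6.1,5.2],[0.012,0.032,-0.005]],[0.0,[-16.0,6.0,4.7],[0.012,0.033,-0.005]],[0.0,[-16.2,6.1,4.0],[0.012,0.032,-0.004]],[0.0,[-16.4,6.0,3.5],[0.012,0.033,-0.005]],[0.0,[-16.4,5.9,2.9],[0.012,0.032,-0.005]]])

```text
clock: 7.17
ee_pos: [495.0, -284.6, 329.9]
tool_rot: [-0.064, 1.276, 0.087]
contact_force: [-0.2, -0.8, -0.9]
grip_width: 9.6
```

>>> step_arm(targets=[[0.0,[-16.6,5.9,2.2],[0.012,0.032,-0.005]],[0.0,[-1.3,24.1,6.0],[0.024,0.0,-0.007]],[0.0,[-1.4,24.2,5.4],[0.025,0.0,-0.006]],[0.0,[-1.6,24.3,4.8],[0.024,0.0,-0.007]],[0.0,[-1.8,24.4,4.2],[0.024,0.0,-0.006]]])

```text
clock: 7.58
ee_pos: [505.2, -180.3, 356.8]
tool_rot: [0.008, 1.307, -0.012]
contact_force: [0.5, -0.5, -0.1]
grip_width: 9.4
```

>>> step_arm(targets=[[0.0,[-1.9,24.5,3.6],[0.025,0.0,-0.007]],[0.0,[-2.0,24.5,3.1],[0.024,0.0,-0.006]],[0.0,[-2.3,24.6,2.4],[0.024,0.0,-0.007]],[0.0,[-2.4,24.7,1.8],[0.025,0.0,-0.006]],[0.0,[-2.5,24.6,1.2],[0.024,0.0,-0.007]]])

```text
clock: 8.0
ee_pos: [521.6, -58.0, 370.8]
tool_rot: [0.09, 1.304, -0.12]
contact_force: [0.5, -0.7, -0.9]
grip_width: 9.9
```

>>> step_arm(targets=[[0.0,[3.7,23.1,3.3],[0.008,-0.016,-0.003]],[0.0,[3.7,23.1,3.0],[0.008,-0.016,-0.003]],[0.0,[3.6,23.1,2.8],[0.008,-0.015,-0.003]],[0.0,[3.6,23.2,2.5],[0.008,-0.016,-0.002]],[0.0,[3.6,23.2,2.3],[0.008,-0.016,-0.003]]])

```text
clock: 8.42
ee_pos: [558.2, 53.4, 357.0]
tool_rot: [0.11, 1.223, -0.159]
contact_force: [-0.3, -0.7, -1.2]
grip_width: 10.0
```

>>> step_arm(targets=[[0.0,[3.6,23.2,2.0],[0.008,-0.016,-0.003]],[0.0,[3.5,23.3,1.8],[0.008,-0.016,-0.003]],[0.0,[3.5,23.3,1.6],[0.007,-0.016,-0.003]],[0.0,[3.5,23.3,1.3],[0.008,-0.015,-0.003]],[0.0,[3.4,23.3,1.2],[0.008,-0.016,-0.002]]])

```text
clock: 8.83
ee_pos: [594.6, 164.9, 343.1]
tool_rot: [0.128, 1.143, -0.198]
contact_force: [0.2, -1.2, -1.1]
grip_width: 9.7
```

>>> step_arm(targets=[[0.0,[3.3,23.3,0.8],[0.008,-0.016,-0.003]],[0.0,[0,0,0],[0,0,0]]])

```text
clock: 9.0
ee_pos: [600.9, 191.4, 340.0]
tool_rot: [0.131, 1.128, -0.199]
contact_force: [-0.6, -1.2, -1.4]
grip_width: 10.0
```

```bash
python3 - <<'E'
from h import *
st();snap('wrist','w7');im=cv2.imread('pics/w7.png');cv2.imwrite('pics/w7b.png',cv2.resize(im,(768,576),interpolation=cv2.INTER_CUBIC))
E
```

```text
t 9.0 p [600.94 191.43 339.99] x [ 0.41 -0.09 -0.91] y [0.22 0.97 0.  ] F [-0.58 -1.2  -1.38] Mo [ 0.18  0.39 -0.01] w 10.0
q [ 0.44  0.25 -1.17  1.82  0.68  1.03  0.36]
```

View pics/w7b.png

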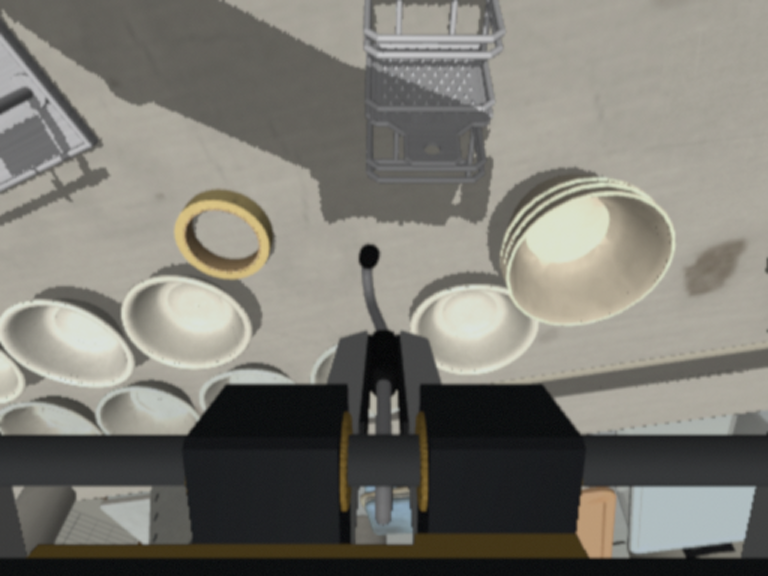

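```bash
python3 - <<'E'
from h import *
crop('w7',235,0,345,135,5,'w7c')
d=np.load('pics/w7.npz')['d'];print(d[88:112,270:304:2].astype(int))
E
```

```text
[[342 341 342 341 342 340 342 341 340 341 342 342 342 341 342 342 341]
 [339 341 341 340 339 340 340 342 341 340 339 342 340 340 341 339 341]
 [338 338 340 338 339 339 340 339 340 340 340 338 339 339 340 341 340]
 [338 339 339 338 338 339 339 339 339 340 339 340 339 339 339 339 338]
 [338 338 337 339 336 338 338 336 338 338 338 338 338 339 339 338 337]
 [337 337 337 337 337 337 337   0 337 337 336 336 337 337 337 337 337]
 [334 337 337 338 336 334 335 337 337 336 336 338 338 337 337 336 336]
 [334 337 335 335 337 337 335 335 335 337 334 336 335 336 335 336 335]
 [334 335 334 336 335 334 335 336 338 336 336 335 335 334 335 335 335]
 [332 334 334 333 334 335 334 338 338 338 337   0 334 333 334 335 333]
 [332 334 333 334 333 334 333 464 462 462 465 335 334 332 333 333 334]
 [332 333 333 333 333 332 333 464 465 466 466 465 332 332 332 332 333]
 [331 331 331 331 331 332 331 467 466 465 465 466 332 332 333 332 332]
 [330 330 330 330 331 331 331 467 466 465 467 466 332 331 333 330 331]
 [330 329 330 331 331 329 330 329 467 469 466 330 330 329 330 330 330]
 [329 329 329 329 329 329 328 330 329 329 330 332 330 328 330 329 329]
 [327 329 328 328 329 328 329 328 328 328 329 328 329 328 330 328 330]
 [327 327 327 327 327 328 329 327 328 328 329 327 329 328 329 328 328]
 [327 326 327 327 327 328 327 328 328 327 326 327 328 327 328 328 327]
 [328 326 326 325 327 326 326 326 326 325 326 326 326 326 327 327 326]
 [459 327 325 324 326 324 323 325 324 326 325 326 325 325 325 325 325]
 [459 329 325 325 326 325 324 324 326 326 325 326 324 326 326 326 324]
 [375 376 327 326 326 327 325 325 325 326 327 325 326 327 326 326 327]
 [375 376 374 376 375 374 375 375 374 374 376 375 375 373 374 375 373]]
```

View pics/w7c.png

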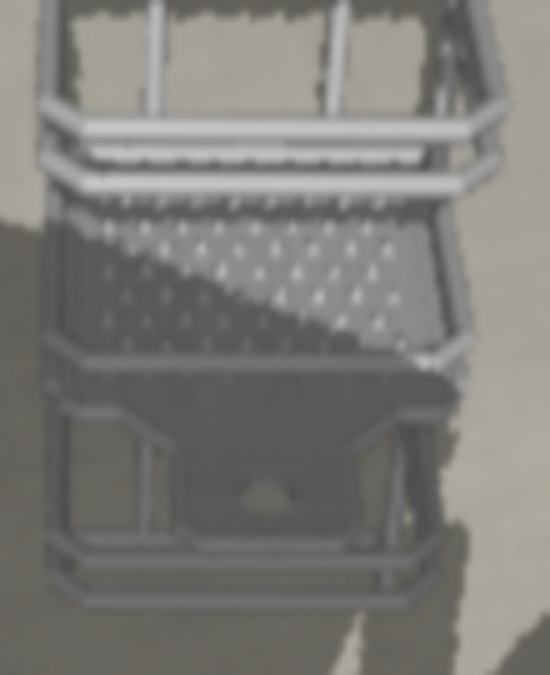

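```bash
cat >> h.py <<'E'
def fitplane(f,mask):
    d=np.load(f'pics/{f}.npz')['d'];c,T=cam('wrist',f);v,u=np.where(mask);z=d[v,u];X=np.c_[(u-c['cx'])/c['fx']*z,(v-c['cy'])/c['fy']*z,z,np.ones(len(z))]@T.T;X=X[:,:3]
    for k in range(3):
        m=X.mean(0);n=np.linalg.svd(X-m,full_matrices=False)[2][2];r=(X-m)@n;X=X[np.abs(r)<2.5*np.std(r)+.1]
    return m,n,np.std(r),X
def isect(f,u,v,m,n):
    o,d=ray('wrist',f,u,v);return o+d*((m-o)@n)/(d@n)
E
python3 - <<'E'
from h import *
d=np.load('pics/w7.npz')['d'];mask=np.zeros_like(d,bool);mask[85:107,274:303]=1;mask[94:105,281:296]=0;mask&=(d>300)&(d<350)
m,n,s,X=fitplane('w7',mask)
if n[0]>0:n=-n
print('plane',m,n,s,'lean',np.degrees(np.arcsin(n[2])),'yaw',np.degrees(np.arctan2(-n[1],-n[0])))
for u,v in((288,99.4),(288,100),(276,109),(300,109)):print(isect('w7',u,v,m,n))
# neck edges per row
for v in range(92,104,2):
  r=d[v];ok=(r>300)&(r<350);i=288-0
  L=276
  while r[L]<360 and r[L]>300:L-=1
  Rr=300
  while r[Rr]<360 and r[Rr]>300:Rr+=1
  print(v,L,Rr,(L+Rr)/2,isect('w7',(L+Rr)/2,v,m,n))
E
```

```text
plane [608.79 226.31 120.47] [-0.91  0.21  0.35] 0.47911343049971894 lean 20.200832366345317 yaw -13.022815756187374
[611.34 225.28 127.85]
[611.63 225.16 128.69]
[613.12 211.42 141.04]
[618.67 235.43 141.05]
92 268 306 287.0 [607.45 225.73 117.27]
94 268 307 287.5 [608.57 225.85 120.17]
96 268 307 287.5 [609.56 225.44 123.04]
98 268 307 287.5 [610.54 225.05 125.88]
100 268 307 287.5 [611.52 224.65 128.69]
102 268 308 288.0 [612.6  224.77 131.48]
```

```bash
cat > tgt.py <<'E'
from h import *
Hc=np.array([612.,224.9,128.0]);Ct=np.array([48.2,-5.7,-35.6])
xg=np.array([.914,-.211,-.345]);xg/=np.linalg.norm(xg)
zg=np.array([.337,-.078,.938]);B=des(-13,51)*np.array([1,-1,-1])
def tcp(a,up=0,side=0,B=B):return Hc+a*xg+up*zg-B@Ct
E
python3 - <<'E'
from tgt import *
p,M=plan(tcp(45,0)+[0,0,60],B,6,0.0)
p,M=plan(tcp(22,0),B,5,0.0,p,M)
E
```

```text
[[0.0, [19.3, 7.1, -1.2], [-0.0, -0.041, -0.0]], [0.0, [19.2, 7.1, -1.9], [-0.0, -0.04, -0.001]], [0.0, [19.1, 7.1, -2.7], [-0.0, -0.041, -0.0]], [0.0, [19.0, 7.1, -3.5], [-0.0, -0.041, -0.0]], [0.0, [18.8, 7.1, -4.3], [-0.0, -0.041, -0.001]]]
[[0.0, [18.6, 7.2, -5.0], [-0.0, -0.04, -0.0]]]
[[0.0, [5.4, -0.0, -9.9], [-0.0, -0.0, -0.0]], [0.0, [5.4, -0.0, -9.9], [-0.0, -0.0, -0.0]], [0.0, [5.4, -0.0, -9.9], [-0.0, -0.0, -0.0]], [0.0, [5.3, -0.1, -10.0], [-0.0, -0.0, -0.0]], [0.0, [5.4, 0.0, -9.9], [-0.0, -0.0, -0.0]]]
```

>>> step_arm(targets=[[0.0,[19.3,7.1,-1.2],[0,-0.041,0]],[0.0,[19.2,7.1,-1.9],[0,-0.04,-0.001]],[0.0,[19.1,7.1,-2.7],[0,-0.041,0]],[0.0,[19.0,7.1,-3.5],[0,-0.041,0]],[0.0,[18.8,7.1,-4.3],[0,-0.041,-0.001]]])

```text
clock: 9.47
ee_pos: [644.6, 211.5, 250.4]
tool_rot: [0.107, 0.923, -0.216]
contact_force: [1.2, 0.0, -0.7]
grip_width: 9.8
```

>>> step_arm(targets=[[0.0,[18.6,7.2,-5.0],[0,-0.04,0]],[0.0,[0,0,0],[0,0,0]]])

```text
clock: 9.63
ee_pos: [651.7, 217.1, 228.9]
tool_rot: [0.1, 0.888, -0.217]
contact_force: [-0.8, -0.2, -2.2]
grip_width: 9.9
```

```bash
python3 rec.py; python3 - <<'E'
from tgt import *
st();snap('wrist','w8');im=cv2.imread('pics/w8.png');cv2.imwrite('pics/w8b.png',cv2.resize(im,(768,576),interpolation=cv2.INTER_CUBIC))
plan(tcp(22,0),B,5,0.0)
E
```

```text
t 9.63 p [651.66 217.09 228.94] x [ 0.61 -0.15 -0.78] y [ 0.23  0.97 -0.  ] F [-0.78 -0.18 -2.16] Mo [ 0.19  0.63 -0.04] w 9.9
q [ 0.12  0.41 -0.95  1.99  1.26  0.92 -0.22]
[[0.0, [5.1, 0.9, -9.8], [-0.0, -0.001, 0.001]], [0.0, [5.0, 0.8, -9.9], [-0.0, -0.0, 0.001]], [0.0, [5.1, 0.9, -9.8], [-0.001, -0.001, 0.001]], [0.0, [5.0, 0.9, -9.9], [0.0, -0.0, 0.001]], [0.0, [5.1, 0.8, -9.8], [-0.0, -0.001, 0.001]]]
```

View pics/w8b.png

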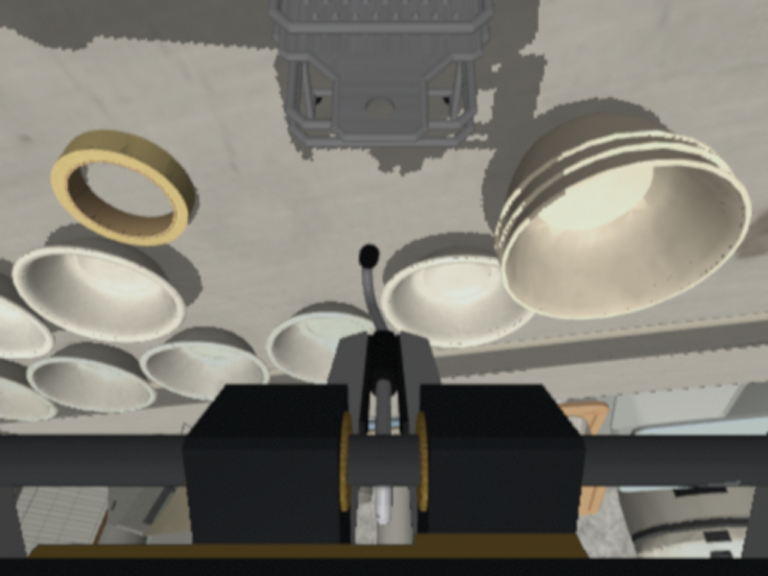

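```bash
cat >> tgt.py <<'E'
def grater(f,box,hole):
    """box rows/cols of neck, hole px"""
    d=np.load(f'pics/{f}.npz')['d'];mask=np.zeros_like(d,bool);r0,r1,c0,c1=box;mask[r0:r1,c0:c1]=1;u,v=hole;mask[int(v)-7:int(v)+8,int(u)-9:int(u)+10]=0
    md=np.median(d[mask]);mask&=abs(d-md)<25
    m,n,s,X=fitplane(f,mask);n=n if n[0]<0 else -n
    h=isect(f,u,v,m,n);z=np.load(f'pics/{f}.npz');M=R.from_rotvec(z['r']).as_matrix()
    print('lean',np.degrees(np.arcsin(n[2])),'yaw',np.degrees(np.arctan2(-n[1],-n[0])),'sd',s,'hole front',h,'tool',M.T@(h-z['p']))
    return h,n
E
python3 - <<'E'
from tgt import *
crop('w8',180,0,330,105,5,'w8c')
d=np.load('pics/w8.npz')['d'];print(d[50:92:2,230:278:3].astype(int))
E
```

```text
[[198 198 199 199 198 198 198 199 198 199 199 198 199 199 198 200]
 [198 198 198 199 199 198 198 198 200 198 198 198 198 197 199 198]
 [197 197 198 198 197 198 198 199 197 198 198 198 197 199 199 198]
 [198 196 197 199 197 197 198 197 197 198 197 197 198 198 197 197]
 [197 198 198 197 197 197 196 197 198 196 197 198 197 197 197 198]
 [196 196 198 197 197 197 197 196 197 197 197 197 196 197 195 197]
 [196 196 197 196 197 196 196 195 197 196 195 196 195 196 198 197]
 [196 196 195 195 195 196 196 197 197 196 196 195 196 196 195 196]
 [195 195 196 196 196 196 196 198 198 197 195 195 195 195 195 196]
 [194 195 195 194 196 194 330 331 331 329 197 195 196 195 196 195]
 [194 194 195 196 196 198 333 332 332 332 331 194 193 195 194 195]
 [195 194 193 194 193 333 334 334 334 334 334 193 194 194 194 194]
 [193 193 194 193 194 336 336 334 335 335 335 194 194 194 194 193]
 [192   0 194 194 194 336 339 337 337 337 336 193 192 193 192 193]
 [193 192 194 193 192 192 339 339 340 341 193 193 192 192 193 192]
 [192 193 192 193 192 193 192 192 191 191 192 193 192 192 192 192]
 [191 191 192 192 190 192 192 192 193 192 192 192 191 191 192 192]
 [191 191 192 192 191 191 193 192 192 192 192 192 191 191 190 192]
 [190 191 191 191 190 191 191 192 190 190 191 192 191 191 191 191]
 [190 190 190 190 191 190 191 191 191 191 191 191 190 190 190 191]
 [190 190 190 189 190 190 188 189 190 189 189 189 190 190 189 191]]
```

View pics/w8c.png

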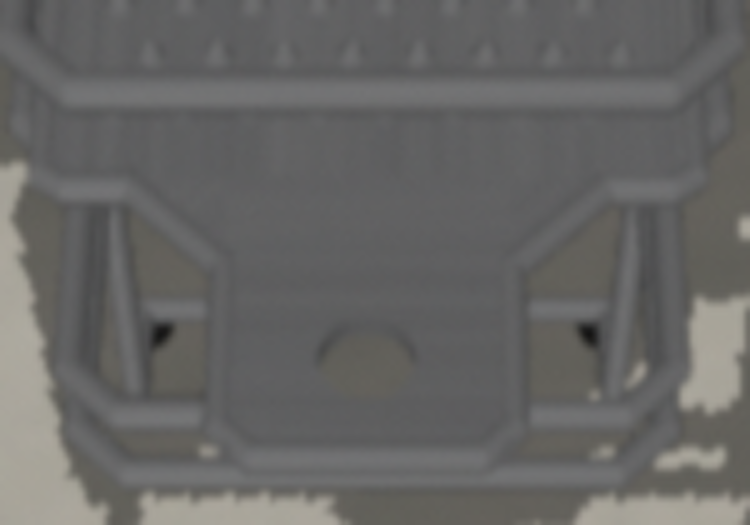

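```bash
python3 - <<'E'
from tgt import *
h,n=grater('w8',(45,88,228,280),(253.2,71.6))
z=np.load('pics/w8.npz');M=R.from_rotvec(z['r']).as_matrix()
mid=h-1.5*n  # n points to front(-x); mid is behind
print('mid',mid)
d=np.load('pics/w8.npz')['d'];cp=toolpt(246,170.7,np.median(d[166:175,243:250]));print('cap tool',cp,'world',z['p']+M@cp)
xb=-n;rel=z['p']+M@cp-mid
print('cap rel hole: along back normal',rel@xb)
E
```

```text
lean 20.1905056367477 yaw -13.263663440301633 sd 0.5205727507937161 hole front [610.87 225.39 126.9 ] tool [ 53.25  -0.9  -96.49]
mid [612.25 225.07 126.38]
cap tool [ 47.87  -5.63 -35.94] world [652.39 210.93 169.14]
cap rel hole: along back normal 24.95718960446644
```

```bash
sed -i 's/^Hc=.*/Hc=np.array([612.2,225.1,126.5]);Ct=np.array([48.0,-5.65,-35.8])/; s/^xg=.*/xg=np.array([.914,-.215,-.345]);xg\/=np.linalg.norm(xg)/; s/des(-13,51)/des(-13.2,51)/' tgt.py; python3 - <<'E'
from tgt import *
plan(tcp(20,0),B,6,0.0)
E
```

```text
[[0.0, [4.2, 0.7, -8.5], [0.0, -0.0, 0.0]], [0.0, [4.2, 0.8, -8.4], [0.001, -0.001, 0.001]], [0.0, [4.1, 0.7, -8.5], [-0.0, -0.0, 0.0]], [0.0, [4.2, 0.8, -8.5], [0.0, -0.001, 0.001]], [0.0, [4.2, 0.7, -8.5], [0.0, -0.0, 0.0]]]
[[0.0, [4.1, 0.7, -8.5], [0.001, -0.001, 0.001]]]
```

>>> step_arm(targets=[[0.0,[4.2,0.7,-8.5],[0,0,0]],[0.0,[4.2,0.8,-8.5],[0,0,0.001]],[0.0,[4.1,0.7,-8.5],[0,0,0]],[0.0,[4.2,0.8,-8.5],[0,-0.001,0.001]],[0.0,[4.2,0.7,-8.5],[0,0,0]]])

```text
clock: 10.1
ee_pos: [634.6, 224.7, 191.5]
tool_rot: [0.104, 0.884, -0.217]
contact_force: [0.3, 0.7, -0.9]
grip_width: 9.5
```

>>> step_arm(targets=[[0.0,[4.1,0.7,-8.5],[0.001,-0.001,0.001]],[0.0,[0,0,0],[0,0,0]]])

```text
clock: 10.27
ee_pos: [630.0, 226.3, 181.5]
tool_rot: [0.104, 0.885, -0.216]
contact_force: [0.2, -0.0, -1.6]
grip_width: 9.6
```

```bash
python3 rec.py; python3 - <<'E'
from tgt import *
st();snap('wrist','w9');crop('w9',170,100,330,230,5,'w9c')
d=np.load('pics/w9.npz')['d'];print(d[140:196:2,228:280:3].astype(int))
E
```

```text
t 10.27 p [629.98 226.34 181.54] x [ 0.61 -0.14 -0.78] y [0.23 0.97 0.  ] F [ 0.19 -0.   -1.65] Mo [ 0.13  0.54 -0.06] w 9.6
q [ 0.06  0.46 -0.93  2.06  1.37  0.93 -0.39]
[[186 185 185 186 187 186 187 186 187 187 186 186 186 185 186 187 185 347]
 [186 185 186 186 186 185 185 185 185 186 186 187 186 186 185 185 186 350]
 [185 185 186 185 185 185 185 185 184 185 186 184 186 186 185 185 186 187]
 [184 185 185 185 185 187 189 187 184 186 185 184 185 186 185 186 184 185]
 [185 185 185 185 225 226 225 225 187 184 185 185 186 185 184 185 184 187]
 [183 184 184 187 225 225 225 224 226 185 184 183 183 184 185 185 183 185]
 [185 184 184 226 225 226 225 225 226 185 183 184 184 185 184 184 184 184]
 [184 183 182 365 363 364 365 363 363 365 184 184 183 183 183 184 182 184]
 [183 184 183 366 367 368 366 367 366 368 183 183 184 183 183 183 183 184]
 [183 183 183 231 233 234 234 233 233 184 183 183 183 182 183 183 182 184]
 [182 182 182 183 232 233 234 233 232 181 182 182 184 183 181 183 182 183]
 [183 182 183 182 234 234 234 236 182 183 182 181 183 181 182 182 182 182]
 [182 182 182 181 183 182 181
[... 471 characters left out ...]
179 179 179 180 182 395]
 [180 180 180 179 182 180 180 181 180 180 179 180 180 179 179 396 398 397]
 [401 401 401 401 401 216 218 402 400 401 401 400 402 401 401 400 400 401]
 [405 404 405 404 404 218 219 405 405 405 405 404 405 405 405 404 404 403]
 [407 408 407 407 409 220 219 408 407 407 409 407 406 408 407 406 408 409]
 [411 412 412 411 411 220   0 410 412 411 410 412 410 410 412 410 411 411]
 [414 415 414 414 414 220 221 414 413 414 415 414 415 414 413 413 413 414]
 [418 418 415 417 417 221 221 416 416 418 416 418 418 419 416 417 416 418]
 [420 421 420 420 420 222 222 422 420 421 419   0 421 421 421 421 420   0]
 [424 423 424 424 424 221 222 424 425 423 424 424 423 424 424 425 426 426]]
```

View pics/w9c.png

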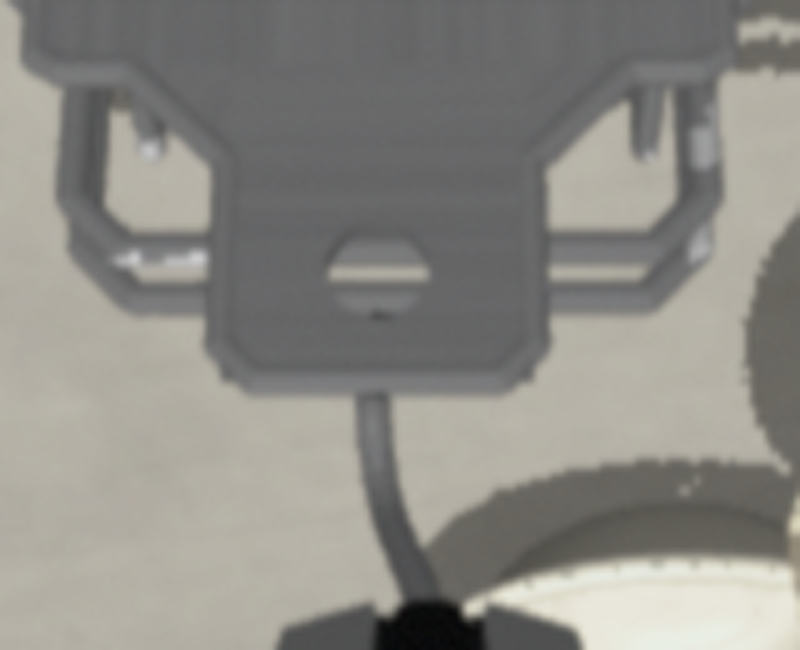

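```bash
python3 - <<'E'
from tgt import *
h,n=grater('w9',(130,175,222,272),(245.8,154.3))
z=np.load('pics/w9.npz');M=R.from_rotvec(z['r']).as_matrix()
mid=h-1.5*n;print('mid',mid)
cw=z['p']+M@Ct;rel=cw-mid
zz=np.array([np.sin(np.radians(20.2))*.974,-np.sin(np.radians(20.2))*.228,np.cos(np.radians(20.2))]);yy=np.array([.228,.974,0])
print('cap end rel: back',rel@-n,'up sheet',rel@zz,'side',rel@yy)
# cap axis estimated in grater coords
ax=M@np.array([-.868,0,-.5]);print('cap axis: back',ax@-n,'up',ax@zz)
E
```

```text
lean 20.02687865529889 yaw -13.1173187758165 sd 0.5692343331230418 hole front [611.06 225.59 127.27] tool [ 30.63  -5.15 -48.37]
mid [612.43 225.27 126.75]
cap end rel: back 19.859660792212665 up sheet 1.9273599388200657 side -0.5344640645074978
cap axis: back -1.0015694093256013 up 0.01352070002935043
```

```bash
cat >> tgt.py <<'E'
zz=np.array([.336,-.0788,.9385]);yy=np.array([.228,.974,0]);nn=np.array([-.914,.2143,.3453])
def loc():
    s=read_state();M=R.from_rotvec(s['tool_rot']).as_matrix();c=s['ee_pos']+M@np.array([48.15,-5.65,-36.4]);r=c-np.array([612.4,225.3,126.7]);F=np.array(s['contact_force']);print('cap: back',-(r@nn),'up',r@zz,'side',r@yy,'F back',-(F@nn),'up',F@zz,'side',F@yy,'mom',np.array(s['moment']),'t',round(s['clock'],2),'w',round(s['grip_width'],1));return M
def gr(steps,op=0.0):
    """steps (back,up,side,n)"""
    lin([(-b*nn+u*zz+s*yy,n) for b,u,s,n in steps],op)
E
python3 - <<'E'
from tgt import *
loc();gr([(0,-1.5,.5,1),(-8,0,0,3)])
E
```

```text
cap: back 19.999898734698622 up 2.301784772202726 side -0.2901983056078183 F back 0.9055314125245448 up 0.6293846685502071 side -0.46839763860093286 mom [ 0.2   0.49 -0.02] t 10.32 w 9.7
[[0.0, [0.8, 0.5, -1.3], [0, 0, 0]], [0.0, [-2.3, -0.0, -1.4], [0, 0, 0]], [0.0, [-2.3, -0.0, -1.4], [0, 0, 0]], [0.0, [-2.3, -0.0, -1.4], [0, 0, 0]]]
```

>>> step_arm(targets=[[0.0,[1.1,0.3,-1.8],[0,0,0]],[0.0,[-2.3,0,-1.4],[0,0,0]],[0.0,[-2.3,0,-1.4],[0,0,0]],[0.0,[-2.3,0,-1.4],[0,0,0]],[0.0,[0,0,0],[0,0,0]]])

```text
clock: 10.73
ee_pos: [622.1, 229.6, 182.7]
tool_rot: [0.104, 0.883, -0.214]
contact_force: [-0.3, 0.3, -2.1]
grip_width: 9.6
```

>>> step_arm(targets=[[0.0,[0,0,0],[0,0,0]],[0.0,[0,0,0],[0,0,0]]])

```text
clock: 10.9
ee_pos: [622.5, 229.3, 182.2]
tool_rot: [0.104, 0.883, -0.215]
contact_force: [0.6, 0.2, -1.4]
grip_width: 9.4
```

```bash
python3 - <<'E'
from tgt import *
loc();snap('wrist','w10');crop('w10',190,120,310,230,6,'w10c');loc()
E
```

```text
cap: back 12.037938058707475 up -0.6933879896566605 side 0.6802918577859476 F back 1.0112751284863126 up -1.1080422901833722 side 0.35139551227253374 mom [0.19 0.59 0.02] t 10.9 w 9.4
cap: back 12.071883119562512 up -0.7812780237465342 side 0.6431740353188499 F back 0.5623162118507001 up -1.0115732317241974 side 0.33353556477126844 mom [ 0.17  0.57 -0.02] t 10.95 w 9.7
```

View pics/w10c.png

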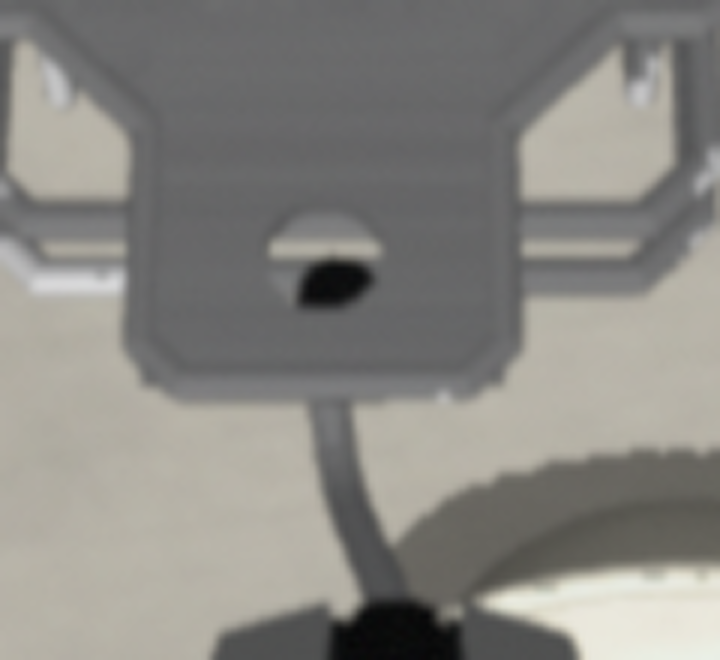

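```bash
python3 - <<'E'
from tgt import *
h,n=grater('w10',(140,180,222,272),(244.3,163.2))
z=np.load('pics/w10.npz');M=R.from_rotvec(z['r']).as_matrix();mid=h-1.5*n
r=z['p']+M@np.array([48.15,-5.65,-36.4])-mid
print('mid',mid,'back',-(r@nn),'up',r@zz,'side',r@yy)
d=np.load('pics/w10.npz')['d'];print(d[154:174,232:258:2].astype(int))
E
```

```text
lean 20.124301379313312 yaw -13.169839369910623 sd 0.5874365266665863 hole front [611.22 225.65 127.44] tool [ 36.1   -6.26 -42.42]
mid [612.59 225.33 126.92] back 11.942362790274267 up -0.962133598634738 side 0.6106715512319344
[[191 193 192 191 192 193 193 193 191 191 192 191 193]
 [193 193 192 192 194 193   0 195 194 192 192 192 193]
 [191 192 192 192 232 232 231 232 195 191 191 192 191]
 [191 192 192 232 231 231 232 232 232 194 192 192 190]
 [191 191 193 231 232 231 230 232 230 231 191 191 192]
 [190 191 231 232 232 231 231 231 232 232 193 190 191]
 [191 192 234 233 233 232 234 233 234 234 234 190 191]
 [190 193 374 374 375 373 374 375 374 374 375 191 190]
 [190 193 377 376 376 375 376 375 375 375 376 190 192]
 [192 241 240 240 240 241 205 204 206 240 240 191 190]
 [190 240 240 239 239 204 204 204 205 205 239 190 189]
 [191 239 240 239 240 203 202 204 205 205 240 190 190]
 [190 190 239 239 203 204 205 205 205 205 240 190 190]
 [189 190 238 240 204 203 203 204 204 204 190 190 189]
 [189 190 240 241 202 203 204 204 204 204 189 189 189]
 [189 189 189 242 203 202 203 203 204 203 189 189 189]
 [189 188 189 387 203 203 203 202 204 188 188 189 188]
 [189 189 190 189 203 202 203 202 189 189 189 188 189]
 [188 188 189 189 189 188 189 188 189 187 189 190 188]
 [188 189 189 188 188 188 189 189 188 188   0 189 189]]
```

```bash
python3 - <<'E'
from tgt import *
gr([(0,1.0,-.6,1),(-9,0,0,4)])
E
```

```text
[[0.0, [-0.5, -0.6, 0.9], [0, 0, 0]], [0.0, [-1.9, 0.0, -1.1], [0, 0, 0]], [0.0, [-1.9, 0.0, -1.1], [0, 0, 0]], [0.0, [-1.9, 0.0, -1.1], [0, 0, 0]], [0.0, [-1.9, 0.0, -1.1], [0, 0, 0]]]
```

>>> step_arm(targets=[[0.0,[-0.5,-0.6,0.9],[0,0,0]],[0.0,[-1.9,0.0,-1.1],[0,0,0]],[0.0,[-1.9,0.0,-1.1],[0,0,0]],[0.0,[-1.9,0.0,-1.1],[0,0,0]],[0.0,[0,0,0],[0,0,0]]])

```text
clock: 11.37
ee_pos: [616.2, 230.3, 185.6]
tool_rot: [0.104, 0.883, -0.214]
contact_force: [-0.7, -0.5, -1.5]
grip_width: 9.7
```

```bash
python3 - <<'E'
from tgt import *
loc();snap('wrist','w11');crop('w11',190,120,310,230,6,'w11c');loc()
E
```

```text
cap: back 4.991143818949731 up 0.2879335758230606 side 0.21372467310430993 F back -0.040302037693159314 up -1.6359529421992716 side -0.6451317943963437 mom [0.24 0.56 0.04] t 11.37 w 9.7
cap: back 5.199385441324625 up 0.300530391607185 side 0.20244773122392534 F back 0.4455934300202227 up -1.1559844193871711 side -0.13371332965793487 mom [0.23 0.59 0.03] t 11.42 w 9.6
```

View pics/w11c.png

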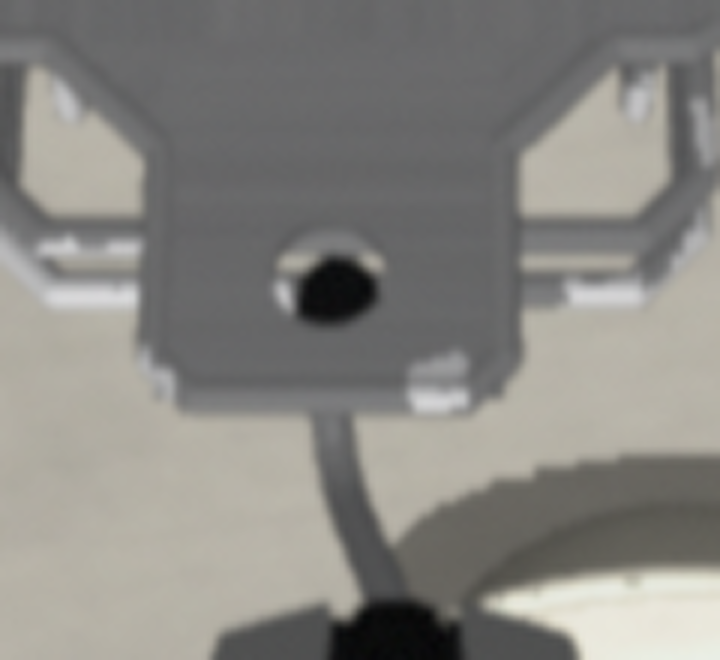

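>>> step_arm(targets=[[0.0,[0,-0.5,0],[0,0,0]],[0.0,[-1.3,0.0,-0.8],[0,0,0]],[0.0,[-1.3,0.0,-0.8],[0,0,0]],[0.0,[-1.3,0.0,-0.8],[0,0,0]],[0.0,[-1.3,0,-0.8],[0,0,0]]])

```text
clock: 11.83
ee_pos: [610.7, 230.9, 187.4]
tool_rot: [0.104, 0.883, -0.215]
contact_force: [0.5, -0.1, -1.4]
grip_width: 9.8
```

```bash
python3 - <<'E'
from tgt import *
loc();snap('wrist','w12');crop('w12',190,120,310,230,6,'w12c');loc()
E
```

```text
cap: back -0.8295382826499892 up 0.09022171217704132 side -0.4411842470133744 F back 0.9364581144026503 up -1.0946749335903514 side 0.0267876293841164 mom [ 0.25  0.53 -0.04] t 11.83 w 9.8
cap: back -1.0761609964153511 up 0.14960904534809014 side -0.2860711582437334 F back 0.537055045011201 up -0.35836785114309666 side 0.35501398673718254 mom [ 0.19  0.51 -0.  ] t 11.88 w 9.6
```

View pics/w12c.png

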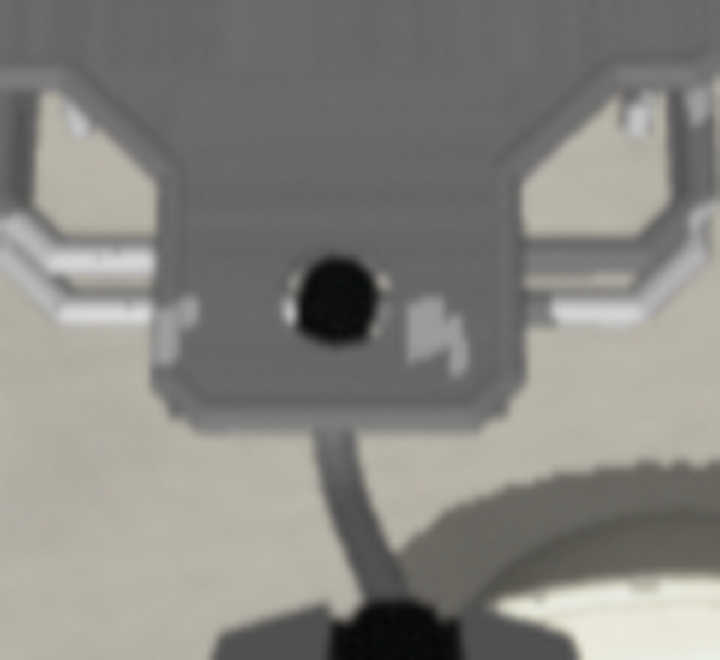

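>>> step_arm(targets=[[0.0,[-1.1,0,-0.7],[0,0,0]],[0.0,[-1.1,0.0,-0.7],[0,0,0]],[0.0,[-1.1,0.0,-0.7],[0,0,0]],[0.0,[-1.1,0.0,-0.7],[0,0,0]]])

```text
clock: 12.22
ee_pos: [605.9, 232.1, 189.1]
tool_rot: [0.104, 0.883, -0.215]
contact_force: [0.5, -0.2, -0.8]
grip_width: 9.6
```

```bash
python3 - <<'E'
from tgt import *
loc();snap('wrist','w13');crop('w13',190,120,310,230,6,'w13c');loc()
E
```

```text
cap: back -6.006212697430078 up -0.05630476525272332 side -0.40206535902724844 F back 0.8388616736199381 up -0.5756771296096167 side -0.11412767647132856 mom [0.18 0.6  0.02] t 12.22 w 9.6
cap: back -6.206330582629086 up -0.05727603753202119 side -0.3524450450167009 F back -0.2737467750541559 up -1.3068064316142054 side 0.24629360686842997 mom [0.24 0.57 0.03] t 12.27 w 9.7
```

View pics/w13c.png

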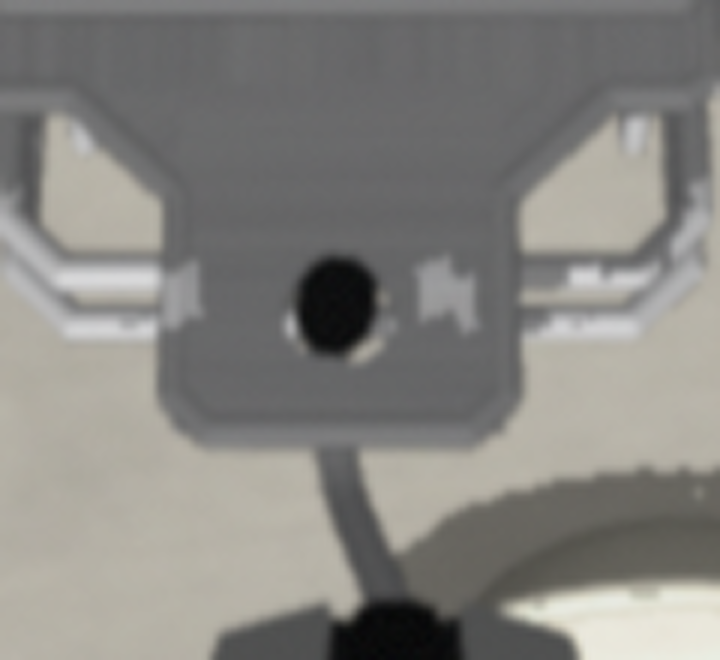

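```bash
cat >> tgt.py <<'E'
def rotabout(cw,M2,n,op=0.0,extra=np.zeros(3)):
    """rotate tool to M2 about world point cw (+extra translation), n rows"""
    s=read_state();p=np.array(s['ee_pos']);M=R.from_rotvec(s['tool_rot']).as_matrix();rv=R.from_matrix(M2@M.T).as_rotvec();lc=M.T@(cw-p);ps=p.copy();Ms=M.copy();out=[]
    for i in range(1,n+1):
        tM=R.from_rotvec(rv*i/n).as_matrix()@M;tp=cw+extra*i/n-tM@lc
        sh=np.round(Ms.T@(tp-ps),1);tu=np.round(R.from_matrix(Ms.T@tM).as_rotvec(),3);out.append([op,sh.tolist(),tu.tolist()]);ps=ps+Ms@sh;Ms=Ms@R.from_rotvec(tu).as_matrix()
    for k in range(0,n,5):print(out[k:k+5])
hx=np.array([.974,-.228,0]);Z=np.array([0,0,1.])
bc_t=np.array([48.15,-5.65,-36.4])+B.T@(16.04*hx+5.65*Z)
E
python3 - <<'E'
from tgt import *
loc();gr([(-6.9,0,.2,4)]);print('bend centre tool',bc_t)
E
```

```text
cap: back -6.206330582629086 up -0.05727603753202119 side -0.3524450450167009 F back -0.2737467750541559 up -1.3068064316142054 side 0.24629360686842997 mom [0.24 0.57 0.03] t 12.27 w 9.7
[[0.0, [-1.5, 0.1, -0.9], [0, 0, 0]], [0.0, [-1.5, 0.1, -0.9], [0, 0, 0]], [0.0, [-1.5, 0.1, -0.9], [0, 0, 0]], [0.0, [-1.5, 0.1, -0.9], [0, 0, 0]]]
bend centre tool [ 53.86  -5.64 -20.37]
```

>>> step_arm(targets=[[0.0,[-1.5,0.1,-0.9],[0,0,0]],[0.0,[-1.5,0.1,-0.9],[0,0,0]],[0.0,[-1.5,0.1,-0.9],[0,0,0]],[0.0,[-1.5,0.1,-0.9],[0,0,0]],[0.0,[0,0,0],[0,0,0]]])

```text
clock: 12.68
ee_pos: [599.5, 234.2, 191.6]
tool_rot: [0.104, 0.883, -0.214]
contact_force: [0.5, 0.8, -0.6]
grip_width: 9.8
```

```bash
python3 - <<'E'
from tgt import *
loc();snap('wrist','w14');crop('w14',190,120,310,230,6,'w14c');M=loc()
s=read_state();cw=s['ee_pos']+M@bc_t;r=cw-np.array([612.4,225.3,126.7]);print('bc',-(r@nn),r@zz,r@yy)
rotabout(cw,des(-13.2,64)*np.array([1,-1,-1]),5,extra=-(-(r@nn))*(-nn)*0)
E
```

```text
cap: back -13.212948215217335 up -0.029249175468672457 side 0.15510590410573202 F back 0.4931241102637241 up -0.5074055814386244 side 0.9046248712761007 mom [0.2  0.54 0.02] t 12.68 w 9.8
cap: back -13.023009579634484 up 0.003297291537484331 side 0.0655667196473213 F back -0.41335952547229265 up -0.2478344333024705 side 0.06101883703663613 mom [0.24 0.59 0.03] t 12.73 w 9.8
bc 0.05719755817833211 10.881826315056376 0.0516377976657456
[[0.0, [1.0, 0.0, 2.5], [-0.0, 0.046, -0.0]], [0.0, [1.0, 0.0, 2.4], [-0.0, 0.046, -0.001]], [0.0, [1.0, 0.1, 2.5], [-0.001, 0.046, 0.0]], [0.0, [1.0, -0.0, 2.4], [0.0, 0.046, -0.0]], [0.0, [1.0, 0.0, 2.5], [-0.0, 0.046, -0.0]]]
```

View pics/w14c.png

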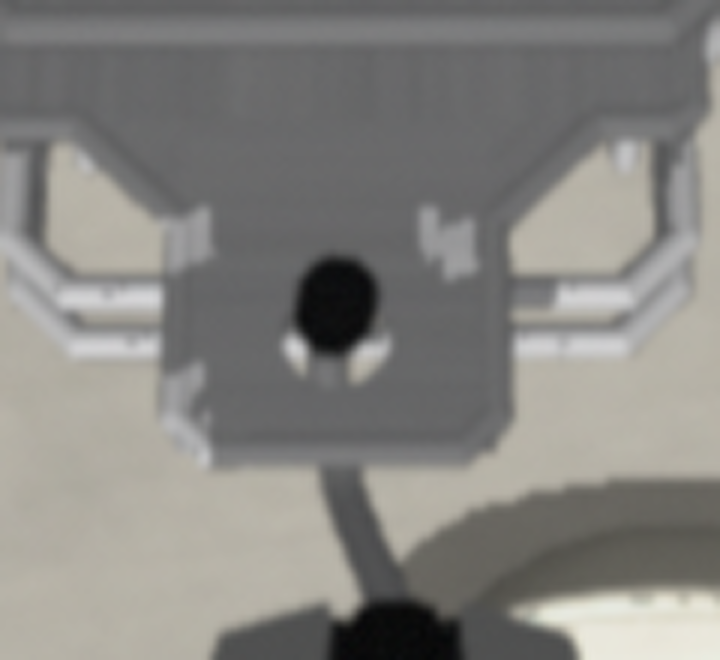

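>>> step_arm(targets=[[0.0,[1.0,0.0,2.5],[0,0.046,0]],[0.0,[1.0,0.0,2.4],[0,0.046,-0.001]],[0.0,[1.0,0.1,2.5],[-0.001,0.046,0.0]],[0.0,[1.0,0,2.4],[0.0,0.046,0]],[0.0,[1.0,0.0,2.5],[0,0.046,0]]])

```text
clock: 13.15
ee_pos: [612.6, 231.0, 194.4]
tool_rot: [0.13, 1.114, -0.205]
contact_force: [-0.4, -0.3, -0.4]
grip_width: 9.6
```

>>> step_arm(targets=[[0.0,[0,0,0],[0,0,0]]])

```text
clock: 13.23
ee_pos: [614.2, 230.0, 194.6]
tool_rot: [0.132, 1.114, -0.208]
contact_force: [0.7, -0.5, -0.3]
grip_width: 9.8
```

```bash
python3 rec.py; python3 - <<'E'
from tgt import *
M=loc();s=read_state();cw=s['ee_pos']+M@bc_t;r=cw-np.array([612.4,225.3,126.7]);print('bc',-(r@nn),r@zz,r@yy);st()
snap('wrist','w15');crop('w15',190,120,310,230,6,'w15c')
gr([(0,5,0,3),(0,10,0,2)])
E
```

```text
cap: back -13.344112883312045 up 4.328256000565719 side -0.5440675548303283 F back 0.859450412691688 up -0.036440963087143854 side -0.2965242097551186 mom [0.12 0.26 0.  ] t 13.23 w 9.8
bc 1.8870638331842016 11.910291677442526 -0.6018437466938463
t 13.23 p [614.24 229.97 194.59] x [ 0.42 -0.1  -0.9 ] y [0.23 0.97 0.  ] F [ 0.71 -0.47 -0.33] Mo [0.12 0.26 0.  ] w 9.8
q [ 0.19  0.46 -1.02  1.94  1.01  0.94 -0.03]
[[0.0, [-1.2, 0.0, 1.2], [0, 0, 0]], [0.0, [-1.2, 0.0, 1.2], [0, 0, 0]], [0.0, [-1.2, 0.0, 1.2], [0, 0, 0]], [0.0, [-3.5, 0.0, 3.6], [0, 0, 0]], [0.0, [-3.5, 0.0, 3.6], [0, 0, 0]]]
```

View pics/w15c.png

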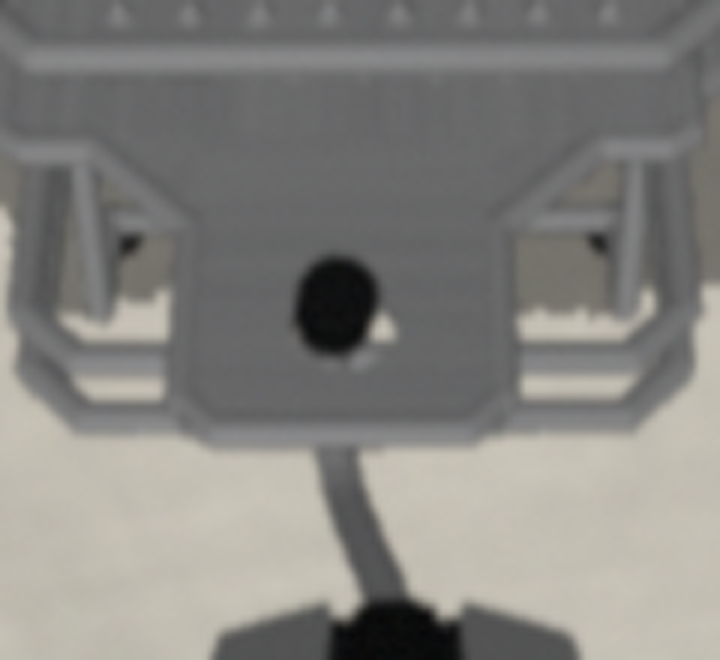

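```bash
python3 - <<'E'
from tgt import *
gr([(-1.8,0,.5,1),(0,6,0,4)])
E
```

```text
[[0.0, [-1.3, 0.5, -1.2], [0, 0, 0]], [0.0, [-1.0, 0.0, 1.1], [0, 0, 0]], [0.0, [-1.0, 0.0, 1.1], [0, 0, 0]], [0.0, [-1.0, 0.0, 1.1], [0, 0, 0]], [0.0, [-1.0, 0.0, 1.1], [0, 0, 0]]]
```

>>> step_arm(targets=[[0.0,[-1.3,0.5,-1.2],[0,0,0]],[0.0,[-1.0,0.0,1.1],[0,0,0]],[0.0,[-1.0,0.0,1.1],[0,0,0]],[0.0,[-1.0,0.0,1.1],[0,0,0]],[0.0,[-1.0,0.0,1.1],[0,0,0]]])

```text
clock: 13.7
ee_pos: [612.4, 231.6, 200.1]
tool_rot: [0.128, 1.113, -0.205]
contact_force: [-1.7, 1.2, -4.0]
grip_width: 9.4
```

>>> step_arm(targets=[[0.0,[-1.0,0.0,1.1],[0,0,0]],[0.0,[-1.0,0.0,1.1],[0,0,0]]])

```text
clock: 13.87
ee_pos: [613.8, 231.2, 202.9]
tool_rot: [0.129, 1.113, -0.206]
contact_force: [-1.7, 0.8, -3.7]
grip_width: 9.8
```

```bash
python3 - <<'E'
from tgt import *
loc();st();snap('wrist','w16');crop('w16',190,100,310,230,5,'w16c')
E
```

```text
cap: back -16.745239504626646 up 11.93026593176562 side 0.42907476102424696 F back -0.4570349175075839 up -4.059943783929834 side 0.36129621725625327 mom [ 0.34  1.15 -0.01] t 13.87 w 9.8
t 13.87 p [613.84 231.19 202.9 ] x [ 0.43 -0.1  -0.9 ] y [0.23 0.97 0.  ] F [-1.7   0.77 -3.65] Mo [ 0.34  1.15 -0.01] w 9.8
q [ 0.19  0.45 -1.03  1.93  1.    0.95 -0.01]
```

View pics/w16c.png

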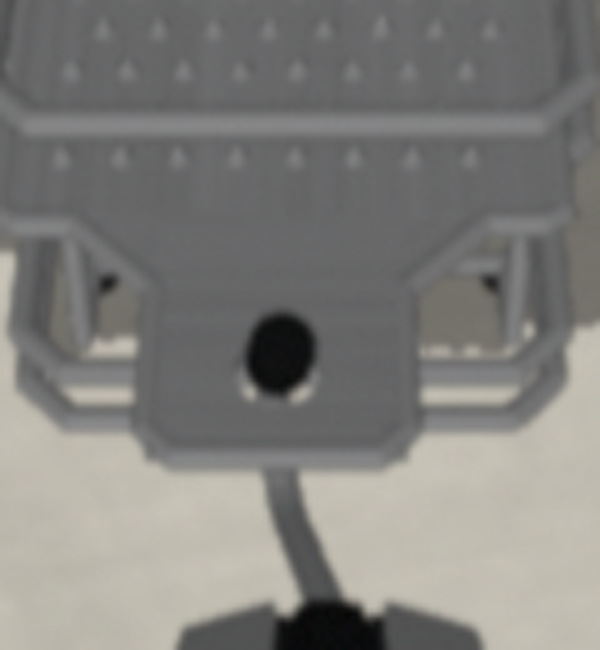

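>>> step_arm(targets=[[0.0,[-2.0,0.0,2.2],[0,0,0]],[0.0,[-2.7,0.0,2.9],[0,0,0]],[0.0,[-2.7,0.0,2.9],[0,0,0]],[0.0,[-2.7,0.0,2.9],[0,0,0]],[0.0,[-2.7,0.0,2.9],[0,0,0]]])

```text
clock: 14.33
ee_pos: [621.0, 229.5, 221.1]
tool_rot: [0.129, 1.112, -0.206]
contact_force: [-1.0, -0.5, -3.1]
grip_width: 9.7
```

>>> step_arm(targets=[[0.0,[-2.7,0.0,2.9],[0,0,0]],[0.0,[-2.7,0.0,2.9],[0,0,0]],[0.0,[-2.7,0.0,2.9],[0,0,0]],[0.0,[-2.7,0.0,2.9],[0,0,0]],[0.0,[-2.7,0.0,2.9],[0,0,0]]])

```text
clock: 14.75
ee_pos: [627.8, 227.9, 239.4]
tool_rot: [0.129, 1.112, -0.206]
contact_force: [-0.4, 1.1, -4.7]
grip_width: 9.6
```

```bash
python3 - <<'E'
from tgt import *
loc();st();snap('wrist','w17');im=cv2.imread('pics/w17.png');cv2.imwrite('pics/w17b.png',im)
E
```

```text
cap: back -15.843814573254159 up 51.19400799751423 side 0.4100947568979179 F back 1.0314749576060267 up -4.6089601527744835 side 1.000533594766026 mom [ 0.29  0.92 -0.07] t 14.75 w 9.6
t 14.75 p [627.83 227.88 239.45] x [ 0.43 -0.1  -0.9 ] y [0.23 0.97 0.  ] F [-0.38  1.12 -4.68] Mo [ 0.29  0.92 -0.07] w 9.6
q [ 0.23  0.43 -1.06  1.87  0.94  0.99  0.08]
```

View pics/w17b.png

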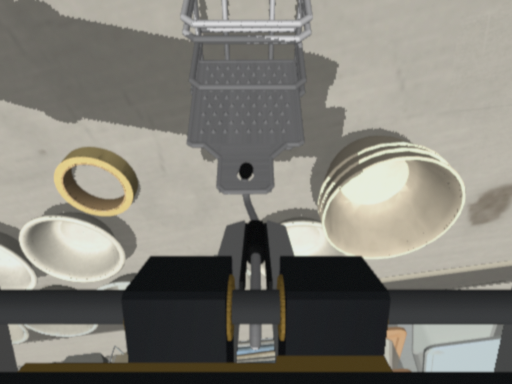

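>>> step_arm(targets=[[0.0,[-2.7,0.0,2.9],[0,0,0]],[0.0,[-2.7,0.0,2.9],[0,0,0]],[0.0,[-2.7,0.0,2.9],[0,0,0]],[0.0,[-2.7,0.0,2.9],[0,0,0]],[0.0,[-2.7,0.0,2.9],[0,0,0]]])

```text
clock: 15.22
ee_pos: [634.8, 226.3, 257.9]
tool_rot: [0.129, 1.112, -0.206]
contact_force: [-0.9, 0.0, -3.4]
grip_width: 9.6
```

>>> step_arm(targets=[[0.0,[-2.7,0.0,2.9],[0,0,0]],[0.0,[-2.7,0.0,2.9],[0,0,0]],[0.0,[-2.7,0.0,2.9],[0,0,0]],[0.0,[-2.0,0.0,2.1],[0,0,0]],[0.0,[-1.4,0.0,1.5],[0,0,0]]])

```text
clock: 15.63
ee_pos: [640.7, 224.9, 273.7]
tool_rot: [0.129, 1.112, -0.206]
contact_force: [-0.9, 0.1, -4.1]
grip_width: 9.6
```

```bash
python3 - <<'E'
from tgt import *
loc();lin([([0,0,10],6)])
snap('scene','s18');crop('s18',100,130,260,310,4,'s18c')
E
```

```text
cap: back -15.293962405519084 up 87.90451012457663 side 0.4713818898314822 F back 0.5410256685239389 up -4.14431204935348 side -0.12341492572899214 mom [0.3  0.9  0.01] t 15.63 w 9.6
[[0.0, [-1.5, 0.0, 0.7], [0, 0, 0]], [0.0, [-1.5, 0.0, 0.7], [0, 0, 0]], [0.0, [-1.5, 0.0, 0.7], [0, 0, 0]], [0.0, [-1.5, 0.0, 0.7], [0, 0, 0]], [0.0, [-1.5, 0.0, 0.7], [0, 0, 0]]]
[[0.0, [-1.5, 0.0, 0.7], [0, 0, 0]]]
```

View pics/s18c.png

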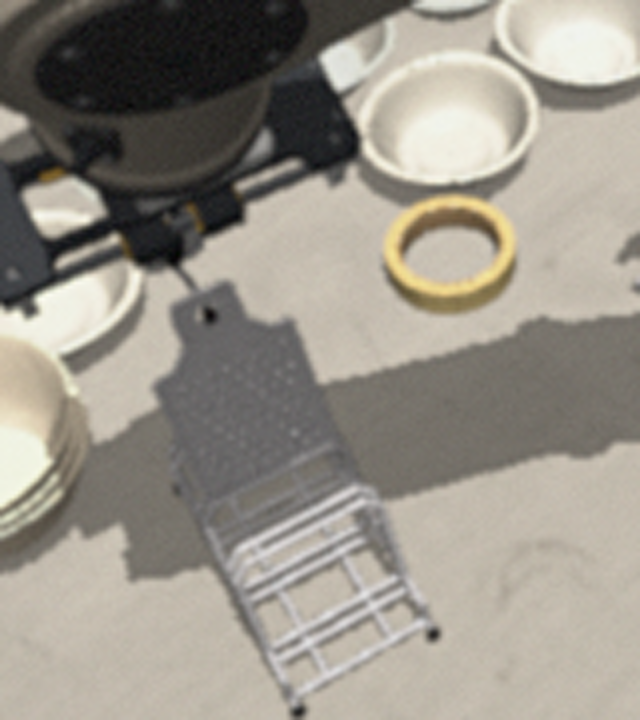

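>>> step_arm(targets=[[0.0,[-1.5,0.0,0.9],[0,0,0]],[0.0,[-1.5,0.0,0.7],[0,0,0]],[0.0,[-1.5,0.0,0.7],[0,0,0]],[0.0,[-1.5,0.0,0.7],[0,0,0]],[0.0,[-1.5,0.0,0.7],[0,0,0]]])

```text
clock: 16.1
ee_pos: [640.5, 224.9, 281.8]
tool_rot: [0.129, 1.112, -0.206]
contact_force: [-0.6, 0.7, -3.6]
grip_width: 10.2
```

>>> step_arm(targets=[[0.0,[-1.5,0.0,0.7],[0,0,0]],[0.0,[-1.5,0.0,0.7],[0,0,0]],[0.0,[-1.5,0.0,0.7],[0,0,0]],[0.0,[-1.5,0.0,0.7],[0,0,0]],[0.0,[-1.5,0.0,0.7],[0,0,0]]])

```text
clock: 16.52
ee_pos: [640.4, 224.9, 290.1]
tool_rot: [0.129, 1.112, -0.206]
contact_force: [0.5, -0.7, -3.7]
grip_width: 9.3
```

>>> step_arm(targets=[[0.0,[-1.5,0.0,0.7],[0,0,0]],[0.0,[-1.5,0.0,0.7],[0,0,0]],[0.0,[-1.5,0.0,0.7],[0,0,0]],[0.0,[-1.5,0.0,0.7],[0,0,0]],[0.0,[-1.5,0.0,0.7],[0,0,0]]])

```text
clock: 16.93
ee_pos: [640.2, 225.0, 298.3]
tool_rot: [0.129, 1.112, -0.206]
contact_force: [0.0, 0.3, -3.4]
grip_width: 10.2
```

```bash
python3 - <<'E'
from tgt import *
loc()
snap('scene','s19');crop('s19',100,130,260,310,4,'s19c');snap('wrist','w19')
E
```

```text
cap: back -24.25621553030878 up 110.84842235998536 side 0.4365253997209622 F back 1.1158597306887303 up -3.216252267279002 side 0.2957271709686861 mom [0.25 0.65 0.05] t 16.93 w 10.2
```

View pics/s19c.png

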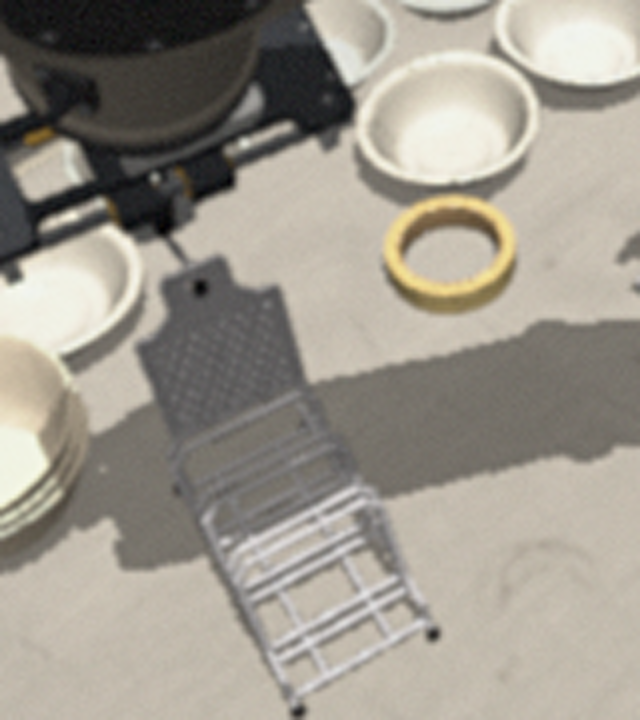

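View pics/w19.png

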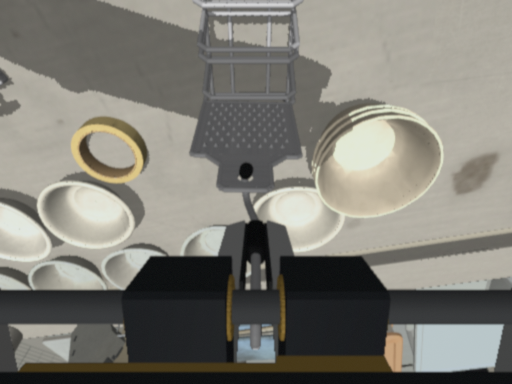

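```bash
python3 - <<'E'
from sim import *
s=read_state();q0=s['joint_positions']
r=rollm
W=[(np.array([620,215,340]),r(des(-13.2,64))),(np.array([560,130,365]),r(des(-12,65))),(np.array([520,-60,375]),r(des(-2,66))),(np.array([505,-230,340]),r(des(9,64))),(np.array([507,-279,247]),r(des(9.6,64))),(np.array([551.8,-271,247]),r(des(9.6,64)))]
follow(q0,W,[10]*6)
print(px('top','top0',257,240))
E
```

```text
q [ 0.35  0.31 -1.15  1.77  0.76  1.08  0.28] err 1.5127720169142849e-12 3.845621707475872e-13
q [ 0.74  0.03 -1.23  1.9   0.39  0.92  0.69] err 5.817907460225785e-10 1.3012753723646528e-10
q [ 0.85 -0.16 -0.74  2.   -0.17  0.85  1.71] err 1.4352436483739686e-10 5.042510611492153e-11
q [ 0.93 -0.02 -0.45  1.99 -0.37  0.83  2.41] err 1.1902182574713283e-11 5.182280188684661e-12
q [ 0.96  0.14 -0.43  2.05 -0.39  0.66  2.56] err 8.158565432499542e-13 3.8898327896454445e-13
q [ 0.89  0.19 -0.43  1.99 -0.32  0.64  2.44] err 1.6077746776921858e-13 6.30014410379552e-14
[392.77   2.54  37.94]
```

```bash
cat > traj.py <<'E'
from h import *
from scipy.interpolate import PchipInterpolator,CubicSpline
from scipy.spatial.transform import Slerp
def traj(W,n,op=0.0,ramp=8):
    s=read_state();P=[np.array(s['ee_pos'])]+[np.array(w[0],float) for w in W];Ms=[R.from_rotvec(s['tool_rot']).as_matrix()]+[w[1] for w in W]
    t=np.r_[0,np.cumsum([np.linalg.norm(b-a) for a,b in zip(P,P[1:])])];cs=PchipInterpolator(t,np.array(P));sl=Slerp(t,R.from_matrix(np.array(Ms)))
    v=np.minimum(1,np.minimum(np.arange(1,n+1),np.arange(n,0,-1))/ramp);u=np.cumsum(v)/v.sum()*t[-1];u[-1]=t[-1]
    p,M=P[0].copy(),Ms[0].copy();out=[]
    for x in u:
        tp,tM=cs(x),sl(x).as_matrix();sh=np.round(M.T@(tp-p),1);tu=np.round(R.from_matrix(M.T@tM).as_rotvec(),3);out.append([op,(sh+0).tolist(),(tu+0).tolist()]);p=p+M@sh;M=M@R.from_rotvec(tu).as_matrix()
    for k in range(0,n,5):print(out[k:k+5])
    print('len',t[-1],'end',p)
E
python3 - <<'E'
from traj import *
r=np.array([1,-1,-1])
W=[([620,215,340],des(-13.2,64)*r),([560,130,365],des(-12,65)*r),([520,-60,375],des(-2,66)*r),([505,-225,345],des(8,64)*r)]
traj(W,40)
E
```

```text
[[0.0, [-2.2, -0.3, 0.3], [0.0, 0.0, 0.0]], [0.0, [-4.5, -0.6, 0.5], [0.0, 0.0, 0.0]], [0.0, [-6.6, -1.2, 0.9], [0.0, 0.0, 0.0]], [0.0, [-8.5, -2.1, 1.0], [0.0, 0.0, 0.0]], [0.0, [-9.8, -3.2, 0.8], [0.0, 0.0, 0.0]]]
[[0.0, [-9.6, -4.5, -0.2], [0.0, 0.0, 0.0]], [0.0, [-7.7, -6.1, -2.3], [-0.002, 0.001, 0.0]], [0.0, [-7.9, -10.4, -3.8], [-0.003, 0.003, 0.001]], [0.0, [-7.3, -13.2, -4.4], [-0.002, 0.002, 0.002]], [0.0, [-6.5, -15.3, -4.6], [-0.003, 0.003, 0.001]]]
[[0.0, [-5.5, -16.4, -4.3], [-0.003, 0.002, 0.001]], [0.0, [-4.5, -16.5, -3.6], [-0.003, 0.003, 0.002]], [0.0, [-3.3, -15.7, -2.5], [-0.002, 0.003, 0.001]], [0.0, [-2.2, -14.5, -1.2], [-0.01, 0.001, 0.004]], [0.0, [-1.9, -14.8, -1.0], [-0.013, 0.002, 0.006]]]
[[0.0, [-1.7, -15.2, -0.8], [-0.012, 0.001, 0.006]], [0.0, [-1.6, -15.5, -0.7], [-0.013, 0.002, 0.006]], [0.0, [-1.5, -15.6, -0.6], [-0.013, 0.001, 0.006]], [0.0, [-1.3, -15.9, -0.6], [-0.013, 0.001, 0.005]], [0.0, [-1.2, -16.0, -0.6], [-0.013, 0.002, 0.006]]]
[[0.0, [-1.1, -16.1, -0.7], [-0.012, 0.001, 0.006]], [0.0, [-1.0, -16.1, -0.7], [-0.013, 0.002, 0.006]], [0.0, [-
[... 273 characters left out ...]
.0], [-0.014, -0.003, 0.007]], [0.0, [0.9, -15.4, -2.3], [-0.015, -0.004, 0.007]], [0.0, [1.3, -15.3, -2.8], [-0.015, -0.003, 0.007]]]
[[0.0, [1.7, -15.3, -3.0], [-0.014, -0.003, 0.007]], [0.0, [1.9, -15.2, -3.3], [-0.015, -0.003, 0.007]], [0.0, [2.3, -15.3, -3.6], [-0.015, -0.004, 0.007]], [0.0, [2.1, -13.3, -3.4], [-0.013, -0.003, 0.006]], [0.0, [2.0, -11.4, -3.0], [-0.011, -0.002, 0.005]]]
[[0.0, [1.7, -9.5, -2.6], [-0.009, -0.002, 0.004]], [0.0, [1.4, -7.6, -2.1], [-0.007, -0.002, 0.003]], [0.0, [1.0, -5.7, -1.6], [-0.006, -0.001, 0.003]], [0.0, [0.7, -3.7, -1.0], [-0.004, -0.001, 0.002]], [0.0, [0.4, -1.9, -0.6], [-0.001, 0.0, 0.001]]]
len 517.0513584322059 end [ 504.98 -224.96  344.99]
```

>>> step_arm(targets=[[0.0,[-2.2,-0.3,0.3],[0.0,0.0,0.0]],[0.0,[-4.5,-0.6,0.5],[0.0,0.0,0.0]],[0.0,[-6.6,-1.2,0.9],[0.0,0.0,0.0]],[0.0,[-8.5,-2.1,1.0],[0.0,0.0,0.0]],[0.0,[-9.8,-3.2,0.8],[0.0,0.0,0.0]]])

```text
clock: 17.45
ee_pos: [627.7, 220.4, 328.9]
tool_rot: [0.129, 1.112, -0.205]
contact_force: [-0.1, 0.6, -3.2]
grip_width: 9.7
```

>>> step_arm(targets=[[0.0,[-9.6,-4.5,-0.2],[0.0,0.0,0.0]],[0.0,[-7.7,-6.1,-2.3],[-0.002,0.001,0.0]],[0.0,[-7.9,-10.4,-3.8],[-0.003,0.003,0.001]],[0.0,[-7.3,-13.2,-4.4],[-0.002,0.002,0.002]],[0.0,[-6.5,-15.3,-4.6],[-0.003,0.003,0.001]]])

```text
clock: 17.87
ee_pos: [586.2, 179.2, 357.6]
tool_rot: [0.123, 1.121, -0.195]
contact_force: [-1.3, -0.2, -2.7]
grip_width: 10.0
```

>>> step_arm(targets=[[0.0,[-5.5,-16.4,-4.3],[-0.003,0.002,0.001]],[0.0,[-4.5,-16.5,-3.6],[-0.003,0.003,0.002]],[0.0,[-3.3,-15.7,-2.5],[-0.002,0.003,0.001]],[0.0,[-2.2,-14.5,-1.2],[-0.01,0.001,0.004]],[0.0,[-1.9,-14.8,-1.0],[-0.013,0.002,0.006]]])

```text
clock: 18.28
ee_pos: [551.5, 106.4, 367.8]
tool_rot: [0.104, 1.132, -0.166]
contact_force: [0.4, -0.3, -3.9]
grip_width: 9.8
```

>>> step_arm(targets=[[0.0,[-1.7,-15.2,-0.8],[-0.012,0.001,0.006]],[0.0,[-1.6,-15.5,-0.7],[-0.013,0.002,0.006]],[0.0,[-1.5,-15.6,-0.6],[-0.013,0.001,0.006]],[0.0,[-1.3,-15.9,-0.6],[-0.013,0.001,0.005]],[0.0,[-1.2,-16.0,-0.6],[-0.013,0.002,0.006]]])

```text
clock: 18.7
ee_pos: [533.3, 30.0, 373.2]
tool_rot: [0.063, 1.141, -0.103]
contact_force: [0.6, 0.4, -4.1]
grip_width: 10.1
```

>>> step_arm(targets=[[0.0,[-1.1,-16.1,-0.7],[-0.012,0.001,0.006]],[0.0,[-1.0,-16.1,-0.7],[-0.013,0.002,0.006]],[0.0,[-0.9,-16.0,-0.8],[-0.013,0.001,0.006]],[0.0,[-0.8,-15.9,-0.9],[-0.013,0.001,0.006]],[0.0,[-0.7,-15.7,-1.0],[-0.013,0.002,0.005]]])

```text
clock: 19.12
ee_pos: [520.9, -48.6, 375.7]
tool_rot: [0.024, 1.15, -0.04]
contact_force: [-0.8, 8.5, 2.3]
grip_width: 9.8
```

>>> step_arm(targets=[[0.0,[-0.5,-15.5,-1.1],[-0.013,0.0,0.007]],[0.0,[-0.1,-15.3,-1.5],[-0.015,-0.003,0.006]],[0.0,[0.4,-15.4,-2.0],[-0.014,-0.003,0.007]],[0.0,[0.9,-15.4,-2.3],[-0.015,-0.004,0.007]],[0.0,[1.3,-15.3,-2.8],[-0.015,-0.003,0.007]]])

```text
clock: 19.53
ee_pos: [511.8, -125.7, 369.8]
tool_rot: [-0.021, 1.137, 0.031]
contact_force: [-0.5, -0.5, -4.0]
grip_width: 9.7
```

>>> step_arm(targets=[[0.0,[1.7,-15.3,-3.0],[-0.014,-0.003,0.007]],[0.0,[1.9,-15.2,-3.3],[-0.015,-0.003,0.007]],[0.0,[2.3,-15.3,-3.6],[-0.015,-0.004,0.007]],[0.0,[2.1,-13.3,-3.4],[-0.013,-0.003,0.006]],[0.0,[2.0,-11.4,-3.0],[-0.011,-0.002,0.005]]])

```text
clock: 19.95
ee_pos: [505.9, -197.0, 353.7]
tool_rot: [-0.063, 1.121, 0.098]
contact_force: [0.1, -0.1, -3.1]
grip_width: 9.9
```

>>> step_arm(targets=[[0.0,[1.7,-9.5,-2.6],[-0.009,-0.002,0.004]],[0.0,[1.4,-7.6,-2.1],[-0.007,-0.002,0.003]],[0.0,[1.0,-5.7,-1.6],[-0.006,-0.001,0.003]],[0.0,[0.7,-3.7,-1.0],[-0.004,-0.001,0.002]],[0.0,[0.4,-1.9,-0.6],[-0.001,0.0,0.001]]])

```text
clock: 20.37
ee_pos: [504.8, -225.4, 345.1]
tool_rot: [-0.078, 1.115, 0.125]
contact_force: [1.6, 0.2, -3.3]
grip_width: 9.6
```

```bash
python3 - <<'E'
from h import *
st();snap('wrist','w20');im=cv2.imread('pics/w20.png');cv2.imwrite('pics/w20b.png',im)
E
```

```text
t 20.37 p [ 504.8  -225.38  345.15] x [ 0.43  0.06 -0.9 ] y [-0.14  0.99 -0.  ] F [ 1.64  0.24 -3.29] Mo [-0.    0.6   0.01] w 9.6
q [ 0.86 -0.03 -0.39  1.99 -0.36  0.83  2.38]
```

View pics/w20b.png

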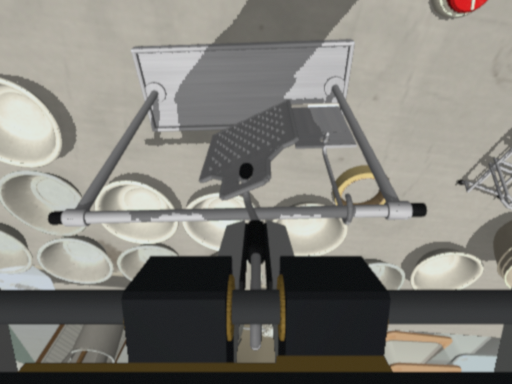

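The last transit produced a short 8.5 N side force near the rail's left end, so the grater probably brushed the stand. It now hangs askew in front of the rail (hole at (245,171)). I'll let it settle and look again.

>>> step_arm(targets=[[0.0,[0,0,0],[0,0,0]],[0.0,[0,0,0],[0,0,0]],[0.0,[0,0,0],[0,0,0]],[0.0,[0,0,0],[0,0,0]],[0.0,[0,0,0],[0,0,0]]])

```text
clock: 20.83
ee_pos: [505.0, -224.9, 344.9]
tool_rot: [-0.078, 1.115, 0.125]
contact_force: [-0.1, -0.3, -2.9]
grip_width: 9.7
```

```bash
python3 - <<'E'
from h import *
st();snap('wrist','w21');crop('w21',130,20,410,240,2.8,'w21b');snap('scene','s21');crop('s21',230,50,390,230,4,'s21b')
E
```

```text
t 20.83 p [ 504.99 -224.9   344.89] x [ 0.43  0.06 -0.9 ] y [-0.14  0.99  0.  ] F [-0.08 -0.28 -2.89] Mo [-0.03  0.6  -0.08] w 9.7
q [ 0.86 -0.03 -0.39  1.99 -0.36  0.83  2.37]
```

View pics/w21b.png

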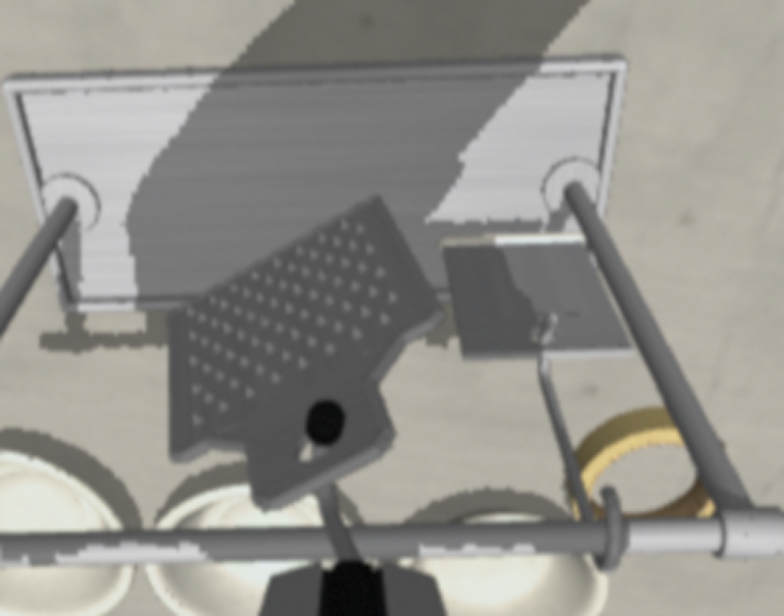

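View pics/s21b.png

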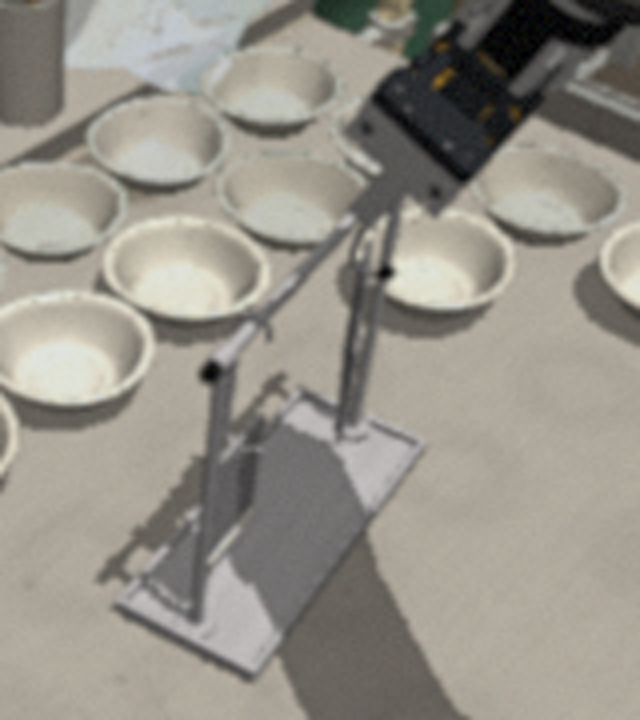

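```bash
python3 - <<'E'
from traj import *
r=np.array([1,-1,-1])
traj([([507,-260,310],des(9.3,64)*r),([507,-278.5,247.5],des(9.3,64)*r)],15,ramp=6)
z=np.load('pics/w5.npz');print(z['p'],z['r'],R.from_matrix(des(9.3,64)*r).as_rotvec(),np.load('pics/w6.npz')['p'])
E
```

```text
[[0.0, [1.0, -1.7, -0.6], [-0.001, 0.0, 0.0]], [0.0, [2.0, -3.4, -1.3], [-0.001, 0.0, 0.001]], [0.0, [3.1, -4.9, -1.9], [-0.003, 0.0, 0.001]], [0.0, [4.3, -6.2, -2.6], [-0.003, 0.0, 0.002]], [0.0, [5.8, -7.1, -3.5], [-0.004, 0.0, 0.002]]]
[[0.0, [7.4, -7.2, -4.4], [-0.005, 0.0, 0.002]], [0.0, [7.8, -5.3, -4.7], [-0.004, 0.0, 0.002]], [0.0, [8.4, -4.6, -4.9], [0.0, 0.0, 0.0]], [0.0, [9.0, -4.2, -5.2], [0.0, 0.0, 0.0]], [0.0, [9.5, -3.6, -5.3], [0.0, 0.0, 0.0]]]
[[0.0, [8.4, -2.4, -4.5], [0.0, 0.0, 0.0]], [0.0, [7.1, -1.5, -3.7], [0.0, 0.0, 0.0]], [0.0, [5.4, -0.7, -2.8], [0.0, 0.0, 0.0]], [0.0, [3.7, -0.3, -1.9], [0.0, 0.0, 0.0]], [0.0, [1.9, -0.1, -0.9], [0.0, 0.0, 0.0]]]
len 114.64909748932153 end [ 506.99 -278.48  247.5 ]
[ 557.75 -305.55  232.38] [-0.09  1.11  0.15] [-0.09  1.11  0.15] [ 510.78 -312.96  246.23]
```

>>> step_arm(targets=[[0.0,[1.0,-1.7,-0.6],[-0.001,0.0,0.0]],[0.0,[2.0,-3.4,-1.3],[-0.001,0.0,0.001]],[0.0,[3.1,-4.9,-1.9],[-0.003,0.0,0.001]],[0.0,[4.3,-6.2,-2.6],[-0.003,0.0,0.002]],[0.0,[5.8,-7.1,-3.5],[-0.004,0.0,0.002]]])

```text
clock: 21.35
ee_pos: [506.6, -249.2, 325.5]
tool_rot: [-0.085, 1.115, 0.137]
contact_force: [-0.1, -0.4, -2.8]
grip_width: 9.9
```

>>> step_arm(targets=[[0.0,[7.4,-7.2,-4.4],[-0.005,0.0,0.002]],[0.0,[7.8,-5.3,-4.7],[-0.004,0.0,0.002]],[0.0,[8.4,-4.6,-4.9],[0.0,0.0,0.0]],[0.0,[9.0,-4.2,-5.2],[0.0,0.0,0.0]],[0.0,[9.5,-3.6,-5.3],[0.0,0.0,0.0]]])

```text
clock: 21.77
ee_pos: [506.7, -273.9, 275.9]
tool_rot: [-0.09, 1.115, 0.146]
contact_force: [-0.9, 0.0, -2.8]
grip_width: 9.3
```

>>> step_arm(targets=[[0.0,[8.4,-2.4,-4.5],[0.0,0.0,0.0]],[0.0,[7.1,-1.5,-3.7],[0.0,0.0,0.0]],[0.0,[5.4,-0.7,-2.8],[0.0,0.0,0.0]],[0.0,[3.7,-0.3,-1.9],[0.0,0.0,0.0]],[0.0,[1.9,-0.1,-0.9],[0.0,0.0,0.0]]])

```text
clock: 22.18
ee_pos: [506.8, -278.4, 246.8]
tool_rot: [-0.091, 1.115, 0.146]
contact_force: [-0.0, 1.1, -2.5]
grip_width: 9.6
```

>>> step_arm(targets=[[0.0,[0,0,0],[0,0,0]],[0.0,[0,0,0],[0,0,0]],[0.0,[0,0,0],[0,0,0]],[0.0,[0,0,0],[0,0,0]],[0.0,[0,0,0],[0,0,0]]])

```text
clock: 22.6
ee_pos: [507.0, -278.7, 247.8]
tool_rot: [-0.091, 1.114, 0.145]
contact_force: [-0.5, -0.3, -3.2]
grip_width: 9.7
```

```bash
python3 - <<'E'
from h import *
st();snap('wrist','w22');im=cv2.imread('pics/w22.png');cv2.imwrite('pics/w22b.png',cv2.resize(im,(768,576)));snap('scene','s22');crop('s22',230,50,390,230,4,'s22b')
E
```

```text
t 22.6 p [ 507.04 -278.67  247.78] x [ 0.43  0.07 -0.9 ] y [-0.16  0.99 -0.  ] F [-0.46 -0.31 -3.22] Mo [-0.06  0.63  0.  ] w 9.7
q [ 0.89  0.13 -0.36  2.05 -0.41  0.66  2.57]
```

View pics/w22b.png

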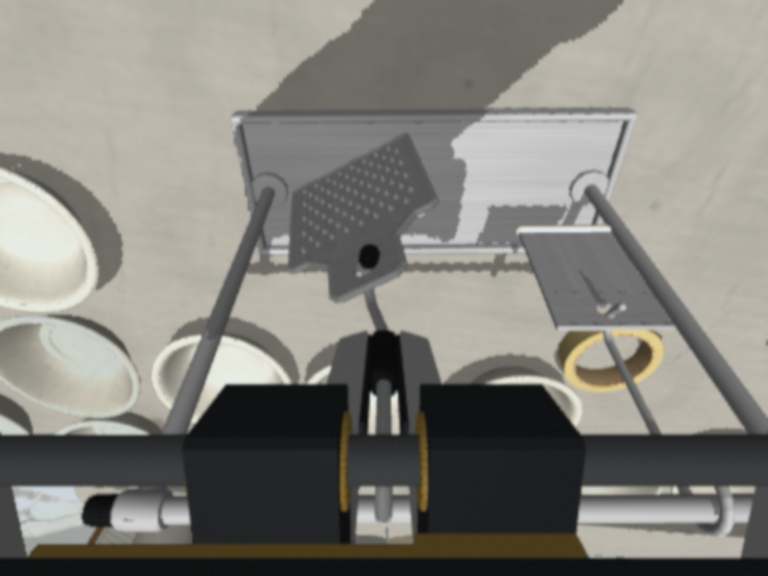

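View pics/s22b.png

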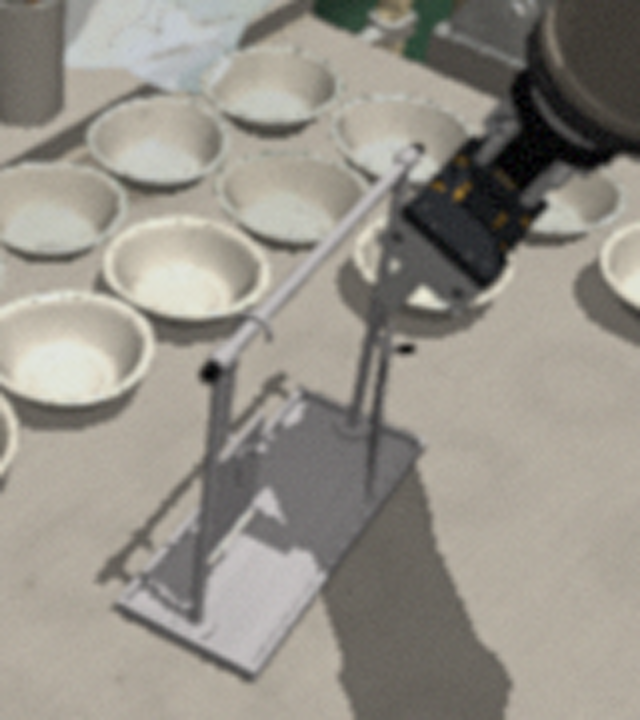

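```bash
python3 - <<'E'
from traj import *
r=np.array([1,-1,-1])
traj([([552.0,-271.1,247.5],des(9.3,64.1)*r)],12,ramp=5)
E
```

```text
[[0.0, [0.5, 0.0, 1.0], [0.0, 0.0, 0.0]], [0.0, [1.0, 0.0, 2.1], [0.0, 0.0, 0.0]], [0.0, [1.5, 0.0, 3.0], [0.0, 0.0, 0.0]], [0.0, [2.0, 0.0, 4.1], [0.0, 0.0, 0.0]], [0.0, [2.5, 0.1, 5.2], [0.0, 0.001, 0.0]]]
[[0.0, [2.5, 0.0, 5.1], [0.0, 0.0, 0.0]], [0.0, [2.6, 0.0, 5.1], [0.0, 0.0, 0.0]], [0.0, [2.5, 0.0, 5.2], [0.0, 0.0, 0.0]], [0.0, [2.0, 0.0, 4.1], [0.0, 0.0, 0.0]], [0.0, [1.5, 0.0, 3.0], [0.0, 0.0, 0.0]]]
[[0.0, [1.0, 0.0, 2.1], [0.0, 0.001, 0.0]], [0.0, [0.5, 0.1, 1.0], [0.0, 0.0, 0.0]]]
len 45.6609134141425 end [ 551.99 -271.05  247.48]
```

>>> step_arm(targets=[[0.0,[0.5,0.0,1.0],[0.0,0.0,0.0]],[0.0,[1.0,0.0,2.1],[0.0,0.0,0.0]],[0.0,[1.5,0.0,3.0],[0.0,0.0,0.0]],[0.0,[2.0,0.0,4.1],[0.0,0.0,0.0]],[0.0,[2.5,0.1,5.2],[0.0,0.001,0.0]]])

```text
clock: 23.12
ee_pos: [524.2, -275.7, 247.4]
tool_rot: [-0.091, 1.116, 0.145]
contact_force: [-0.5, -0.1, -2.7]
grip_width: 9.5
```

>>> step_arm(targets=[[0.0,[2.5,0.0,5.1],[0.0,0.0,0.0]],[0.0,[2.6,0.0,5.1],[0.0,0.0,0.0]],[0.0,[2.5,0.0,5.2],[0.0,0.0,0.0]],[0.0,[2.0,0.0,4.1],[0.0,0.0,0.0]],[0.0,[1.5,0.0,3.0],[0.0,0.0,0.0]]])

```text
clock: 23.53
ee_pos: [549.2, -271.3, 247.2]
tool_rot: [-0.091, 1.116, 0.146]
contact_force: [-0.3, 0.3, -3.5]
grip_width: 9.6
```

>>> step_arm(targets=[[0.0,[1.0,0.0,2.1],[0.0,0.001,0.0]],[0.0,[0.5,0.1,1.0],[0.0,0.0,0.0]],[0.0,[0,0,0],[0,0,0]],[0.0,[0,0,0],[0,0,0]]])

```text
clock: 23.87
ee_pos: [550.8, -271.2, 246.5]
tool_rot: [-0.09, 1.119, 0.145]
contact_force: [-6.3, -0.1, -4.9]
grip_width: 9.7
```

```bash
python3 - <<'E'
from h import *
st();snap('wrist','w23');im=cv2.imread('pics/w23.png');cv2.imwrite('pics/w23b.png',cv2.resize(im,(768,576)));snap('scene','s23');crop('s23',280,50,380,170,5,'s23b')
lin([([0,0,-12],6)])
E
```

```text
t 23.87 p [ 550.82 -271.2   246.47] x [ 0.43  0.07 -0.9 ] y [-0.16  0.99  0.  ] F [-6.31 -0.07 -4.88] Mo [-0.26  1.97  0.08] w 9.7
q [ 0.83  0.18 -0.36  1.99 -0.34  0.64  2.45]
[[0.0, [1.8, -0.0, -0.9], [0, 0, 0]], [0.0, [1.8, -0.0, -0.9], [0, 0, 0]], [0.0, [1.8, -0.0, -0.9], [0, 0, 0]], [0.0, [1.8, -0.0, -0.9], [0, 0, 0]], [0.0, [1.8, -0.0, -0.9], [0, 0, 0]]]
[[0.0, [1.8, -0.0, -0.9], [0, 0, 0]]]
```

View pics/w23b.png

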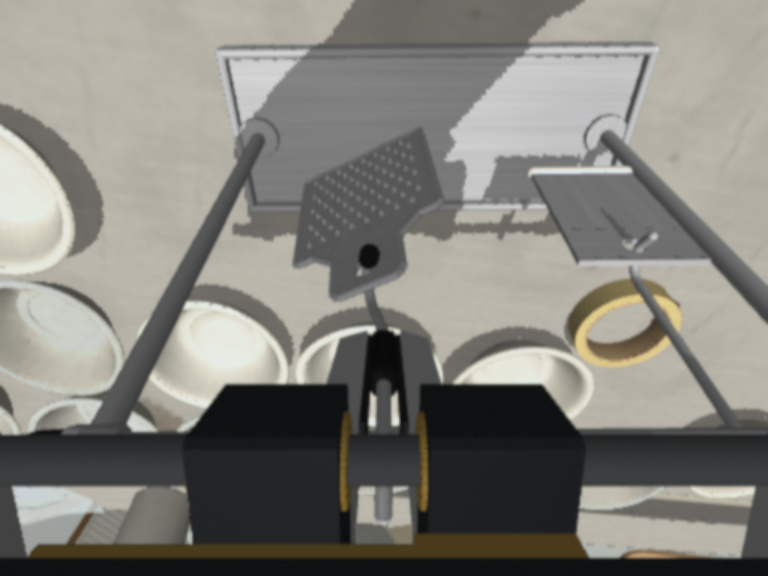

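View pics/s23b.png

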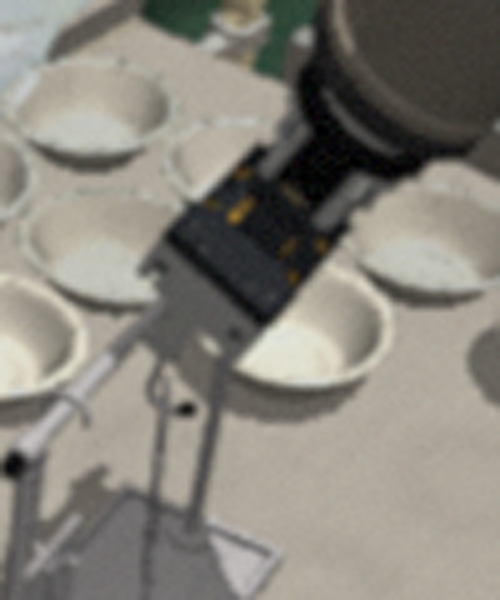

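Lateral force is -6.3 N in x, so the shank or a finger is touching the rail slightly. I'll back off 3 mm before lowering.

>>> step_arm(targets=[[0.0,[-0.7,0,-1.4],[0,0,0]],[0.0,[-0.6,0,-1.3],[0,0,0]],[0.0,[0,0,0],[0,0,0]]])

```text
clock: 24.22
ee_pos: [548.9, -271.6, 247.4]
tool_rot: [-0.091, 1.117, 0.145]
contact_force: [0.6, 0.2, -3.6]
grip_width: 9.5
```

```bash
python3 - <<'E'
from h import *
st()
E
```

```text
t 24.22 p [ 548.85 -271.57  247.35] x [ 0.43  0.07 -0.9 ] y [-0.16  0.99  0.  ] F [ 0.59  0.22 -3.65] Mo [-0.04  0.64  0.02] w 9.5
q [ 0.83  0.18 -0.36  1.99 -0.34  0.64  2.46]
```

>>> step_arm(targets=[[0.0,[1.8,0,-0.4],[0,0,0]],[0.0,[1.8,0,-0.4],[0,0,0]],[0.0,[1.8,0,-0.9],[0,0,0]],[0.0,[0,0,0],[0,0,0]]])

```text
clock: 24.55
ee_pos: [549.7, -271.2, 241.1]
tool_rot: [-0.091, 1.117, 0.146]
contact_force: [-0.7, -1.2, -3.1]
grip_width: 10.0
```

```bash
python3 - <<'E'
from h import *
st()
E
```

```text
t 24.55 p [ 549.67 -271.2   241.09] x [ 0.43  0.07 -0.9 ] y [-0.16  0.99  0.  ] F [-0.67 -1.21 -3.05] Mo [ 0.04  0.72 -0.03] w 10.0
q [ 0.83  0.19 -0.36  2.   -0.34  0.63  2.46]
```

>>> step_arm(targets=[[0.0,[1.5,0,-0.7],[0,0,0]],[0.0,[1.5,0,-0.5],[0,0,0]],[0.0,[1.5,0,-0.5],[0,0,0]],[0.0,[0,0,0],[0,0,0]]])

```text
clock: 24.88
ee_pos: [550.1, -271.1, 236.4]
tool_rot: [-0.091, 1.117, 0.146]
contact_force: [-0.6, -0.3, -3.9]
grip_width: 9.6
```

```bash
python3 - <<'E'
from h import *
st()
E
```

```text
t 24.88 p [ 550.12 -271.15  236.43] x [ 0.43  0.07 -0.9 ] y [-0.16  0.99  0.  ] F [-0.58 -0.26 -3.85] Mo [0.   0.69 0.01] w 9.6
q [ 0.83  0.19 -0.36  2.   -0.34  0.62  2.46]
```

>>> step_arm(targets=[[0.0,[1.3,0,-0.5],[0,0,0]],[0.0,[1.3,0,-0.5],[0,0,0]],[0.0,[0,0,0],[0,0,0]]])

```text
clock: 25.13
ee_pos: [550.4, -271.2, 233.8]
tool_rot: [-0.091, 1.117, 0.145]
contact_force: [-0.6, -0.3, -3.7]
grip_width: 9.9
```

>>> step_arm(targets=[[0.0,[0.9,0,-0.4],[0,0,0]],[0.0,[0,0,0],[0,0,0]]])

```text
clock: 25.3
ee_pos: [550.4, -271.2, 233.0]
tool_rot: [-0.091, 1.117, 0.145]
contact_force: [0.0, 0.4, -3.8]
grip_width: 9.9
```

>>> step_arm(targets=[[0.0,[0.9,0,-0.4],[0,0,0]],[0.0,[0,0,0],[0,0,0]]])

```text
clock: 25.47
ee_pos: [550.7, -271.3, 232.4]
tool_rot: [-0.091, 1.116, 0.145]
contact_force: [-1.0, 0.4, -1.3]
grip_width: 10.1
```

>>> step_arm(targets=[[0.0,[0.6,0,-0.3],[0,0,0]],[0.0,[0,0,0],[0,0,0]],[0.0,[0,0,0],[0,0,0]]])

```text
clock: 25.72
ee_pos: [550.9, -271.4, 232.2]
tool_rot: [-0.092, 1.116, 0.145]
contact_force: [-2.4, 0.5, 4.7]
grip_width: 9.8
```

```bash
python3 - <<'E'
from h import *
st();snap('scene','s24');crop('s24',280,50,380,170,5,'s24b');snap('wrist','w24')
E
```

```text
t 25.72 p [ 550.92 -271.37  232.18] x [ 0.43  0.07 -0.9 ] y [-0.16  0.99 -0.  ] F [-2.39  0.49  4.73] Mo [0.33 0.24 0.15] w 9.8
q [ 0.83  0.2  -0.37  2.01 -0.35  0.61  2.47]
```

View pics/s24b.png

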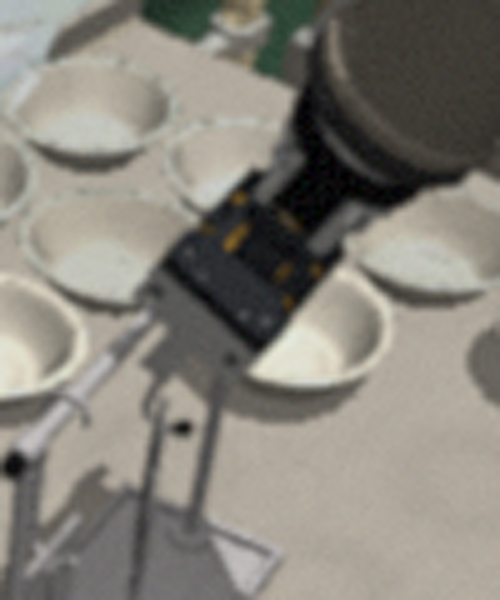

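View pics/w24.png

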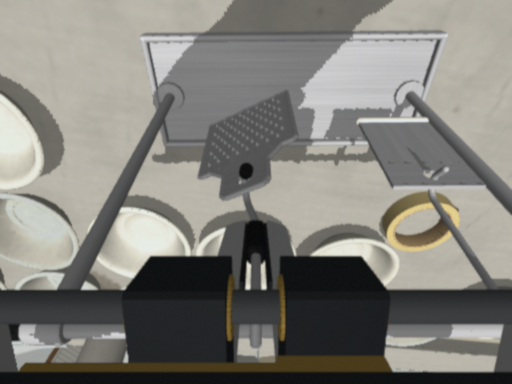

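>>> step_arm(targets=[[0.0,[-0.3,0,-0.1],[0,0,0]],[0.0,[0,0,0],[0,0,0]]])

```text
clock: 25.98
ee_pos: [550.7, -271.3, 232.2]
tool_rot: [-0.091, 1.116, 0.145]
contact_force: [0.2, 1.6, 4.0]
grip_width: 9.7
```

>>> step_arm(targets=[[0.12,[0,0,0],[0,0,0]],[0.14,[0,0,0],[0,0,0]],[0.16,[0,0,0],[0,0,0]],[0.2,[0,0,0],[0,0,0]],[0.25,[0,0,0],[0,0,0]]])

```text
clock: 26.4
ee_pos: [550.2, -271.2, 231.5]
tool_rot: [-0.091, 1.117, 0.145]
contact_force: [0.5, 0.3, -0.3]
grip_width: 22.0
```

```bash
python3 - <<'E'
from h import *
st();snap('wrist','w25');im=cv2.imread('pics/w25.png');cv2.imwrite('pics/w25b.png',cv2.resize(im,(768,576)))
E
```

```text
t 26.4 p [ 550.21 -271.24  231.54] x [ 0.43  0.07 -0.9 ] y [-0.16  0.99  0.  ] F [ 0.5   0.33 -0.32] Mo [-0.02  0.26  0.03] w 22.0
q [ 0.83  0.2  -0.37  2.01 -0.35  0.61  2.47]
```

View pics/w25b.png

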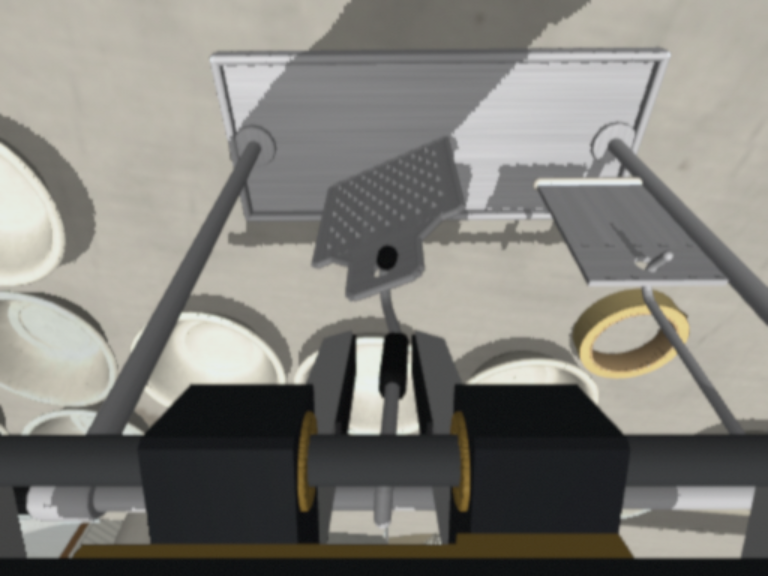

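>>> step_arm(targets=[[0.35,[0,0,0],[0,0,0]],[0.45,[0,0,0],[0,0,0]],[0.5,[0,0,0],[0,0,0]],[0.5,[0,0,0],[0,0,0]],[0.5,[0,0,0],[0,0,0]]])

```text
clock: 26.87
ee_pos: [550.3, -271.3, 231.7]
tool_rot: [-0.091, 1.117, 0.145]
contact_force: [-0.3, -0.6, -1.3]
grip_width: 46.8
```

```bash
python3 - <<'E'
from h import *
st();snap('wrist','w26');im=cv2.imread('pics/w26.png');cv2.imwrite('pics/w26b.png',cv2.resize(im,(768,576)))
E
```

```text
t 26.87 p [ 550.28 -271.26  231.68] x [ 0.43  0.07 -0.9 ] y [-0.16  0.99  0.  ] F [-0.32 -0.58 -1.29] Mo [ 0.03  0.26 -0.02] w 46.8
q [ 0.83  0.2  -0.37  2.01 -0.35  0.61  2.47]
```

View pics/w26b.png

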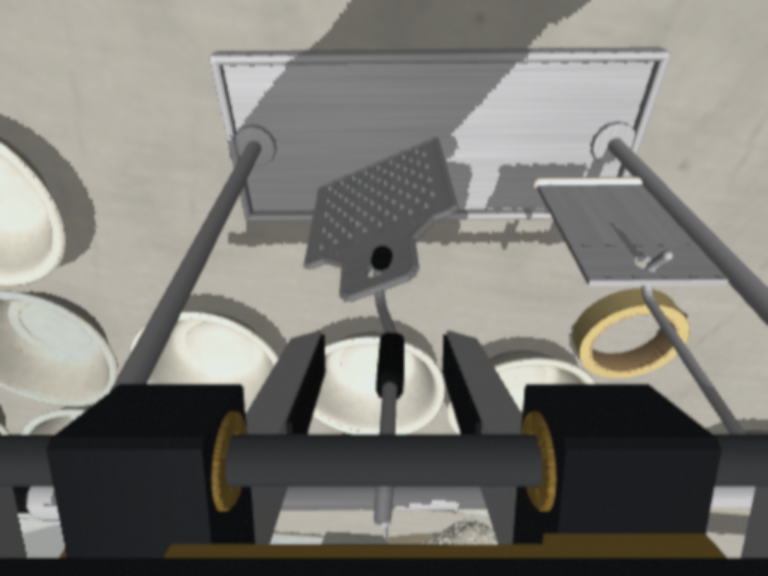

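>>> step_arm(targets=[[0.5,[-3,0,-1],[0,0,0]],[0.5,[-6,0,-2],[0,0,0]],[0.5,[-9,0,-3],[0,0,0]],[0.5,[-12,0,-3],[0,0,0]],[0.5,[-12,0,-3],[0,0,0]]])

```text
clock: 27.33
ee_pos: [520.6, -276.1, 265.3]
tool_rot: [-0.091, 1.117, 0.145]
contact_force: [0.5, 0.5, 0.0]
grip_width: 47.0
```

>>> step_arm(targets=[[0.5,[-14,0,-5],[0,0,0]],[0.5,[-14,0,-6],[0,0,0]],[0.5,[-14,0,-6],[0,0,0]],[0.5,[-10,0,-4],[0,0,0]],[0.5,[-5,0,-2],[0,0,0]]])

```text
clock: 27.75
ee_pos: [475.5, -284.1, 307.4]
tool_rot: [-0.092, 1.116, 0.143]
contact_force: [-0.3, -0.4, 0.2]
grip_width: 47.1
```

>>> step_arm(targets=[[0.5,[0,0,0],[0,0,0]],[0.5,[0,0,0],[0,0,0]],[0.5,[0,0,0],[0,0,0]],[0.5,[0,0,0],[0,0,0]],[0.5,[0,0,0],[0,0,0]]])

```text
clock: 28.17
ee_pos: [476.8, -283.0, 305.0]
tool_rot: [-0.091, 1.117, 0.146]
contact_force: [-0.4, -0.3, 0.8]
grip_width: 46.9
```

```bash
python3 - <<'E'
from h import *
st();snap('wrist','w27');im=cv2.imread('pics/w27.png');cv2.imwrite('pics/w27b.png',cv2.resize(im,(768,576)));snap('scene','s27');crop('s27',240,60,370,230,4,'s27b')
E
```

```text
t 28.17 p [ 476.82 -283.01  304.98] x [ 0.43  0.07 -0.9 ] y [-0.16  0.99  0.  ] F [-0.4  -0.29  0.77] Mo [ 0.01  0.35 -0.01] w 46.9
q [ 0.93  0.03 -0.33  2.02 -0.42  0.81  2.59]
```

View pics/w27b.png

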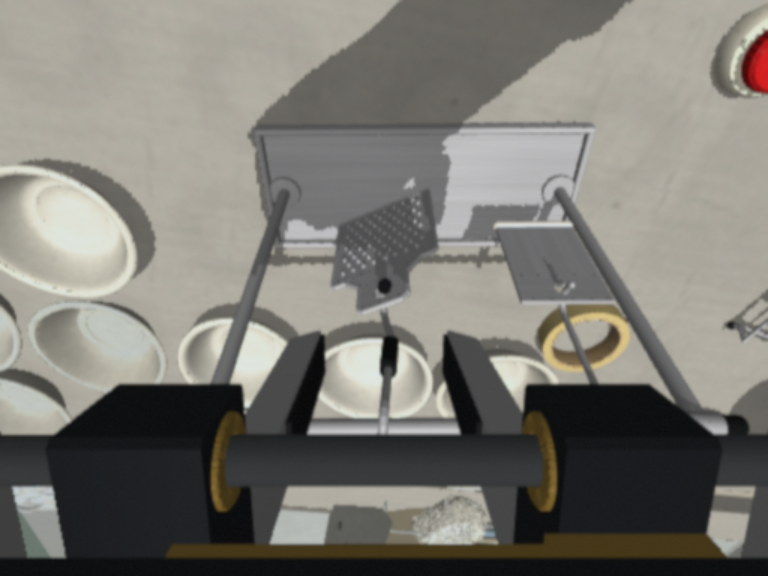

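View pics/s27b.png

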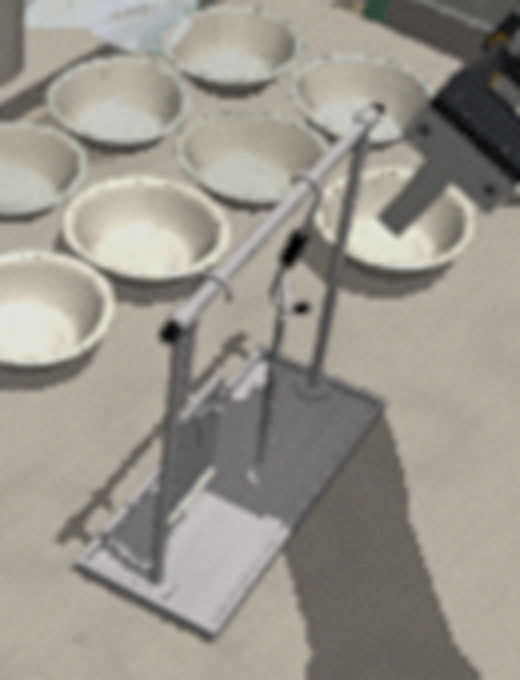

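The hook is back on the rail, with the grater hanging from it and the gripper clear. I'll wait, then compare frames for stillness.

>>> step_arm(targets=[[0.5,[-10,0,-5],[0,0,0]],[0.5,[-10,0,-5],[0,0,0]],[0.5,[0,0,0],[0,0,0]],[0.5,[0,0,0],[0,0,0]],[0.5,[0,0,0],[0,0,0]]])

```text
clock: 28.68
ee_pos: [459.0, -286.4, 319.4]
tool_rot: [-0.091, 1.116, 0.145]
contact_force: [-0.0, 0.0, -0.2]
grip_width: 46.8
```

>>> step_arm(targets=[[0.5,[0,0,0],[0,0,0]],[0.5,[0,0,0],[0,0,0]],[0.5,[0,0,0],[0,0,0]],[0.5,[0,0,0],[0,0,0]],[0.5,[0,0,0],[0,0,0]]])

```text
clock: 29.1
ee_pos: [459.1, -286.1, 319.0]
tool_rot: [-0.091, 1.117, 0.146]
contact_force: [0.8, -0.2, -0.0]
grip_width: 47.1
```

>>> step_arm(targets=[[0.5,[0,0,0],[0,0,0]],[0.5,[0,0,0],[0,0,0]],[0.5,[0,0,0],[0,0,0]],[0.5,[0,0,0],[0,0,0]],[0.5,[0,0,0],[0,0,0]]])

```text
clock: 29.52
ee_pos: [459.1, -286.2, 319.2]
tool_rot: [-0.091, 1.117, 0.145]
contact_force: [0.1, 1.0, -0.3]
grip_width: 46.9
```

```bash
cat > still.py <<'E'
from h import *
F=[]
for i in range(8):
    im,d,s=snap('wrist',f'st{i}');F.append(im.astype(int))
print(s['clock'])
for i in range(1,8):
    D=np.abs(F[i]-F[0]).max(2)[:280];print(i,(D>40).sum(),(D>40)[100:220,200:310].sum())
E
python3 still.py
```

```text
29.8667
1 0 0
2 0 0
3 0 0
4 0 0
5 0 0
6 0 0
7 0 0
```

>>> step_arm(targets=[[0.5,[0,0,0],[0,0,0]],[0.5,[0,0,0],[0,0,0]],[0.5,[0,0,0],[0,0,0]],[0.5,[0,0,0],[0,0,0]],[0.5,[0,0,0],[0,0,0]]])

```text
clock: 30.33
ee_pos: [459.1, -286.2, 319.1]
tool_rot: [-0.091, 1.117, 0.145]
contact_force: [0.1, 0.0, -0.6]
grip_width: 46.8
```

>>> step_arm(targets=[[0.5,[0,0,0],[0,0,0]],[0.5,[0,0,0],[0,0,0]],[0.5,[0,0,0],[0,0,0]],[0.5,[0,0,0],[0,0,0]],[0.5,[0,0,0],[0,0,0]]])

```text
clock: 30.75
ee_pos: [459.1, -286.2, 319.1]
tool_rot: [-0.091, 1.117, 0.145]
contact_force: [-0.1, -1.1, -0.2]
grip_width: 47.0
```

```bash
python3 - <<'E'
from h import *
a=cv2.imread('pics/st0.png').astype(int);im,d,s=snap('wrist','end');D=np.abs(im.astype(int)-a).max(2)[:280];print((D>40).sum(),(D>25).sum())
crop('end',200,90,330,260,4.5 if 0 else 3.5,'endc')
im,d,s=snap('top','tend');cv2.imwrite('pics/tendb.png',im)
z=np.load('pics/end.npz')['d']
E
```

```text
0 1
```

View pics/endc.png

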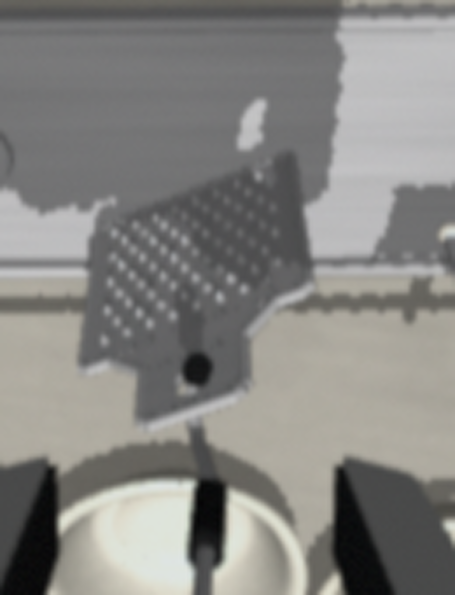

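View pics/tendb.png

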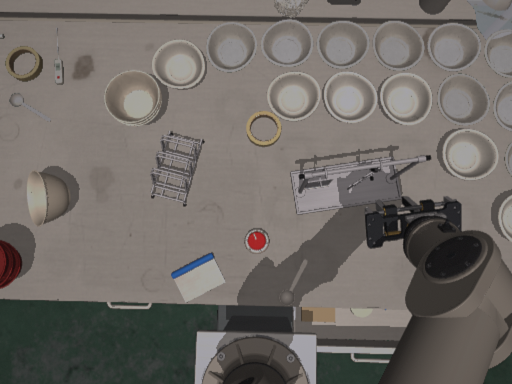

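```bash
python3 -c "
from bench import job
print(job.sign_off())"
```

```text
the job is handed in; nothing more can be done
None
```

The grater is hanging on the rail from its S-hook, and I have handed the job in at about 31 s. One thing went wrong on the way: the grater brushed the rail stand while I was carrying it.

**What I did:** I took the hook off the rail by its sleeve and measured its tip, which is bent about 5.7 mm toward -y. I fed the cap through the grater's hole from behind while watching through the wrist camera, and felt no contact. I then lifted the grater up along the slot with about 3 to 4 N on the wrist. The hook went back on the rail at about y -35 mm.

**Last checks:**
- **Stillness:** Wrist pictures over about 1.2 s showed no visible movement of the grater, and the gripper was well clear.
- **Rest of the scene:** The timer and the tape stand where they were, and the rack is empty.
- **Hook on the rail:** It sits within 1 mm of the height it first hung at.

**What did not go cleanly:**
- **Bump in transit:** The force rose briefly to at least 8.5 N sideways near the rail's left end. That is just under the 10 N limit, but only sampled readings exist, so the peak may have been higher. The pictures show no bend.
- **Grater turned:** It now hangs roughly 25° turned about the vertical, with nothing touching it.
- **Touch when hanging up:** The hook or a finger met the rail with about 6 N, and I backed off before lowering.

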